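# Burnish washed brackets in a bowl of beads

### The arm

A 6-joint arm with a two-finger parallel gripper is mounted at the origin on the work surface. World frame = base frame: x ahead of the robot, y to its left, z up, the work surface at z = 0. Lengths are in m, angles in rad, forces in N, time in s.
With the tool pointing down it reaches from about 0.35 to 0.975 m from the base axis. Payload 4.9 kg.
Tool frame: the origin (TCP) lies on the centre line of the jaws, within the pads' length; the fingertips stand 14 mm ahead of it and the grasp point (between the pads) lies 5 mm behind it; y points along the fingers, z is the direction in which the jaws open and shut, and the axes are right-handed (so a half turn about y gives the same grasp; the last joint's range is limited). The gripper opens to 85 mm and grips with 20 to 120 N. Pads are 22 mm wide; open, the fingers measure 114 mm over their backs; the gripper's body (76 mm by 85 mm) begins 54 mm behind the grasp point. The pads swing forward as they close: fully open they stand 13 mm farther back than shut.
Start: joints at [1.036, 0.053, 1.613, -0, 1.476, -0.119], TCP at [0.252, 0.572, 0.245] pointing down, gripper open.
Joint ranges: [-3.01, 3.01], [-1.01, 2.22], [0.06, 2.58], [-1.02, 4.17], [0.09, 2.62], [-3.14, 3.14]. Speed limits (rad/s): [2.57, 2.57, 3.14, 3.14, 3.14, 3.14].

### API

Orientations are given as a rotation vector (axis times angle).
In Python, from station import ctrl gives the robot as it stands.
- The arm moves only by the tool servo_tool, never from a script. Its arguments are lists of equal length, an entry for each row: "delta_pos": the shift along the tool's x, y, z in m, a list of three; "dr": the turn, a rotation vector about the tool's x, y, z in degrees, a list of three; "grip": the opening, from 0 (shut) to 1 (fully open). In form: {"delta_pos": [[x, y, z], ...], "dr": [[rx, ry, rz], ...], "grip": [grip, ...]}. A call has 1 to 5 rows; each row shifts and turns the pose as measured when the row begins, along the tool's axes as they then stand; what a row does not reach is not made up. A row lasts 1/8 s, in which the tool goes at most 62.5 mm and 10.7 degrees, less where a joint would pass 70% of its speed; a pose out of reach is approached as far as the arm can. A call is refused whole if a number of a shift passes 0.0625 or a number of a turn 10.7, either way. A call with a gripper value outside its range is refused whole. The fingers move at their own pace and stop on an object; "grip_force" is the grip in N (left out, the last holds). Time passes only in rows, so rows that do not move let the fingers close. It gives the time, the measured TCP pose, the force and the opening at its end, in the units of the state.
- ctrl.get_obs(): the state, without advancing time (a new reading comes with each control period).
- ctrl.get_image(name): name is "scene" or "top"; returns the picture (384x512x3 uint8, red, green, blue); there is no depth.
- ctrl.camera_params(name): a dict with "fovy" (degrees; the focal length in pixels is half the picture's height over the tangent of half this angle, whatever the lens; pixels are square), "cx", "cy" (the principal point, pixels), "eye" and "rotation" of the camera in the world. Camera axes: x right, y down, z forward; pixel columns grow to the right and rows downward; lengths in m; the calibration is good to about 2 mm. A picture is of the moment at which its call begins. camera_params takes no time and is no camera call.
- ctrl.finish_job(): hands the job in, once; it reports no verdict.
Trained networks look in the newest picture that a camera, given by its name, has taken for a name from the list of things; names that differ only in an ending like _2 or _b are one class to them, and where a whole thing is asked for, a point or a joint stands for the part that bears it (a point fixed in the world has none). Each returns a list of dicts, best first, with "score" (0 to 1); they miss things now and then, are a little off and sometimes report something else, mostly with a low value. They report only what shows in the picture. A call takes as long as a camera call.
- ctrl.masks_of(camera, label): "pixels" (384x512 bool, what is visible of it) and "extent" ([left, top, right, bottom] in pixels, round what is visible of it).
The state is a dict: "t": time; "q": joint angles; "dq": joint speeds; "effort": joint torques, N m; "tool_pos": TCP position; "tool_rot": TCP orientation; "contact_force": force on the tool from outside, world axes, zero at the start; "wrist_torque": the same for the moment, N m; "opening": finger opening in m.
Only numpy, scipy, OpenCV 4.12 (cv2) and the standard library are available. Lean on these libraries where they do the work, as an engineer would, in place of code of your own. Each camera call takes 0.05 s, during which the arm holds its last target.

### The job

First swing the clamp's handle over centre so that its foot holds the bead bowl down by its tongue, then put every bracket from the grey mat into the bowl. Take the stirring stick from its stand, stir the beads and brackets with its tip well down among the beads for at least four full rounds about half-way out from the bowl's centre, and hang the stick back upright in its stand; then swing the clamp fully open again, leaving all beads and brackets in the bowl, the bowl in its place and the phone, tape and screwdriver where they are.

Things in the scene. Friction and masses are not known exactly. Their poses are not given: they have to be found in the camera images.
- fixture: grey plastic board 12 mm thick, fixed to the bench, 240 x 240 mm under the bowl with a 100 mm wide extension to y = -260 mm of its own frame that carries the clamp. Low aluminium lips keep the bowl in place. Origin on the bench under the centre of the bowl's place; z up, x roughly away from the robot, the clamp on the -y side
- bowl: round open steel bowl, loose in the fixture: outside diameter 200 mm at the foot and 208 mm at the rim, 70 mm high, wall 4 mm, inner floor 6 mm above its origin (centre of the underside). A flat steel tongue 56 mm wide, 10 mm thick, sticks out of its foot towards -y as far as y = -170 mm, under the clamp
- clamp (a joint): angle (rad) of the clamp arm about its hinge, turning about the fixture's -x axis. 0: open, on its stop, handle leaning 60 degrees back from the bowl. Growing, the handle goes up over the upright (1.05) towards the bowl; at 1.30 the rubber foot lies on the bowl's tongue, handle 0.25 rad past upright. Falls by its weight to either side. About 2 N at the handle
- clamp_hinge (a point): the clamp's hinge, on the fixture at (0, -200, 47) mm of the fixture's frame; hinge line along the fixture's x
- clamp_bar (a point): centre of the black round cross-bar at the top of the clamp's handle, 125 mm from the hinge line; the bar is 18 mm in diameter and 90 mm long, parallel to the hinge line (fixture's x); the 12 mm steel stem meets it at its centre, so pinch it from above some 28 mm to one side, or push it
- stand: fixed wooden stand 64 x 64 mm, 105 mm high, with a 32 x 32 mm square well open at the top, its floor 12 mm above the bench. Origin on the bench under the well's centre, z up
- stick: wooden stirring stick, 155 mm: round shaft 14 mm in diameter and 90 mm long, then a square shoulder 50 x 50 mm, 10 mm thick (z = 90 to 100 mm), then a square grip 22 x 22 mm, 55 mm high (z = 100 to 155 mm). Origin at the tip of the shaft, z along the stick towards the grip. It hangs upright with its shoulder on the stand's top (origin 15 mm above the bench), sides parallel to the stand's. 90 g
- mat: grey cloth-faced mat 210 x 200 mm, 3 mm thick, fixed, on which the brackets lie. Origin centre of underside
- bracket1: aluminium T-section bracket (two to four are present): flat base 60 x 26 mm, 5 mm thick, with an upright rib along its middle, 40 mm long (x), 10 mm thick (y), up to 17 mm above the underside. Origin centre of the underside, x lengthwise, z up. About 35 g
- bracket2: aluminium T-section bracket (two to four are present): flat base 60 x 26 mm, 5 mm thick, with an upright rib along its middle, 40 mm long (x), 10 mm thick (y), up to 17 mm above the underside. Origin centre of the underside, x lengthwise, z up. About 35 g
- bracket3: aluminium T-section bracket (two to four are present): flat base 60 x 26 mm, 5 mm thick, with an upright rib along its middle, 40 mm long (x), 10 mm thick (y), up to 17 mm above the underside. Origin centre of the underside, x lengthwise, z up. About 35 g
- bracket4: aluminium T-section bracket (two to four are present): flat base 60 x 26 mm, 5 mm thick, with an upright rib along its middle, 40 mm long (x), 10 mm thick (y), up to 17 mm above the underside. Origin centre of the underside, x lengthwise, z up. About 35 g
- bead1: white ceramic bead, a 30 mm ball of 30 g, in the bowl. Origin at its centre
- bead2: white ceramic bead, a 30 mm ball of 30 g, in the bowl. Origin at its centre
- bead3: white ceramic bead, a 30 mm ball of 30 g, in the bowl. Origin at its centre
- bead4: white ceramic bead, a 30 mm ball of 30 g, in the bowl. Origin at its centre
- bead5: white ceramic bead, a 30 mm ball of 30 g, in the bowl. Origin at its centre
- bead6: white ceramic bead, a 30 mm ball of 30 g, in the bowl. Origin at its centre
- bead7: white ceramic bead, a 30 mm ball of 30 g, in the bowl. Origin at its centre
- bead8: white ceramic bead, a 30 mm ball of 30 g, in the bowl. Origin at its centre
- phone: black phone 140 x 70 x 10 mm lying on the bench, not to be moved
- tape: roll of tape lying flat, 68 mm across, 24 mm high, not to be moved
- driver: screwdriver lying on the bench, not to be moved

How it is judged:
By the outcome, as a careful person would: the job done as asked, in the order asked, and still so for the second after the job is handed in, with the robot touching nothing.
Of bracket1, bracket2, bracket3, bracket4 only 2 to 4 are there at a start; the rules pass over those that are not, and their reading is None.
At some moment in a run one of bracket1, bracket2, bracket3, bracket4 may be knocked a few centimetres aside while the robot is not near it.
It also fails if it takes over 210 s, if anything falls off the work surface, if the arm or the gripper's body presses on something with over 40 N, if the wrist force passes 120 N, or if a joint passes its speed limit or range.

## Working session

There is one attempt and no reset: what is moved stays moved. The work goes in short steps, Python scripts to look and compute and a tool call to move; the robot and the scene stay as the last step left them, time stands still between calls to the robot, and variables do not carry over. Pictures are saved under pics/ and viewed, and the job is handed in when it is done.

Besides the shell and the picture viewer there is one more tool, called after "Call:" as a command line: name --argument value ..., lists and objects as JSON in quotes. servo_tool: Moves the arm, as the interface text tells. Its arguments: {"type":"object","properties":{"delta_pos":{"type":"array","items":{"type":"array","items":{"type":"number"}}},"dr":{"type":"array","items":{"type":"array","items":{"type":"number"}}},"grip":{"type":"array","items":{"type":"number"}},"grip_force":{"type":"number"}},"required":["delta_pos","dr","grip"]}

```bash
ls; mkdir -p pics; python3 - <<'E'
from station import ctrl
import cv2,numpy as np
o=ctrl.get_obs();print({k:np.round(v,3).tolist() for k,v in o.items()})
for n in("scene","top"):
    im=ctrl.get_image(n);cv2.imwrite(f"pics/{n}0.png",cv2.resize(im[:,:,::-1],(800,600),interpolation=cv2.INTER_CUBIC))
    p=ctrl.camera_params(n);print(n,{k:np.round(v,4).tolist() for k,v in p.items()})
E
```

```text
pics
{'t': 0.0, 'q': [1.036, 0.053, 1.614, 0.0, 1.476, -0.119], 'dq': [0.001, 0.0, 0.0, 0.001, -0.001, 0.001], 'effort': [0.0, -39.37, -37.017, -0.0, 0.007, 0.0], 'tool_pos': [0.252, 0.571, 0.244], 'tool_rot': [-1.548, 0.327, -0.326], 'contact_force': [0.168, -0.484, 0.196], 'wrist_torque': [0.009, 0.02, -0.022], 'opening': 0.085}
scene {'fovy': 51.9646, 'cx': 250.9811, 'cy': 186.7703, 'eye': [1.284, 0.2158, 1.0612], 'rotation': [-1.5346, -2.1455, 0.7539]}
top {'fovy': 55.7735, 'cx': 251.7461, 'cy': 190.4274, 'eye': [0.3908, -0.0059, 0.9424], 'rotation': [-2.1651, 2.1207, -0.2154]}
```

View pics/scene0.png

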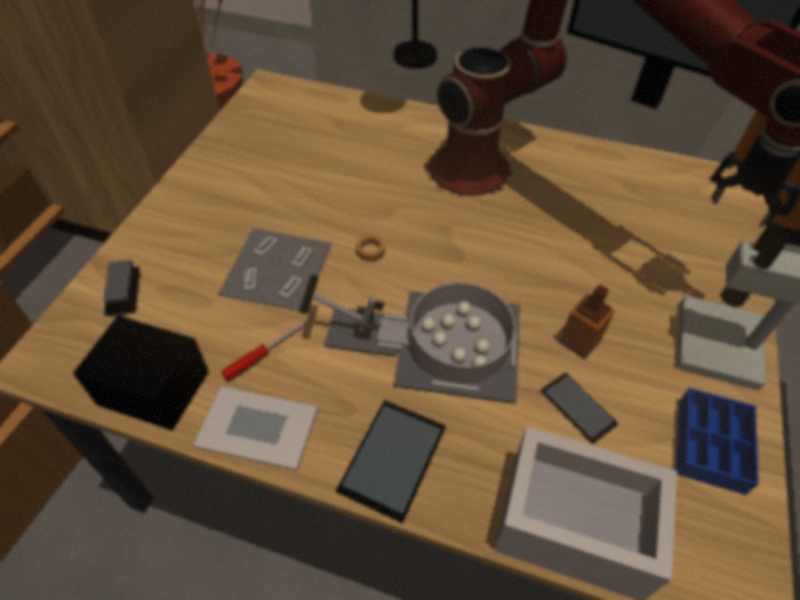

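View pics/top0.png

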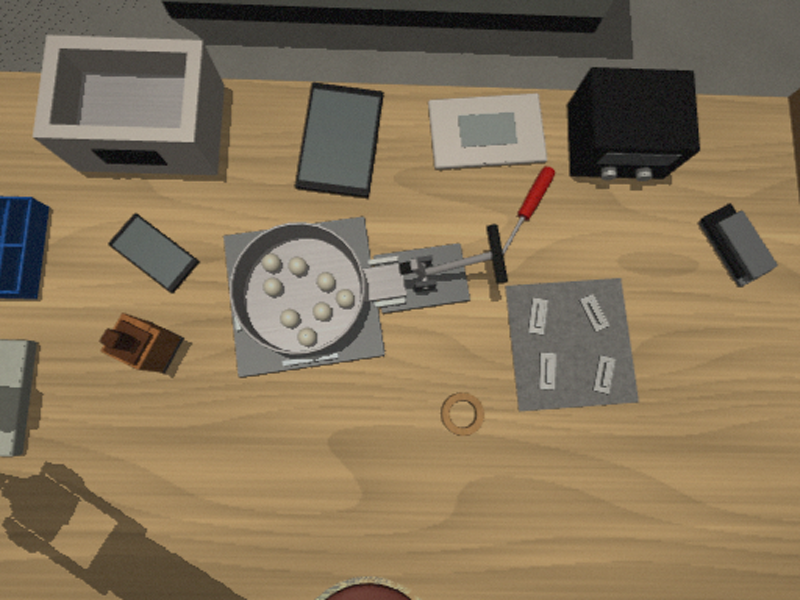

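Four brackets on the mat (top view, ~(540,315), (595,312), (548,370), (604,374) in the 800 px picture), bowl at about (305,290), clamp bar (497,253), stand with stick (135,343). Next I measure.

```bash
cat > h.py <<'E'
from station import ctrl
import cv2,numpy as np
from scipy.spatial.transform import Rotation as R
from scipy.optimize import least_squares
P={n:ctrl.camera_params(n) for n in("scene","top")}
def K(n):
    p=P[n];f=192/np.tan(np.radians(p['fovy'])/2);return f,p['cx'],p['cy'],np.array(p['eye']),R.from_rotvec(p['rotation']).as_matrix()
def proj(n,X):
    f,cx,cy,e,M=K(n);c=(np.atleast_2d(X)-e)@M;return np.c_[cx+f*c[:,0]/c[:,2],cy+f*c[:,1]/c[:,2]]
def back(n,uv,z):
    f,cx,cy,e,M=K(n);uv=np.atleast_2d(uv);d=np.c_[(uv[:,0]-cx)/f,(uv[:,1]-cy)/f,np.ones(len(uv))]@M.T
    return e+d*((z-e[2])/d[:,2])[:,None]
def cent(m):
    y,x=np.nonzero(m['pixels']);return x.mean(),y.mean()
def tool():
    o=ctrl.get_obs();return np.array(o['tool_pos']),R.from_rotvec(o['tool_rot'])
def crop(n,box,s,name,pts=None):
    im=ctrl.get_image(n)[:,:,::-1].copy();x0,y0,x1,y1=box
    c=cv2.resize(im[y0:y1,x0:x1],None,fx=s,fy=s,interpolation=cv2.INTER_CUBIC)
    if pts is not None:
        for u,v in pts: cv2.circle(c,(int((u-x0+.5)*s),int((v-y0+.5)*s)),3,(0,0,255),1)
    cv2.imwrite('pics/'+name,c)
E
python3 - <<'E'
from h import *
for l in ["fixture","bowl","clamp","clamp_bar","stand","stick","mat","bracket1","bead1","phone","tape","driver"]:
    for n in("top","scene"):
        for m in ctrl.masks_of(n,l)[:9]:
            c=cent(m);y,x=np.nonzero(m['pixels']);print(l,n,round(m['score'],2),np.round(c,1),m['extent'],len(x),np.round(back(n,c,0.01)[0],3), 'ang',np.round(cv2.minAreaRect(np.c_[x,y].astype(np.float32))[1:],1) if 0 else '')
E
```

```text
fixture top 0.22 [298.5 165.8] [256.2, 145.4, 324.9, 181.9] 532 [ 0.624 -0.153  0.01 ] ang 
fixture scene 0.65 [261.2 222.6] [191.9, 177.6, 333.5, 257.4] 2759 [0.603 0.029 0.01 ] ang 
fixture scene 0.44 [290.6 212.2] [240.8, 179.4, 331.7, 247.1] 3431 [0.533 0.107 0.01 ] ang 
bowl top 0.65 [194.7 183.5] [146.6, 144.8, 260.4, 228.2] 5437 [0.569 0.119 0.01 ] ang 
bowl scene 0.94 [290.9 211.9] [240.2, 180.9, 331.5, 243.0] 3255 [0.531 0.108 0.01 ] ang 
bowl scene 0.72 [159.4 177.9] [153.8, 166.8, 166.6, 187.4] 111 [ 0.54  -0.365  0.01 ] ang 
clamp top 0.69 [298.3 166.2] [257.1, 146.2, 324.5, 182.0] 728 [ 0.622 -0.152  0.01 ] ang 
clamp scene 0.7 [213.7 192.7] [191.3, 175.5, 244.3, 204.7] 392 [ 0.54  -0.161  0.01 ] ang 
clamp scene 0.51 [290.4 212.3] [244.1, 181.6, 331.1, 244.7] 3272 [0.533 0.106 0.01 ] ang 
clamp_bar top 0.81 [298.1 166.8] [256.8, 146.1, 324.9, 181.7] 588 [ 0.621 -0.152  0.01 ] ang 
clamp_bar scene 0.88 [212.8 192.6] [192.8, 178.2, 244.2, 201.3] 329 [ 0.54  -0.164  0.01 ] ang 
stand top 0.75 [ 98.  220.8] [65.4, 198.5, 116.6, 240.1] 715 [0.467 0.36  0.01 ] ang 
stand scen
[... 2501 characters left out ...]
[ 97.5 161.6] [69.7, 137.0, 126.8, 186.4] 1361 [0.621 0.375 0.01 ] ang 
phone top 0.71 [299.1 166.7] [261.3, 145.6, 322.7, 183.0] 626 [ 0.621 -0.154  0.01 ] ang 
phone scene 0.96 [370.1 260.5] [347.2, 240.7, 393.4, 282.1] 969 [0.626 0.378 0.01 ] ang 
tape top 0.73 [295. 264.] [282.0, 252.9, 312.0, 277.5] 424 [ 0.368 -0.143  0.01 ] ang 
tape scene 0.65 [236.1 158. ] [226.9, 149.3, 245.2, 167.6] 243 [ 0.363 -0.145  0.01 ] ang 
driver top 0.78 [342.5 123.4] [322.1, 105.9, 353.4, 157.1] 375 [ 0.745 -0.273  0.01 ] ang 
driver scene 0.63 [155.7 231.4] [142.4, 221.5, 171.0, 243.0] 220 [ 0.742 -0.274  0.01 ] ang 
driver scene 0.43 [296.  196.5] [294.5, 193.5, 301.7, 198.7] 60 [0.464 0.107 0.01 ] ang
```

```bash
python3 - <<'E'
from h import *
crop("top",(60,130,310,250),3.2,"a1.png")
crop("top",(310,170,420,270),7,"a2.png")
E
```

```text
(no output)
```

View pics/a1.png

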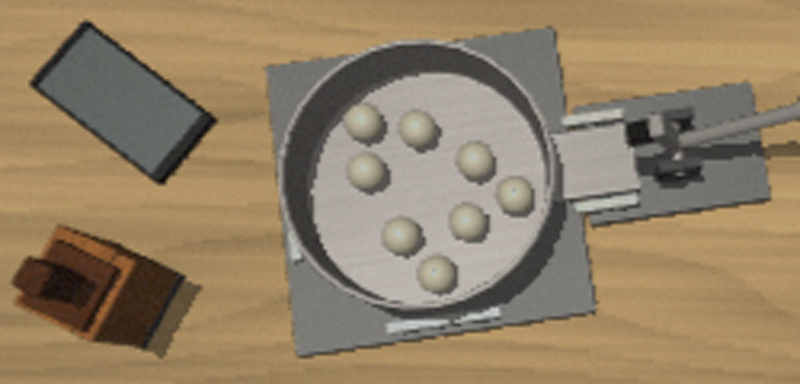

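View pics/a2.png

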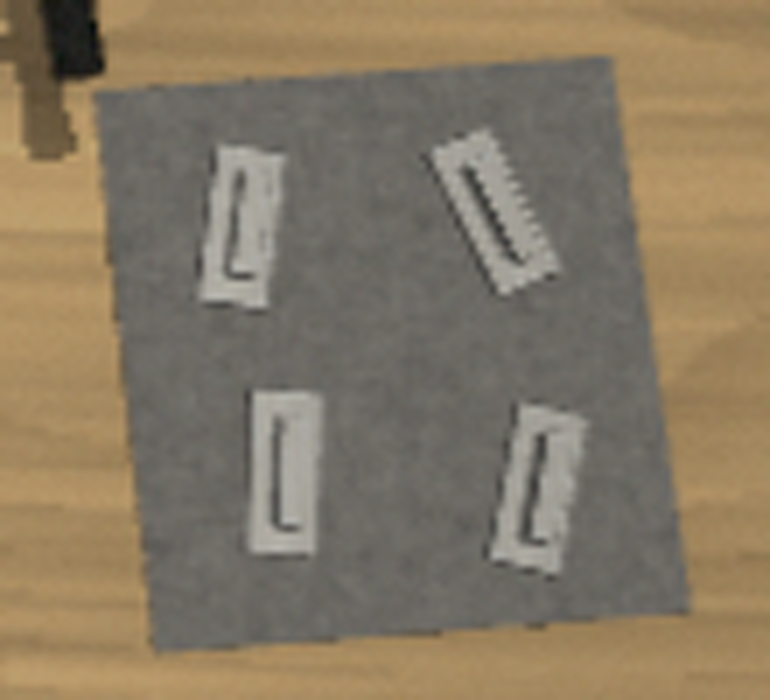

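```bash
cat > loc.py <<'E'
from h import *
def fit(uv,loc,z,n="top"):
    X=back(n,uv,z)[:,:2];L=np.array(loc)
    f=lambda p:(np.c_[p[0]+np.cos(p[2])*L[:,0]-np.sin(p[2])*L[:,1],p[1]+np.sin(p[2])*L[:,0]+np.cos(p[2])*L[:,1]]-X).ravel()
    best=None
    for a in (0,1.5,-1.5,3):
        s=least_squares(f,[*X.mean(0),a])
        if best is None or s.cost<best.cost: best=s
    return best.x,np.round(best.fun.reshape(-1,2)*1000,1)
E
python3 - <<'E'
from loc import *
a=np.array([(267,67),(553,28),(595,313),(299,355),(749,84),(770,200)])/3.2+[60,130]-.5
x,r=fit(a,[(.12,.12),(.12,-.12),(-.12,-.12),(-.12,.12),(.05,-.26),(-.05,-.26)],.012)
print('fixture',x,r.tolist())
m=np.array([(95,93),(611,58),(690,611),(155,650)])/7+[310,170]-.5
for L in ([(.105,.1),(.105,-.1),(-.105,-.1),(-.105,.1)],[(.1,.105),(.1,-.105),(-.1,-.105),(-.1,.105)]):
    x,r=fit(m,L,.003);print('mat',x,r.tolist())
# scene cross-check: project
B={'b1':[(220,145),(286,155),(265,310),(198,300)],'b2':[(487,128),(561,270),(507,298),(430,151)],'b3':[(252,390),(325,393),(317,555),(247,553)],'b4':[(520,402),(588,418),(560,577),(490,562)]}
for k,v in B.items():
    v=np.array(v)/7+[310,170]-.5
    if k=='b2': L=[(.03,.013),(-.03,.013),(-.03,-.013),(.03,-.013)]
    # corners: top-left,top-right,bottom-right,bottom-left
    L=[(.03,.013),(.03,-.013),(-.03,-.013),(-.03,.013)]
    if k=='b2': v=v[[3,0,1,2]]
    x,r=fit(v,L,.008);print(k,np.round(x,4),r.tolist(), proj('scene',[[x[0],x[1],.01]]))
crop("top",(60,190,125,245),12,"st.png")
crop("scene",(100,130,420,260),2.5,"sc.png")
E
```

```text
fixture [0.55710859 0.11702705 0.1670169 ] [[1.3, -3.2], [1.3, -6.0], [0.9, -5.8], [-1.3, -1.8], [-0.5, 8.2], [-1.7, 8.6]]
mat [ 0.4860929  -0.32777946  0.09024968] [[1.1, 0.3], [0.7, -0.1], [-0.7, -0.3], [-1.1, 0.1]]
mat [ 0.4860929  -0.32777946  0.09025129] [[-4.3, 4.8], [-3.8, -5.6], [4.7, -4.8], [3.4, 5.6]]
b1 [ 0.5297 -0.2726 -0.1571] [[0.6, 0.5], [-0.2, -0.2], [-0.7, -0.4], [0.2, 0.2]] [[184.80644188 182.3124481 ]]
b2 [ 0.5378 -0.3688  0.4495] [[-1.1, 0.5], [0.8, -0.8], [0.3, -1.1], [-0.0, 1.4]] [[158.66147012 177.07639103]]
b3 [ 0.4388 -0.2861 -0.0605] [[0.7, -0.4], [-0.3, 0.9], [-0.9, -0.3], [0.5, -0.2]] [[191.97635253 163.03274644]]
b4 [ 0.4344 -0.3805 -0.2227] [[0.1, 0.2], [-0.2, 0.1], [-0.3, 0.0], [0.5, -0.3]] [[168.79545512 155.9605454 ]]
```

```bash
python3 - <<'E'
from loc import *
a=np.array([(267,67),(553,28),(595,313),(299,355),(749,84),(770,200)])/3.2+[60,130]-.5
x,r=fit(a[:4],[(.12,.12),(.12,-.12),(-.12,-.12),(-.12,.12)],.012)
print('fixture',x,r.tolist())
M=lambda p,q:np.c_[x[0]+np.cos(x[2])*q[:,0]-np.sin(x[2])*q[:,1],x[1]+np.sin(x[2])*q[:,0]+np.cos(x[2])*q[:,1],q[:,2]]
t=np.linspace(0,2*np.pi,40)
q=[(.12,.12,.012),(.12,-.12,.012),(-.12,-.12,.012),(-.12,.12,.012),(.05,-.26,.012),(-.05,-.26,.012),(0,-.2,.047)]
c=np.r_[np.array(q),np.c_[.104*np.cos(t),.104*np.sin(t),0*t+.082]]
bar=[( s,-.2-.125*np.sin(np.pi/3),.047+.125*.5) for s in(-.045,0,.045)]
c=np.r_[c,bar]
W=M(x,c)
crop("top",(140,130,340,250),4,"f1.png",proj("top",W))
crop("scene",(180,160,350,260),4.5,"f2.png",proj("scene",W))
E
```

```text
fixture [0.5565501  0.12123872 0.16810976] [[0.6, 1.1], [0.9, -1.6], [0.4, -1.7], [-2.0, 2.2]]
```

View pics/f1.png

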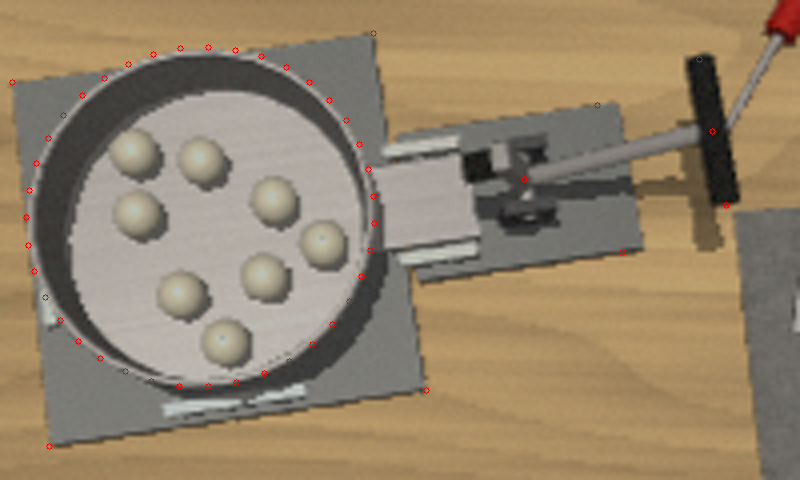

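View pics/f2.png

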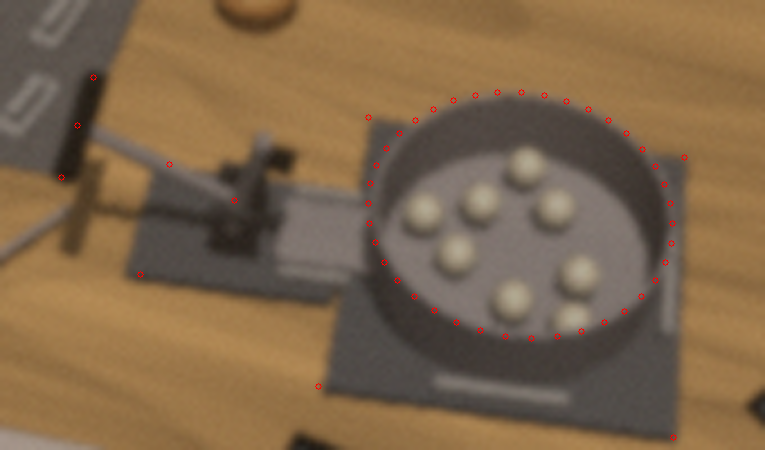

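View pics/st.png

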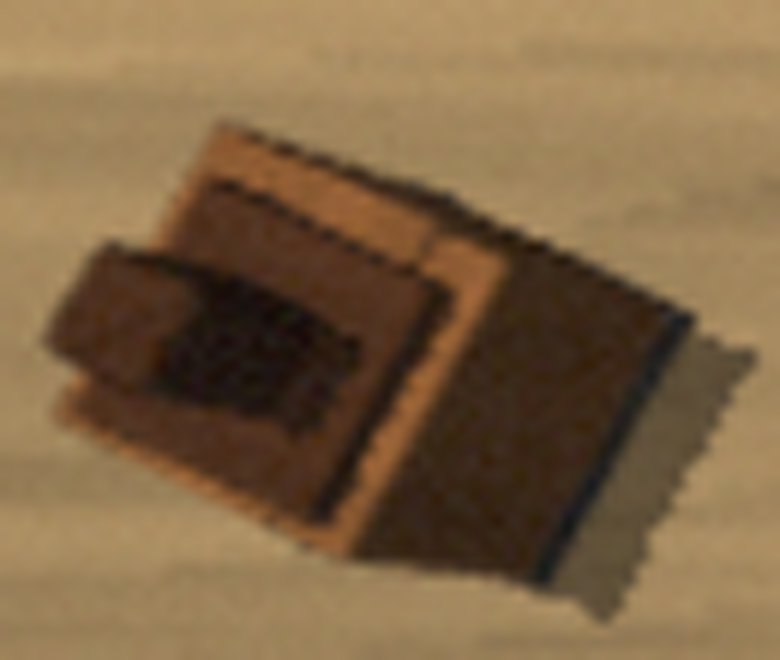

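```bash
python3 - <<'E'
from loc import *
a=np.array([(222,120),(508,262),(345,552),(58,410)])/12+[60,190]-.5
s=.032
x,r=fit(a,[(s,s),(s,-s),(-s,-s),(-s,s)],.105);print('stand',x,r.tolist())
b=np.array([(113,240),(205,285),(150,395),(45,345)])/12+[60,190]-.5
print(back('top',b,.17).mean(0))
W=[]
c,n=np.cos(x[2]),np.sin(x[2])
for u in(1,-1):
  for v in(1,-1):
    for h,z in((.032,.105),(.025,.115),(.011,.17),(.032,0)):
      W.append((x[0]+h*(c*u-n*v),x[1]+h*(n*u+c*v),z))
crop("scene",(340,160,420,235),9,"s2.png",proj("scene",W))
crop("top",(60,190,125,245),12,"s3.png",proj("top",W))
E
```

```text
stand [ 0.46619148  0.35649157 -0.42800973] [[1.4, 0.2], [1.0, -1.4], [-1.7, -0.4], [-0.7, 1.6]]
[0.46308284 0.35555661 0.17      ]
```

View pics/s2.png

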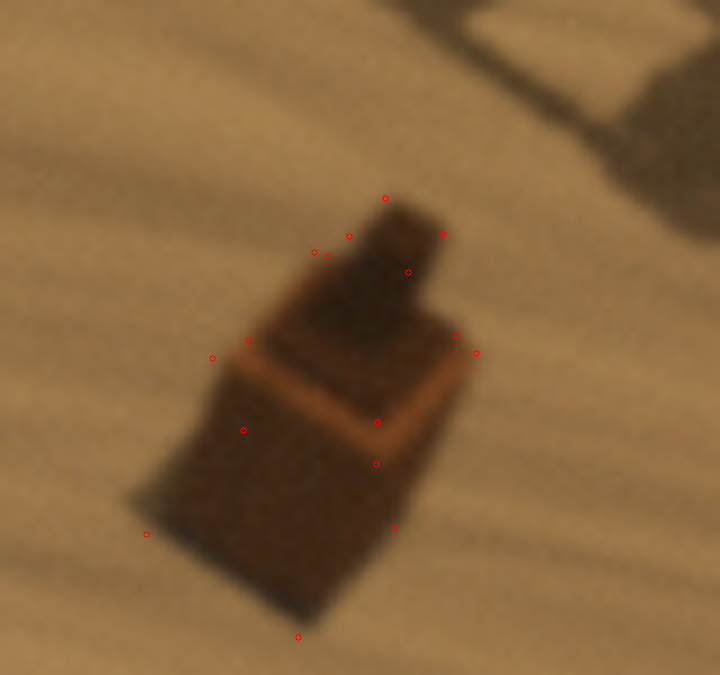

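View pics/s3.png

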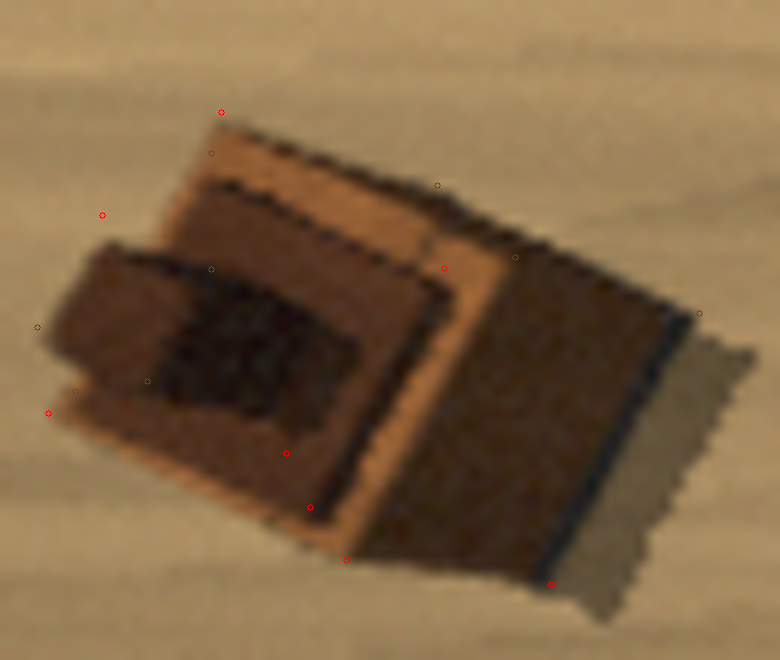

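```bash
cat > plan.py <<'E'
import sys,json
from h import *
FX=np.array([.5566,.1212]);FA=.168
def fx(x,y,z):
    c,s=np.cos(FA),np.sin(FA);return np.array([FX[0]+c*x-s*y,FX[1]+s*x+c*y,z])
def Rt(a):
    c,s=np.cos(a),np.sin(a);return R.from_matrix(np.c_[[s,-c,0],[0,0,-1],[c,s,0]])
def rows(wps,vmax=.06,turn=10.6):
    """wps: list of (xyz,a or None)."""
    o=ctrl.get_obs();p,Ro=tool();z=Ro.as_matrix()[:,2];print('at',np.round(p,4),'yaw',round(np.arctan2(z[1],z[0]),3),'t',round(o['t'],2),'F',np.round(o['contact_force'],1),'open',round(o['opening'],4))
    a0=np.arctan2(z[1],z[0]);DP=[];DR=[]
    for X,a in wps:
        if a is None: T=Rt(a0)
        else:
            d=(a-a0+np.pi/2)%np.pi-np.pi/2; T=Rt(a0+d); a0=a0+d
        X=np.array(X,float);L=np.linalg.norm(X-p)
        rv=(Ro.inv()*T).as_rotvec();n=max(1,int(np.ceil(max(L/vmax,np.degrees(np.linalg.norm(rv))/turn)-1e-6)))
        p0=p.copy();R0=Ro
        for i in range(n):
            pt=p0+(X-p0)*(i+1)/n;Rn=R0*R.from_rotvec(rv*(i+1)/n)
            DP.append(np.round(Ro.inv().apply(pt-p),4).tolist());DR.append(np.round(np.degrees((Ro.inv()*Rn).as_rotvec()),1).tolist())
            p=pt;Ro=Rn
    for i in range(0,len(DP),5): print(json.dumps({"delta_pos":DP[i:i+5],"dr":DR[i:i+5]}))
E
python3 - <<'E'
from plan import *
B=fx(-.028,-.308,.1095);print(B)
rows([(B+[0,0,.13],FA+np.pi/2)])
E
```

```text
[ 0.58049515 -0.18714562  0.1095    ]
at [0.2524 0.5717 0.2453] yaw 1.155 t 1.7 F [ 0.4  0.4 -0.2] open 0.0855
{"delta_pos": [[0.0433, 0.0004, -0.0401], [0.0416, 0.0004, -0.0419], [0.0398, 0.0004, -0.0436], [0.038, 0.0004, -0.0452], [0.0361, 0.0004, -0.0468]], "dr": [[0.0, -2.4, -0.0], [0.0, -2.4, -0.0], [0.0, -2.4, -0.0], [0.0, -2.4, -0.0], [0.0, -2.4, -0.0]]}
{"delta_pos": [[0.0341, 0.0004, -0.0482], [0.032, 0.0004, -0.0496], [0.03, 0.0004, -0.0509], [0.0278, 0.0004, -0.0521], [0.0256, 0.0004, -0.0532]], "dr": [[0.0, -2.4, -0.0], [0.0, -2.4, -0.0], [0.0, -2.4, -0.0], [0.0, -2.4, -0.0], [0.0, -2.4, -0.0]]}
{"delta_pos": [[0.0234, 0.0004, -0.0542], [0.0211, 0.0004, -0.0552], [0.0188, 0.0004, -0.056], [0.0164, 0.0004, -0.0567]], "dr": [[0.0, -2.4, -0.0], [0.0, -2.4, -0.0], [0.0, -2.4, -0.0], [0.0, -2.4, -0.0]]}
```

Call:
servo_tool --delta_pos '[[0.043, 0, -0.04], [0.042, 0, -0.042], [0.04, 0, -0.044], [0.038, 0, -0.045], [0.036, 0, -0.047]]' --dr '[[0, -2.4, 0], [0, -2.4, 0], [0, -2.4, 0], [0, -2.4, 0], [0, -2.4, 0]]' --grip '[1, 1, 1, 1, 1]' --grip_force 20

```text
t: 2.33
tool_pos: [0.3727, 0.2965, 0.2454]
tool_rot: [-1.565, 0.149, -0.152]
contact_force: [1.6, -0.2, -0.5]
opening: 0.0858
```

Call:
servo_tool --delta_pos '[[0.034, 0, -0.048], [0.032, 0, -0.05], [0.03, 0, -0.051], [0.028, 0, -0.052], [0.026, 0, -0.053]]' --dr '[[0, -2.4, 0], [0, -2.4, 0], [0, -2.4, 0], [0, -2.4, 0], [0, -2.4, 0]]' --grip '[1, 1, 1, 1, 1]'

```text
t: 2.95
tool_pos: [0.4982, 0.0186, 0.2476]
tool_rot: [-1.569, -0.027, 0.013]
contact_force: [0.3, 0.5, 0.2]
opening: 0.0857
```

```bash
python3 - <<'E'
from plan import *
B=fx(-.028,-.308,.1095)
rows([(B+[0,0,.10],FA+np.pi/2),(B+[0,0,-.003],None)])
E
```

```text
at [0.4982 0.0186 0.2476] yaw 1.596 t 2.95 F [0.3 0.5 0.2] open 0.0857
{"delta_pos": [[0.0192, 0.0096, -0.052], [0.0173, 0.0096, -0.0526], [0.0155, 0.0096, -0.0532], [0.0136, 0.0095, -0.0537], [0.0, 0.0515, 0.0]], "dr": [[-0.0, -2.0, 0.1], [-0.0, -2.0, 0.1], [-0.0, -2.0, 0.1], [-0.0, -2.0, 0.1], [0.0, -0.0, 0.0]]}
{"delta_pos": [[0.0, 0.0515, 0.0]], "dr": [[0.0, 0.0, 0.0]]}
```

Call:
servo_tool --delta_pos '[[0.02, 0.01, -0.053], [0.018, 0.01, -0.054], [0.016, 0.01, -0.054], [0.014, 0.01, -0.055]]' --dr '[[0, -2, 0], [0, -2, 0], [0, -2, 0], [0, -2, 0]]' --grip '[1, 1, 1, 1]'

```text
t: 3.45
tool_pos: [0.5867, -0.1998, 0.2097]
tool_rot: [-1.567, -0.144, 0.12]
contact_force: [0.8, 0.4, -0.3]
opening: 0.0855
```

```bash
python3 - <<'E'
from plan import *
B=fx(-.028,-.308,.1095)
rows([(B+[0,0,.07],FA+np.pi/2),(B+[0,0,-.003],None)])
p,_=tool()
crop("top",(240,120,400,240),5,"b1.png",proj("top",[fx(-.045,-.308,.1095),fx(.045,-.308,.1095),B,p]))
crop("scene",(150,130,290,240),5.4,"b2.png",proj("scene",[fx(-.045,-.308,.1095),fx(.045,-.308,.1095),B,p]))
E
```

```text
at [ 0.5867 -0.1998  0.2097] yaw 1.739 t 3.45 F [ 0.8  0.4 -0.3] open 0.0855
{"delta_pos": [[-0.0045, 0.0301, 0.0135], [0.0, 0.0365, 0.0], [0.0, 0.0365, 0.0]], "dr": [[0.1, 0.0, 0.9], [0.0, -0.0, 0.0], [0.0, 0.0, 0.0]]}
```

View pics/b2.png

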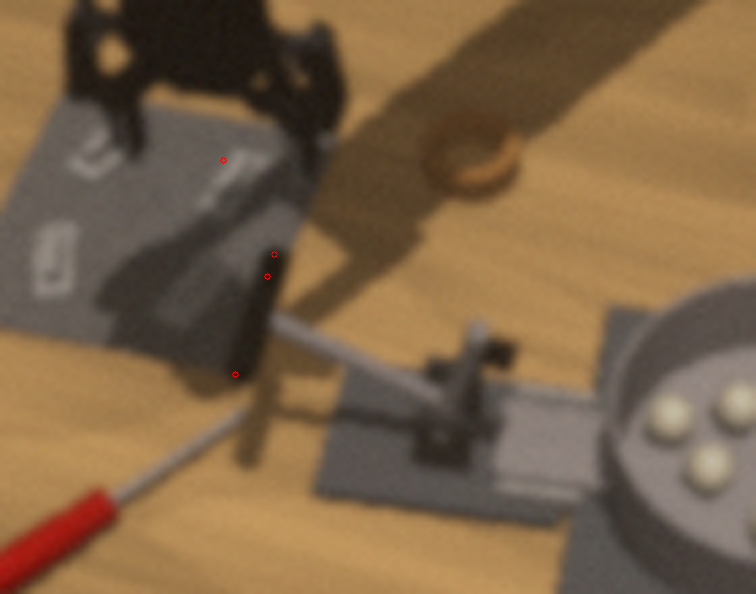

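View pics/b1.png

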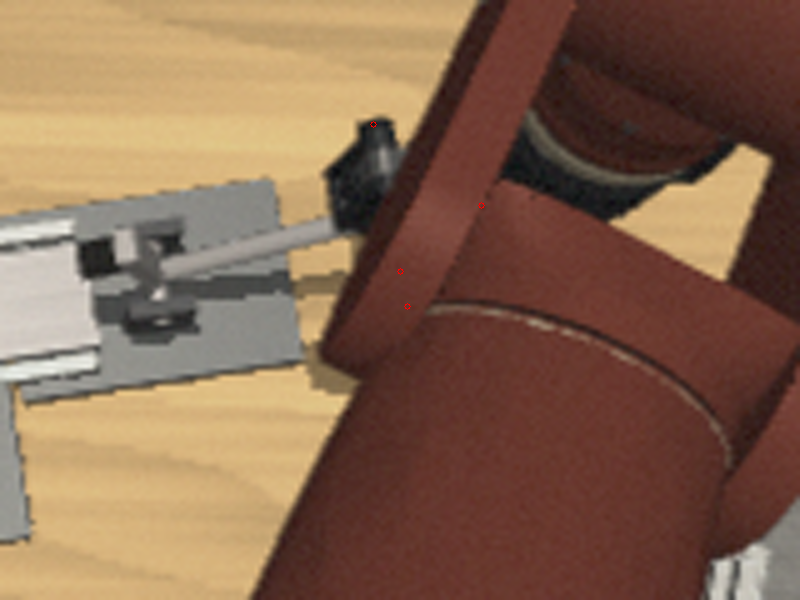

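Call:
servo_tool --delta_pos '[[-0.0045, 0.03, 0.0135], [0, 0.037, 0], [0, 0.038, 0], [0, 0, 0], [0, 0, 0]]' --dr '[[0, 0, 0.8], [0, 0, 0], [0, 0, 0], [0, 0, 0], [0, 0, 0]]' --grip '[1, 1, 1, 0.3, 0.1]'

```text
t: 4.18
tool_pos: [0.5814, -0.19, 0.1033]
tool_rot: [-1.569, -0.128, 0.125]
contact_force: [-0.0, -0.3, 0.6]
opening: 0.0515
```

Call:
servo_tool --delta_pos '[[0, 0, 0], [0, 0, 0], [0, 0, 0]]' --dr '[[0, 0, 0], [0, 0, 0], [0, 0, 0]]' --grip '[0, 0, 0]'

```text
t: 4.55
tool_pos: [0.5823, -0.187, 0.1069]
tool_rot: [-1.564, -0.13, 0.124]
contact_force: [-1.1, -2.0, -2.2]
opening: 0.0177
```

```bash
python3 - <<'E'
from plan import *
# offset of TCP vs bar now
p,_=tool();B=fx(-.028,-.308,.1095);print('off',np.round(p-B,4))
off=p-B
W=[]
for th in np.linspace(0,1.30,9)[1:]:
    ph=th-np.pi/3  # angle past upright
    W.append((fx(-.028,-.2+.125*np.sin(ph),.047+.125*np.cos(ph))+off,FA+np.pi/2))
rows(W)
crop("scene",(150,130,290,240),5.4,"b3.png")
E
```

```text
off [ 0.0018  0.0002 -0.0026]
at [ 0.5823 -0.187   0.1069] yaw 1.733 t 4.55 F [-1.1 -2.  -2.2] open 0.0177
{"delta_pos": [[0.0, -0.0167, 0.0113], [0.0, -0.0146, 0.0141], [0.0, -0.0121, 0.0163], [-0.0, -0.0093, 0.018], [0.0, -0.0063, 0.0193]], "dr": [[-0.2, -0.3, 0.2], [-0.0, 0.0, -0.0], [0.0, -0.0, 0.0], [-0.0, 0.0, -0.0], [0.0, -0.0, 0.0]]}
{"delta_pos": [[-0.0, -0.0031, 0.0201], [-0.0, 0.0002, 0.0203], [0.0, 0.0035, 0.02]], "dr": [[-0.0, 0.0, -0.0], [0.0, -0.0, 0.0], [-0.0, 0.0, -0.0]]}
```

View pics/b3.png

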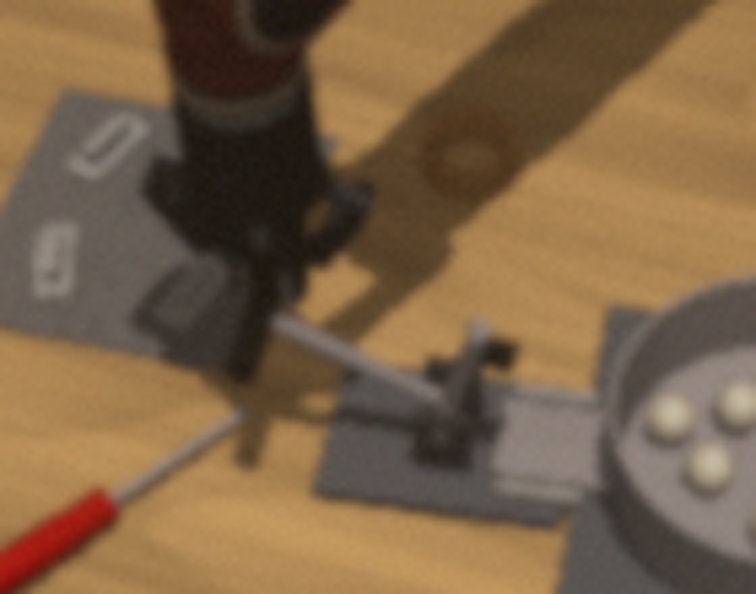

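Bar pinched (opening 17.7 mm). Swing it along the arc.

Call:
servo_tool --delta_pos '[[0, -0.017, 0.011], [0, -0.015, 0.014], [0, -0.012, 0.016], [0, -0.009, 0.018]]' --dr '[[0, 0, 0], [0, 0, 0], [0, 0, 0], [0, 0, 0]]' --grip '[0, 0, 0, 0]'

```text
t: 5.1
tool_pos: [0.5725, -0.1295, 0.1642]
tool_rot: [-1.571, -0.13, 0.122]
contact_force: [-1.4, -2.7, -2.6]
opening: 0.0173
```

```bash
cat > arc.py <<'E'
from plan import *
p,_=tool();off=np.array([.0018,.0002,-.0026])
c,s=np.cos(FA),np.sin(FA);q=p-off;d=q[:2]-FX;yf=-s*d[0]+c*d[1]
th=np.arctan2(yf+.2,q[2]-.047)+np.pi/3;print('theta',th,'r',np.hypot(yf+.2,q[2]-.047))
import sys
tgt=float(sys.argv[1]);n=int(np.ceil(abs(tgt-th)/.165))
rows([(fx(-.028,-.2+.125*np.sin(t-np.pi/3),.047+.125*np.cos(t-np.pi/3))+off,FA+np.pi/2) for t in np.linspace(th,tgt,n+1)[1:]])
E
python3 arc.py 1.31
```

```text
theta 0.6539250463870478 r 0.1297084802717575
at [ 0.5725 -0.1295  0.1642] yaw 1.731 t 5.1 F [-1.4 -2.7 -2.6] open 0.0173
{"delta_pos": [[-0.0001, -0.002, 0.0213], [-0.0, -0.003, 0.0203], [0.0, 0.0003, 0.0205], [0.0, 0.0037, 0.0201]], "dr": [[0.3, -0.4, 0.3], [0.0, 0.0, 0.0], [-0.0, -0.0, -0.0], [0.0, 0.0, 0.0]]}
```

Call:
servo_tool --delta_pos '[[0, -0.003, 0.0205], [0, -0.003, 0.0203], [0, 0.0005, 0.0205], [0, 0.004, 0.02]]' --dr '[[0, -0.4, 0], [0, 0, 0], [0, 0, 0], [0, 0, 0]]' --grip '[0, 0, 0, 0]'

```text
t: 5.6
tool_pos: [0.5593, -0.0482, 0.1726]
tool_rot: [-1.584, -0.141, 0.124]
contact_force: [2.4, -48.1, 2.2]
opening: 0.017
```

```bash
python3 arc.py 1.31
```

```text
theta 1.2966004951038628 r 0.1322866950739004
at [ 0.5593 -0.0482  0.1726] yaw 1.739 t 5.6 F [  2.4 -48.1   2.2] open 0.017
{"delta_pos": [[-0.0006, 0.0075, -0.0]], "dr": [[1.0, -0.0, 0.5]]}
```

Call:
servo_tool --delta_pos '[[0, 0, -0.002], [0, 0, 0], [0, 0, 0]]' --dr '[[0, 0, 0], [0, 0, 0], [0, 0, 0]]' --grip '[0, 0.35, 0.35]'

```text
t: 5.98
tool_pos: [0.5594, -0.0467, 0.1719]
tool_rot: [-1.582, -0.143, 0.124]
contact_force: [0.6, 0.3, 0.6]
opening: 0.0298
```

```bash
python3 - <<'E'
from plan import *
p,_=tool();rows([(p+[0,0,.09],None)])
crop("scene",(150,130,290,240),5.4,"b4.png")
E
```

```text
at [ 0.5594 -0.0467  0.1719] yaw 1.74 t 5.97 F [0.6 0.3 0.6] open 0.0298
{"delta_pos": [[0.0005, -0.045, -0.0007], [0.0002, -0.045, -0.0004]], "dr": [[0.5, 0.0, 0.3], [0.5, 0.0, 0.3]]}
```

View pics/b4.png

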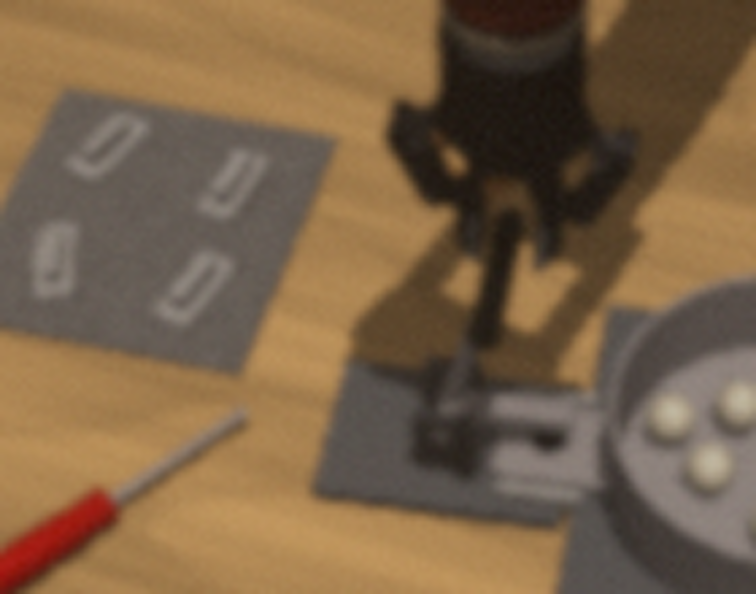

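Clamp is closed (foot on the tongue at ~(545,437), bar upright-plus near (495,280)). Next the brackets.

Call:
servo_tool --delta_pos '[[0, -0.045, 0], [0, -0.05, 0]]' --dr '[[0.5, 0, 0.3], [0.5, 0, 0.3]]' --grip '[0.5, 0.6]'

```text
t: 6.28
tool_pos: [0.5557, -0.044, 0.2623]
tool_rot: [-1.56, -0.124, 0.143]
contact_force: [0.2, -0.7, 0.3]
opening: 0.0512
```

```bash
cat > br.py <<'E'
from plan import *
def brackets():
    im=ctrl.get_image("top");g=cv2.cvtColor(im,cv2.COLOR_RGB2GRAY)
    mc=proj("top",[[.486+np.cos(.09)*u*.104-np.sin(.09)*v*.099,-.328+np.sin(.09)*u*.104+np.cos(.09)*v*.099,.003] for u,v in((1,1),(1,-1),(-1,-1),(-1,1))])
    M=np.zeros(g.shape,np.uint8);cv2.fillConvexPoly(M,np.round(mc).astype(int),1)
    b=((g>135)&(M>0)).astype(np.uint8);b=cv2.morphologyEx(b,cv2.MORPH_CLOSE,np.ones((5,5)))
    out=[]
    for c in cv2.findContours(b,cv2.RETR_EXTERNAL,cv2.CHAIN_APPROX_NONE)[0]:
        if cv2.contourArea(c)<80: continue
        X=back("top",c[:,0,:],.008)[:,:2].astype(np.float32)
        (cx,cy),(w,h),a=cv2.minAreaRect(X*1000)
        a=np.radians(a if w>h else a+90);a=(a+np.pi/2)%np.pi-np.pi/2
        out.append((cx/1000,cy/1000,a,max(w,h),min(w,h)))
    return out
if __name__=="__main__":
    for b in brackets(): print(np.round(b,4))
E
python3 br.py; python3 - <<'E'
from plan import *
crop("top",(240,120,420,270),4.4,"c1.png")
b=[.5297,-.2726];rows([([*b,.15],-.157+np.pi/2),([*b,.024],None)])
E
```

```text
[ 4.851000e-01 -3.263000e-01  9.110000e-02  2.096273e+02  2.015510e+02]
at [ 0.5592 -0.0449  0.2693] yaw 1.741 t 6.38 F [-0.1  0.6  0.1] open 0.0512
{"delta_pos": [[-0.0136, 0.0237, -0.044], [-0.0107, 0.0237, -0.0447], [-0.0077, 0.0238, -0.0453], [-0.0047, 0.0238, -0.0457], [-0.0017, 0.0238, -0.0459]], "dr": [[-0.0, 3.7, 0.0], [-0.0, 3.7, 0.0], [-0.0, 3.7, 0.0], [-0.0, 3.7, 0.0], [-0.0, 3.7, 0.0]]}
{"delta_pos": [[0.0, 0.042, 0.0], [0.0, 0.042, -0.0], [0.0, 0.042, 0.0]], "dr": [[0.0, -0.0, -0.0], [0.0, -0.0, -0.0], [0.0, -0.0, 0.0]]}
```

View pics/c1.png

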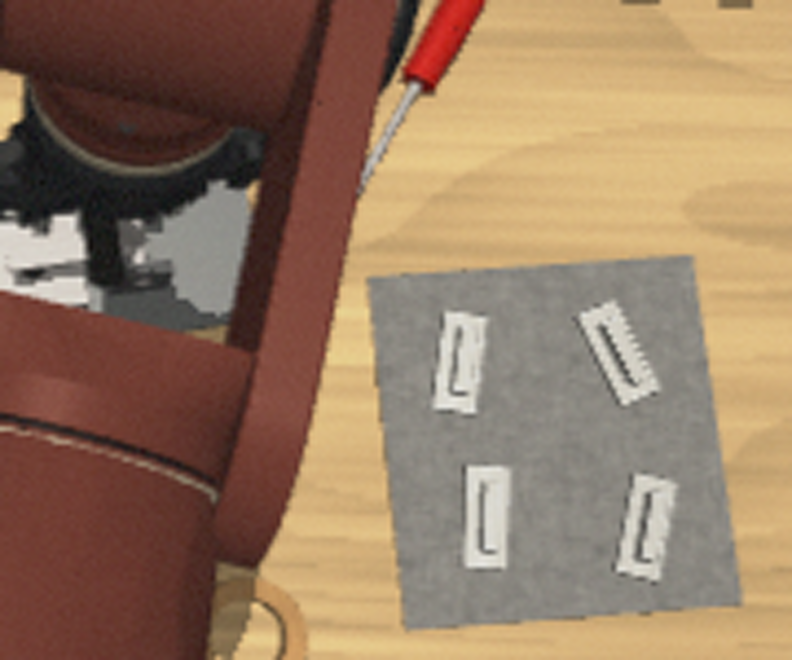

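Four brackets unmoved so far; the threshold must be raised as the brightness has changed.

```bash
sed -i 's/b=((g>135)&(M>0)).astype(np.uint8)/T=cv2.threshold(g[M>0],0,255,cv2.THRESH_OTSU)[0];b=((g>T)\&(M>0)).astype(np.uint8)/' br.py; python3 br.py
```

```text
[ 0.4352 -0.3806 -0.2419 58.4704 24.2007]
[ 0.439  -0.2861 -0.0797 58.6297 24.9014]
[ 0.53   -0.2727 -0.164  59.0116 25.2124]
[ 0.5383 -0.3685  0.4339 58.5897 24.3198]
```

Call:
servo_tool --delta_pos '[[-0.014, 0.02, -0.046], [-0.011, 0.02, -0.047], [-0.008, 0.02, -0.048], [-0.005, 0.02, -0.048], [-0.002, 0.02, -0.046]]' --dr '[[0, 3.8, 0], [0, 3.8, 0], [0, 3.8, 0], [0, 3.8, 0], [0, 3.8, 0]]' --grip '[0.5, 0.5, 0.5, 0.5, 0.5]'

```text
t: 7.05
tool_pos: [0.5255, -0.2822, 0.1577]
tool_rot: [-1.558, 0.133, -0.127]
contact_force: [1.0, -0.4, -0.2]
opening: 0.0429
```

```bash
python3 - <<'E'
from plan import *
b=[.5297,-.2726];rows([([*b,.09],-.157+np.pi/2),([*b,.024],None)],.05)
E
```

```text
at [ 0.5255 -0.2822  0.1577] yaw 1.405 t 7.05 F [ 1.  -0.4 -0.2] open 0.0429
{"delta_pos": [[0.0014, 0.0339, 0.0048], [0.0014, 0.0339, 0.0049], [0.0, 0.033, 0.0], [0.0, 0.033, 0.0]], "dr": [[-0.2, -0.2, -0.1], [-0.2, -0.2, -0.1], [0.0, 0.0, 0.0], [0.0, -0.0, -0.0]]}
```

Detections match the hand fit to within a millimetre. Descend.

Call:
servo_tool --delta_pos '[[0.0015, 0.034, 0.005], [0.0015, 0.034, 0.005], [0, 0.033, 0]]' --dr '[[0, -0.2, 0], [0, -0.2, 0], [0, 0, 0]]' --grip '[0.5, 0.5, 0.5]'

```text
t: 7.42
tool_pos: [0.5275, -0.2739, 0.0501]
tool_rot: [-1.555, 0.135, -0.125]
contact_force: [-0.0, 0.5, -0.2]
opening: 0.0427
```

```bash
python3 - <<'E'
from plan import *
b=[.53,-.2726];rows([([*b,.024],-.16+np.pi/2)],.05)
crop("scene",(120,120,290,240),4.6,"c2.png")
E
```

```text
at [ 0.5275 -0.2739  0.0501] yaw 1.405 t 7.42 F [-0.   0.5 -0.2] open 0.0427
{"delta_pos": [[0.0024, 0.0261, 0.0014]], "dr": [[-0.6, -0.3, -0.4]]}
```

View pics/c2.png

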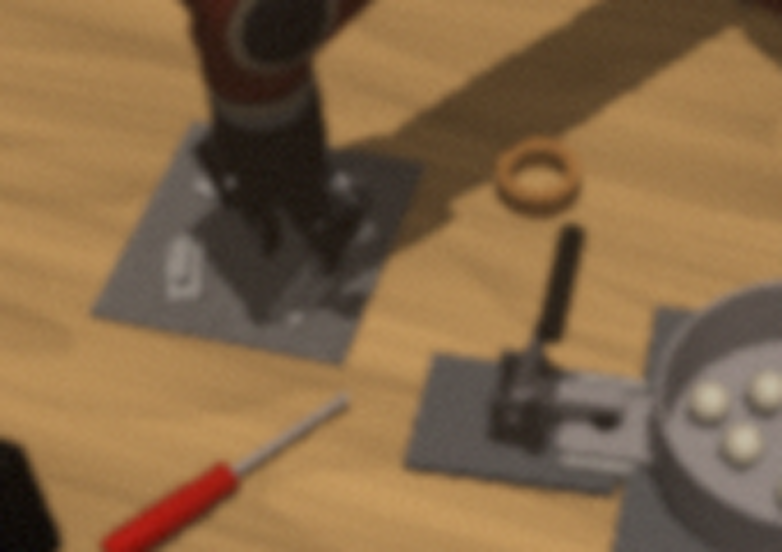

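Call:
servo_tool --delta_pos '[[0.0025, 0.026, 0.0015], [0, 0, 0], [0, 0, 0], [0, 0, 0]]' --dr '[[-0.6, -0.3, -0.4], [0, 0, 0], [0, 0, 0], [0, 0, 0]]' --grip '[0.5, 0.2, 0.05, 0]' --grip_force 30

```text
t: 7.98
tool_pos: [0.5266, -0.2695, 0.0174]
tool_rot: [-1.561, 0.133, -0.12]
contact_force: [-0.4, -0.4, -0.6]
opening: 0.0248
```

Call:
servo_tool --delta_pos '[[0, 0, 0], [0, 0, 0]]' --dr '[[0, 0, 0], [0, 0, 0]]' --grip '[0, 0]'

```text
t: 8.22
tool_pos: [0.5264, -0.2693, 0.0174]
tool_rot: [-1.561, 0.133, -0.12]
contact_force: [0.9, -1.5, 1.6]
opening: 0.0246
```

Call:
servo_tool --delta_pos '[[0, -0.02, 0], [0, -0.04, 0], [0, -0.05, 0]]' --dr '[[0, 0, 0], [0, 0, 0], [0, 0, 0]]' --grip '[0, 0, 0]' --grip_force 40

```text
t: 8.6
tool_pos: [0.524, -0.2677, 0.1267]
tool_rot: [-1.554, 0.141, -0.112]
contact_force: [1.0, -0.6, -0.0]
opening: 0.0241
```

```bash
python3 - <<'E'
from plan import *
p,_=tool()
rows([(p+[0,0,.1],None),(fx(-.045,-.02,.24),-.16+np.pi/2)],.058)
crop("scene",(100,100,290,240),4.2,"c3.png")
# beads: 
from h import *
for m in ctrl.masks_of("top","bead1"):
    w=back("top",cent(m),.033)[0];d=w[:2]-FX;c,s=np.cos(FA),np.sin(FA);print(round(m['score'],2),np.round([c*d[0]+s*d[1],-s*d[0]+c*d[1]],3))
E
```

```text
at [ 0.524  -0.2677  0.1267] yaw 1.41 t 8.6 F [ 1.  -0.6 -0. ] open 0.0241
{"delta_pos": [[-0.001, -0.05, 0.0006], [-0.0005, -0.05, 0.0003], [-0.0095, -0.0019, 0.0508], [-0.0095, -0.0019, 0.0508], [-0.0095, -0.0019, 0.0508]], "dr": [[-0.3, 0.0, -0.6], [-0.3, 0.0, -0.6], [-0.0, -0.0, 0.0], [0.0, -0.0, -0.0], [0.0, -0.0, 0.0]]}
{"delta_pos": [[-0.0094, -0.0019, 0.0508], [-0.0094, -0.0019, 0.0508], [-0.0094, -0.0019, 0.0508], [-0.0094, -0.0019, 0.0508]], "dr": [[-0.0, -0.0, -0.0], [0.0, -0.0, 0.0], [0.0, -0.0, 0.0], [0.0, -0.0, 0.0]]}
0.61 [0.017 0.046]
0.59 [-0.072  0.006]
0.46 [-0.039  0.024]
0.37 [ 0.002 -0.167]
```

View pics/c3.png

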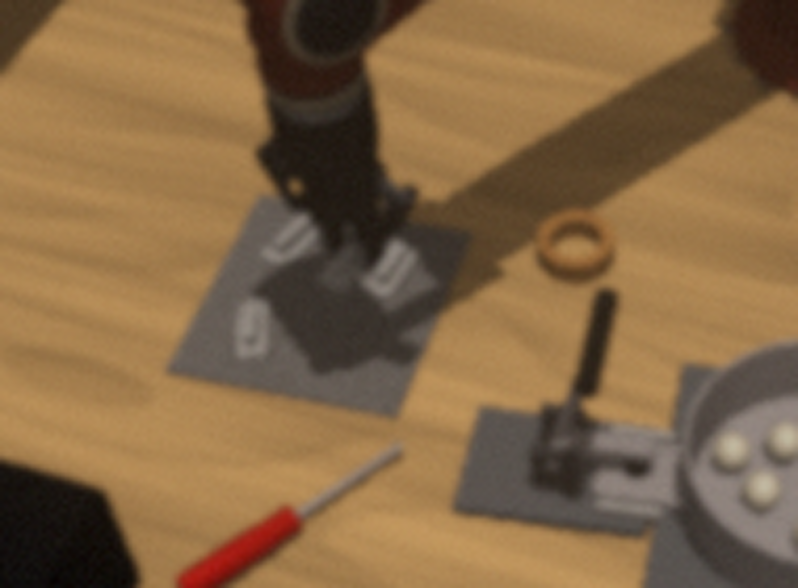

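Bracket is lifted out of the mat's first position. Carry it over high.

Call:
servo_tool --delta_pos '[[0, -0.052, 0], [0, -0.056, 0], [-0.008, 0, 0.05], [-0.01, 0, 0.054], [-0.01, 0, 0.054]]' --dr '[[-0.3, 0, -0.6], [-0.3, 0, -0.6], [0, 0, 0], [0, 0, 0], [0, 0, 0]]' --grip '[0, 0, 0, 0, 0]'

```text
t: 9.32
tool_pos: [0.5261, -0.1094, 0.2504]
tool_rot: [-1.576, 0.114, -0.15]
contact_force: [0.9, 0.1, -0.1]
opening: 0.0245
```

```bash
python3 - <<'E'
from plan import *
rows([(fx(.04,-.025,.24),-.16+np.pi/2),(fx(.04,-.025,.062),None)],.058)
E
```

```text
at [ 0.5261 -0.1094  0.2504] yaw 1.403 t 9.32 F [ 0.9  0.1 -0.1] open 0.0245
{"delta_pos": [[0.0093, 0.0024, 0.0555], [0.0094, 0.0025, 0.0555], [0.0096, 0.0025, 0.0555], [0.0097, 0.0025, 0.0555], [0.0, 0.0445, 0.0]], "dr": [[0.1, -0.1, 0.3], [0.1, -0.1, 0.3], [0.1, -0.1, 0.3], [0.1, -0.1, 0.3], [0.0, 0.0, 0.0]]}
{"delta_pos": [[0.0, 0.0445, 0.0], [0.0, 0.0445, -0.0], [0.0, 0.0445, 0.0]], "dr": [[0.0, -0.0, 0.0], [0.0, 0.0, 0.0], [0.0, 0.0, 0.0]]}
```

Call:
servo_tool --delta_pos '[[0.009, 0.002, 0.056], [0.0095, 0.002, 0.056], [0.0095, 0.002, 0.055], [0.0095, 0.002, 0.052], [0, 0, 0]]' --dr '[[0, 0, 0.3], [0, 0, 0.3], [0, 0, 0.3], [0, 0, 0.3], [0, 0, 0]]' --grip '[0, 0, 0, 0, 0]'

```text
t: 9.95
tool_pos: [0.5995, 0.1107, 0.2453]
tool_rot: [-1.574, 0.125, -0.134]
contact_force: [0.0, 0.2, -1.0]
opening: 0.0246
```

```bash
python3 - <<'E'
from plan import *
rows([(fx(.04,-.025,.062),-.16+np.pi/2)],.058)
crop("scene",(200,120,370,250),4.6,"c4.png")
for b in __import__('br').brackets(): print(np.round(b,3))
E
```

```text
at [0.5995 0.1107 0.2453] yaw 1.406 t 9.95 F [ 0.   0.2 -1. ] open 0.0246
{"delta_pos": [[0.0002, 0.0458, -0.0015], [0.0003, 0.0458, -0.0016], [0.0003, 0.0458, -0.0016], [0.0004, 0.0458, -0.0017]], "dr": [[0.1, -0.1, 0.1], [0.1, -0.1, 0.1], [0.1, -0.1, 0.1], [0.1, -0.1, 0.1]]}
[ 0.435 -0.381 -0.242 58.47  24.815]
[ 0.439 -0.286 -0.08  58.63  25.026]
[ 0.538 -0.369  0.434 58.59  24.341]
```

View pics/c4.png

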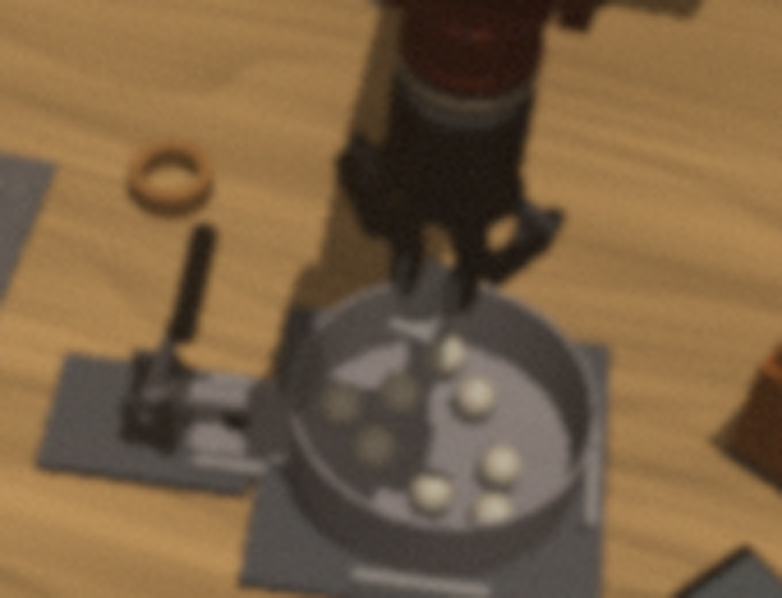

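Call:
servo_tool --delta_pos '[[0, 0.05, -0.0015], [0, 0.05, -0.0015], [0, 0.045, -0.0015], [0, 0.02, -0.0015], [0, 0.008, 0]]' --dr '[[0, 0, 0], [0, 0, 0], [0, 0, 0], [0, 0, 0], [0, 0, 0]]' --grip '[0, 0, 0, 0, 0]'

```text
t: 10.68
tool_pos: [0.6016, 0.0941, 0.0742]
tool_rot: [-1.575, 0.126, -0.15]
contact_force: [0.7, 0.3, 0.4]
opening: 0.0243
```

Call:
servo_tool --delta_pos '[[0, 0, 0], [0, 0, 0], [0, 0, 0]]' --dr '[[0, 0, 0], [0, 0, 0], [0, 0, 0]]' --grip '[0.5, 0.5, 0.5]'

```text
t: 11.05
tool_pos: [0.6047, 0.0937, 0.079]
tool_rot: [-1.574, 0.121, -0.156]
contact_force: [-0.1, -0.8, -0.5]
opening: 0.0424
```

Call:
servo_tool --delta_pos '[[0, -0.055, 0], [0, -0.06, 0], [0, -0.06, 0]]' --dr '[[0, 0, 0], [0, 0, 0], [0, 0, 0]]' --grip '[0.5, 0.5, 0.5]'

```text
t: 11.42
tool_pos: [0.5984, 0.0957, 0.2544]
tool_rot: [-1.575, 0.127, -0.149]
contact_force: [0.7, -0.1, -0.1]
opening: 0.0429
```

```bash
python3 - <<'E'
from plan import *
for b in __import__('br').brackets(): print(np.round(b,3))
b=[.5385,-.3685];rows([([*b,.20],.44+np.pi/2),([*b,.022],None)],.058)
crop("scene",(200,120,370,250),4.6,"c5.png")
E
```

```text
[ 0.435 -0.381 -0.242 58.47  24.26 ]
[ 0.439 -0.286 -0.08  58.63  25.15 ]
[ 0.538 -0.369  0.434 58.59  24.341]
at [0.6025 0.096  0.2661] yaw 1.395 t 11.47 F [2.3 0.7 7.8] open 0.0426
{"delta_pos": [[0.0018, 0.0076, -0.052], [-0.0018, 0.0075, -0.052], [-0.0053, 0.0075, -0.0518], [-0.0088, 0.0074, -0.0513], [-0.0123, 0.0074, -0.0506]], "dr": [[0.1, -3.9, 0.2], [0.1, -3.9, 0.2], [0.1, -3.9, 0.2], [0.1, -3.9, 0.2], [0.1, -3.9, 0.2]]}
{"delta_pos": [[-0.0157, 0.0073, -0.0497], [-0.019, 0.0073, -0.0485], [-0.0222, 0.0073, -0.0471], [-0.0254, 0.0073, -0.0455], [0.0, 0.0445, 0.0]], "dr": [[0.1, -3.9, 0.2], [0.1, -3.9, 0.2], [0.1, -3.9, 0.2], [0.1, -3.9, 0.2], [0.0, 0.0, 0.0]]}
{"delta_pos": [[0.0, 0.0445, 0.0], [-0.0, 0.0445, -0.0], [0.0, 0.0445, 0.0]], "dr": [[0.0, 0.0, 0.0], [0.0, 0.0, 0.0], [0.0, -0.0, 0.0]]}
```

View pics/c5.png

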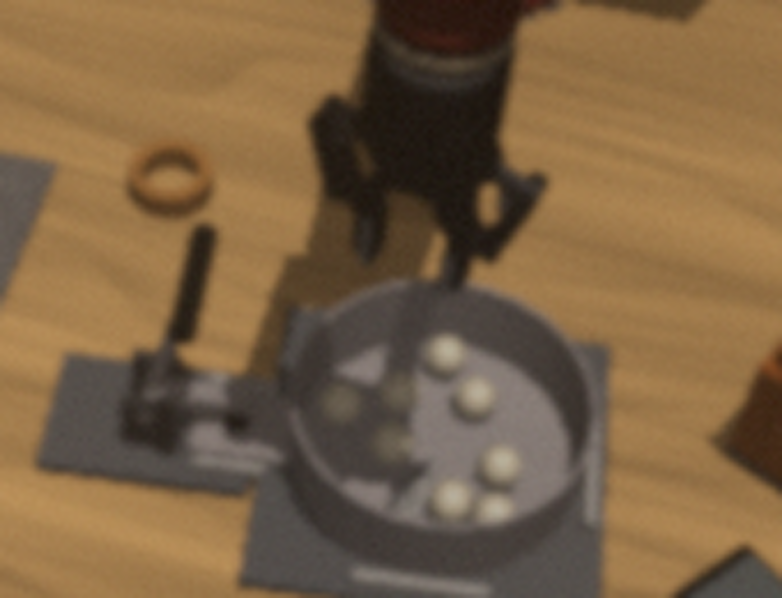

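First bracket lies in the bowl at about (405,480) in the crop, all eight beads in place. On to the next.

Call:
servo_tool --delta_pos '[[0.002, 0, -0.054], [-0.002, 0, -0.055], [-0.005, 0, -0.055], [-0.009, 0, -0.055], [-0.012, 0.008, -0.053]]' --dr '[[0, -3.9, 0], [0, -3.9, 0], [0, -3.9, 0], [0, -3.9, 0], [0, -3.9, 0]]' --grip '[0.5, 0.5, 0.5, 0.5, 0.5]'

```text
t: 12.15
tool_pos: [0.5707, -0.1796, 0.2648]
tool_rot: [-1.582, -0.182, 0.111]
contact_force: [0.8, -0.4, 0.5]
opening: 0.0428
```

Call:
servo_tool --delta_pos '[[-0.016, 0.03, -0.05], [-0.019, 0.03, -0.049], [-0.022, 0.03, -0.047], [-0.022, 0.01, -0.035]]' --dr '[[0, -3.9, 0], [0, -3.9, 0], [0, -3.9, 0], [0, -3.9, 0]]' --grip '[0.5, 0.5, 0.5, 0.5]'

```text
t: 12.65
tool_pos: [0.551, -0.3855, 0.168]
tool_rot: [-1.568, -0.407, 0.328]
contact_force: [0.2, -0.0, 0.3]
opening: 0.0426
```

```bash
python3 - <<'E'
from plan import *
b=[.5385,-.3685];rows([([*b,.08],.437+np.pi/2),([*b,.022],None)],.058)
E
```

```text
at [ 0.551  -0.3855  0.168 ] yaw 2.037 t 12.65 F [ 0.2 -0.   0.3] open 0.0426
{"delta_pos": [[-0.0036, 0.0434, 0.0121], [-0.0028, 0.0437, 0.0112], [-0.0, 0.058, 0.0]], "dr": [[1.1, 0.9, 1.2], [1.1, 0.9, 1.2], [0.0, 0.0, -0.0]]}
```

Call:
servo_tool --delta_pos '[[-0.0035, 0.044, 0.011], [-0.003, 0.044, 0.01], [0, 0.03, 0], [0, 0.01, 0], [0, 0, 0]]' --dr '[[1.1, 0.9, 1.2], [1.1, 0.9, 1.2], [0, 0, 0], [0, 0, 0], [0, 0, 0]]' --grip '[0.5, 0.5, 0.5, 0.5, 0.5]'

```text
t: 13.28
tool_pos: [0.5401, -0.3759, 0.0382]
tool_rot: [-1.549, -0.34, 0.336]
contact_force: [0.3, 0.3, 0.5]
opening: 0.0427
```

```bash
python3 - <<'E'
from plan import *
b=[.5385,-.3685];rows([([*b,.022],.437+np.pi/2)],.058)
crop("scene",(100,120,270,250),4.6,"c6.png")
E
```

```text
at [ 0.5401 -0.3759  0.0382] yaw 2.001 t 13.28 F [0.3 0.3 0.5] open 0.0427
{"delta_pos": [[0.0016, 0.0162, 0.0075]], "dr": [[0.3, -0.4, 0.1]]}
```

View pics/c6.png

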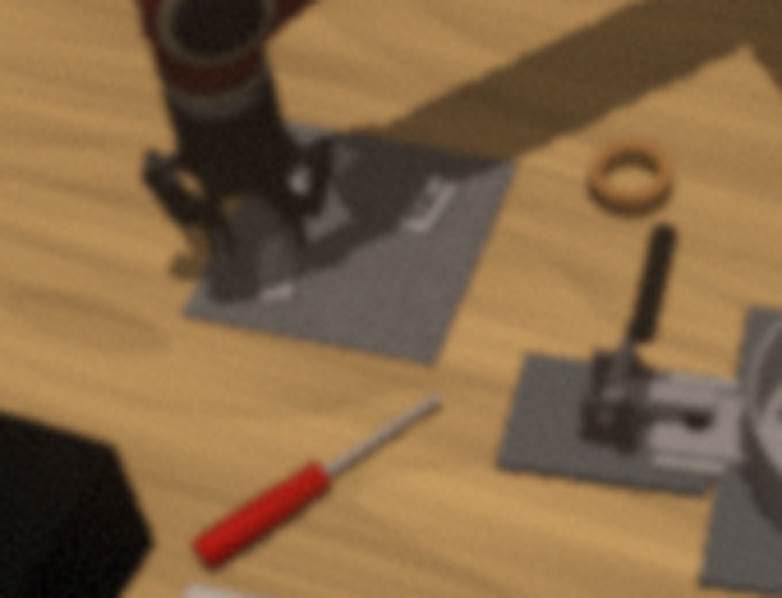

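Call:
servo_tool --delta_pos '[[0.0015, 0.008, 0.0075], [0, 0.006, 0], [0, 0, 0], [0, 0, 0], [0, 0, 0]]' --dr '[[0.3, -0.4, 0], [0, 0, 0], [0, 0, 0], [0, 0, 0], [0, 0, 0]]' --grip '[0.5, 0.5, 0.2, 0, 0]'

```text
t: 13.95
tool_pos: [0.5412, -0.3701, 0.0291]
tool_rot: [-1.55, -0.349, 0.338]
contact_force: [-0.3, -0.3, -1.0]
opening: 0.0083
```

Call:
servo_tool --delta_pos '[[0, 0, 0], [0, 0, 0]]' --dr '[[0, 0, 0], [0, 0, 0]]' --grip '[0, 0]'

```text
t: 14.2
tool_pos: [0.5411, -0.3702, 0.029]
tool_rot: [-1.55, -0.349, 0.338]
contact_force: [-0.0, 0.4, -0.0]
opening: 0.0083
```

Call:
servo_tool --delta_pos '[[0, -0.02, 0], [0, -0.05, 0], [0, -0.055, 0], [0, -0.055, 0], [0.01, -0.02, 0.03]]' --dr '[[0, 0, 0], [0, 0, 0], [0, 0, 0], [0, 0, 0], [0, 0, 0]]' --grip '[0, 0, 0, 0, 0]'

```text
t: 14.82
tool_pos: [0.535, -0.3382, 0.2384]
tool_rot: [-1.55, -0.347, 0.337]
contact_force: [0.2, 0.5, -0.5]
opening: 0.0083
```

```bash
python3 - <<'E'
from plan import *
for b in __import__('br').brackets(): print(np.round(b,3))
rows([(fx(-.035,-.03,.25),1.74),(fx(-.035,-.03,.08),None)],.058)
crop("scene",(120,110,370,260),3.2,"c7.png")
E
```

```text
[ 4.87000e-01 -3.27000e-01  9.70000e-02  2.07053e+02  2.01351e+02]
at [ 0.5356 -0.3343  0.2404] yaw 2.01 t 14.88 F [4.  0.2 0.7] open 0.0085
{"delta_pos": [[0.0214, -0.0014, 0.048], [0.0197, -0.0014, 0.0487], [0.0181, -0.0013, 0.0493], [0.0164, -0.0013, 0.0499], [0.0147, -0.0013, 0.0504]], "dr": [[0.0, 1.9, 0.1], [0.0, 1.9, 0.1], [0.0, 1.9, 0.1], [0.0, 1.9, 0.1], [0.0, 1.9, 0.1]]}
{"delta_pos": [[0.013, -0.0013, 0.0509], [0.0113, -0.0013, 0.0513], [0.0095, -0.0012, 0.0516], [0.0, 0.0567, -0.0], [0.0, 0.0567, 0.0]], "dr": [[0.0, 1.9, 0.1], [0.0, 1.9, 0.1], [0.0, 1.9, 0.1], [-0.0, -0.0, -0.0], [0.0, 0.0, 0.0]]}
{"delta_pos": [[-0.0, 0.0567, -0.0]], "dr": [[0.0, 0.0, -0.0]]}
```

View pics/c7.png

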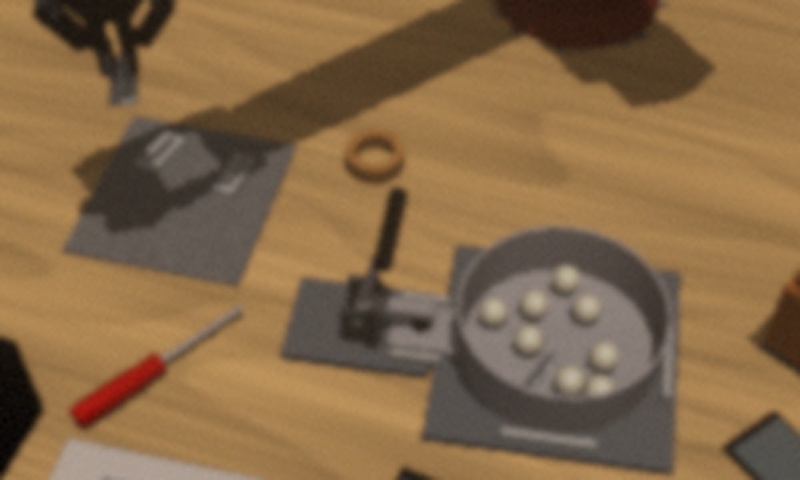

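Call:
servo_tool --delta_pos '[[0.021, -0.002, 0.048], [0.02, -0.002, 0.049], [0.018, -0.002, 0.049], [0.016, -0.002, 0.05], [0.015, -0.002, 0.051]]' --dr '[[0, 1.9, 0], [0, 1.9, 0], [0, 1.9, 0], [0, 1.9, 0], [0, 1.9, 0]]' --grip '[0, 0, 0, 0, 0]'

```text
t: 15.55
tool_pos: [0.5285, -0.0693, 0.2472]
tool_rot: [-1.568, -0.211, 0.199]
contact_force: [0.8, -0.3, 0.3]
opening: 0.0083
```

Call:
servo_tool --delta_pos '[[0.013, 0, 0.051], [0.011, 0, 0.051], [0.009, 0.02, 0.03], [0, 0.03, 0.008]]' --dr '[[0, 1.9, 0], [0, 1.9, 0], [0, 1.9, 0], [0, 0, 0]]' --grip '[0, 0, 0, 0]'

```text
t: 16.05
tool_pos: [0.53, 0.0806, 0.1986]
tool_rot: [-1.574, -0.139, 0.116]
contact_force: [-0.3, -0.1, -1.1]
opening: 0.0086
```

```bash
python3 - <<'E'
from plan import *
for b in __import__('br').brackets(): print(np.round(b,3))
rows([(fx(-.035,-.02,.075),1.74)],.05)
E
```

```text
[ 0.435 -0.381 -0.242 58.47  24.201]
[ 0.439 -0.286 -0.08  58.63  25.026]
at [0.5271 0.0808 0.1931] yaw 1.733 t 16.1 F [-2.8  1.  -4.2] open 0.008
{"delta_pos": [[0.0, 0.0393, 0.0052], [0.0001, 0.0393, 0.0052], [0.0002, 0.0393, 0.0051]], "dr": [[0.1, -0.1, 0.1], [0.1, -0.1, 0.1], [0.1, -0.1, 0.1]]}
```

Call:
servo_tool --delta_pos '[[0, 0.04, 0.005], [0, 0.04, 0.005], [0, 0.025, 0.005], [0, 0.008, 0], [0, 0, 0]]' --dr '[[0, 0, 0], [0, 0, 0], [0, 0, 0], [0, 0, 0], [0, 0, 0]]' --grip '[0, 0, 0, 0, 0.35]'

```text
t: 16.73
tool_pos: [0.5257, 0.0928, 0.0782]
tool_rot: [-1.575, -0.131, 0.123]
contact_force: [-0.1, -0.1, 0.1]
opening: 0.0252
```

Call:
servo_tool --delta_pos '[[0, 0, 0], [0, -0.02, 0], [0, -0.05, 0], [0, -0.055, 0], [0, -0.06, -0.02]]' --dr '[[0, 0, 0], [0, 0, 0], [0, 0, 0], [0, 0, 0], [0, 0, 0]]' --grip '[0.4, 0.5, 0.5, 0.5, 0.5]'

```text
t: 17.35
tool_pos: [0.5272, 0.0745, 0.267]
tool_rot: [-1.575, -0.131, 0.124]
contact_force: [0.3, -0.3, -0.2]
opening: 0.0429
```

```bash
python3 - <<'E'
from plan import *
for b in __import__('br').brackets(): print(np.round(b,3))
b=[.439,-.286];rows([([*b,.20],-.075+np.pi/2),([*b,.08],None)],.058)
crop("scene",(220,150,350,260),5.5,"c8.png")
E
```

```text
[ 0.435 -0.381 -0.242 58.47  24.201]
[ 0.439 -0.286 -0.08  58.63  24.901]
at [0.5315 0.0724 0.2778] yaw 1.73 t 17.4 F [ 2.9 -0.6  6.9] open 0.0424
{"delta_pos": [[-0.0214, 0.0113, -0.0483], [-0.0197, 0.0113, -0.049], [-0.018, 0.0113, -0.0497], [-0.0163, 0.0113, -0.0502], [-0.0146, 0.0112, -0.0508]], "dr": [[0.1, 1.9, 0.2], [0.1, 1.9, 0.2], [0.1, 1.9, 0.2], [0.1, 1.9, 0.2], [0.1, 1.9, 0.2]]}
{"delta_pos": [[-0.0129, 0.0112, -0.0513], [-0.0111, 0.0112, -0.0517], [-0.0, 0.04, 0.0], [0.0, 0.04, -0.0], [-0.0, 0.04, 0.0]], "dr": [[0.1, 1.9, 0.2], [0.1, 1.9, 0.2], [-0.0, 0.0, 0.0], [0.0, 0.0, 0.0], [-0.0, 0.0, 0.0]]}
```

View pics/c8.png

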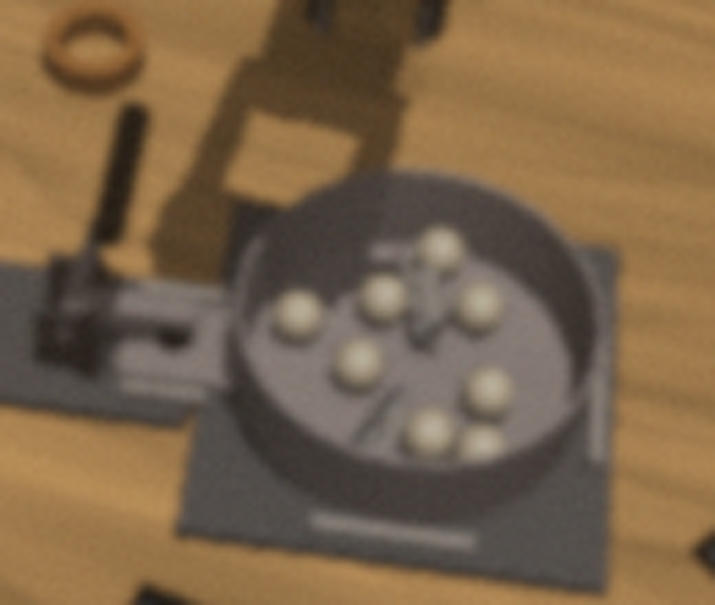

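Second bracket is in (around (425,300)); eight beads in. Third.

Call:
servo_tool --delta_pos '[[-0.021, 0.011, -0.05], [-0.02, 0.011, -0.051], [-0.018, 0.011, -0.051], [-0.016, 0.015, -0.051], [-0.014, 0.02, -0.05]]' --dr '[[0, 1.9, 0], [0, 1.9, 0], [0, 1.9, 0], [0, 1.9, 0], [0, 1.9, 0]]' --grip '[0.5, 0.5, 0.5, 0.5, 0.5]'

```text
t: 18.08
tool_pos: [0.4717, -0.1944, 0.2185]
tool_rot: [-1.586, -0.031, -0.04]
contact_force: [0.7, -0.3, 0.1]
opening: 0.0424
```

Call:
servo_tool --delta_pos '[[-0.012, 0.02, -0.05], [-0.01, 0.03, -0.035], [0, 0.02, -0.01]]' --dr '[[0, 1.9, 0], [0, 1.9, 0], [0, 0, 0]]' --grip '[0.5, 0.5, 0.5]'

```text
t: 18.45
tool_pos: [0.4496, -0.2976, 0.1517]
tool_rot: [-1.59, 0.022, -0.104]
contact_force: [0.3, 0.7, 0.1]
opening: 0.043
```

```bash
python3 - <<'E'
from plan import *
b=[.439,-.286];rows([([*b,.08],-.075+np.pi/2),([*b,.025],None)],.05)
E
```

```text
at [ 0.4496 -0.2976  0.1517] yaw 1.491 t 18.45 F [0.3 0.7 0.1] open 0.043
{"delta_pos": [[-0.0076, 0.0354, 0.006], [-0.0067, 0.0356, 0.0057], [-0.0, 0.0275, 0.0], [-0.0, 0.0275, 0.0]], "dr": [[0.5, -0.1, 1.5], [0.5, -0.1, 1.5], [0.0, -0.0, 0.0], [0.0, 0.0, 0.0]]}
```

Call:
servo_tool --delta_pos '[[-0.006, 0.036, 0.004], [-0.005, 0.036, 0.003], [0, 0.025, 0], [0, 0.008, 0], [0, 0, 0]]' --dr '[[0.5, 0, 1.5], [0.5, 0, 1.5], [0, 0, 0], [0, 0, 0], [0, 0, 0]]' --grip '[0.5, 0.5, 0.5, 0.5, 0.5]'

```text
t: 19.08
tool_pos: [0.4431, -0.2954, 0.0475]
tool_rot: [-1.575, 0.062, -0.07]
contact_force: [-0.4, 0.5, 0.8]
opening: 0.043
```

```bash
python3 - <<'E'
from plan import *
b=[.439,-.286];rows([([*b,.025],-.075+np.pi/2)],.05)
crop("scene",(100,110,270,240),4.6,"c9.png")
E
```

```text
at [ 0.4431 -0.2954  0.0475] yaw 1.487 t 19.07 F [-0.4  0.5  0.8] open 0.043
{"delta_pos": [[-0.0051, 0.0225, 0.0091]], "dr": [[0.3, -0.5, 0.3]]}
```

View pics/c9.png

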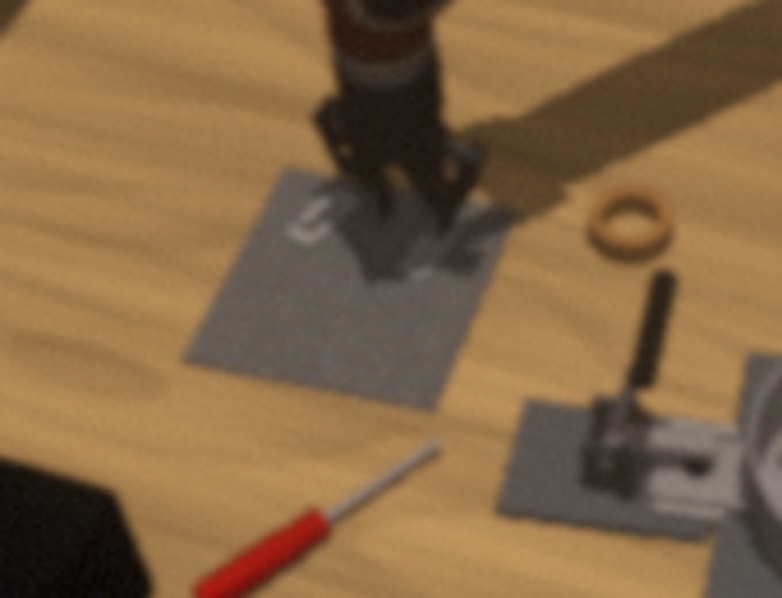

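Call:
servo_tool --delta_pos '[[-0.005, 0.005, 0.009], [0, 0.012, 0], [0, 0.004, 0], [0, 0, 0], [0, 0, 0]]' --dr '[[0.3, -0.5, 0], [0, 0, 0], [0, 0, 0], [0, 0, 0], [0, 0, 0]]' --grip '[0.5, 0.5, 0.4, 0.1, 0]'

```text
t: 19.75
tool_pos: [0.4409, -0.2869, 0.0288]
tool_rot: [-1.574, 0.05, -0.067]
contact_force: [0.6, -0.4, -0.2]
opening: 0.0083
```

Call:
servo_tool --delta_pos '[[0, 0, 0], [0, 0, 0], [0, 0, 0]]' --dr '[[0, 0, 0], [0, 0, 0], [0, 0, 0]]' --grip '[0, 0, 0]'

```text
t: 20.12
tool_pos: [0.441, -0.2871, 0.0289]
tool_rot: [-1.574, 0.05, -0.067]
contact_force: [0.3, 0.4, -0.4]
opening: 0.0082
```

Held by the rib. Lift and carry.

Call:
servo_tool --delta_pos '[[0, -0.02, 0], [0, -0.05, 0], [0, -0.055, 0], [0.01, -0.05, 0.02], [0.015, -0.02, 0.048]]' --dr '[[0, 0, 0], [0, 0, 0], [0, 0, 0], [0, 0, 0], [0, 0, 0]]' --grip '[0, 0, 0, 0, 0]'

```text
t: 20.75
tool_pos: [0.4673, -0.2198, 0.2272]
tool_rot: [-1.57, 0.057, -0.068]
contact_force: [1.1, -1.0, -0.1]
opening: 0.0083
```

```bash
python3 - <<'E'
from plan import *
for b in __import__('br').brackets(): print(np.round(b,3))
rows([(fx(-.01,.035,.25),1.6),(fx(-.01,.035,.08),None)],.058)
crop("scene",(150,110,350,260),4,"c10.png")
E
```

```text
[  0.421  -0.376  -1.489 112.422  72.814]
[ 0.544 -0.266 -1.477 92.211 80.872]
at [ 0.4697 -0.2148  0.2291] yaw 1.496 t 20.8 F [1.8 3.8 1.1] open 0.0081
{"delta_pos": [[0.0062, -0.0027, 0.0533], [0.007, -0.0028, 0.0532], [0.0078, -0.0028, 0.0531], [0.0086, -0.0028, 0.053], [0.0094, -0.0029, 0.0528]], "dr": [[-0.0, -0.9, 0.1], [-0.0, -0.9, 0.1], [-0.0, -0.9, 0.1], [-0.0, -0.9, 0.1], [-0.0, -0.9, 0.1]]}
{"delta_pos": [[0.0102, -0.0029, 0.0527], [0.0109, -0.0029, 0.0525], [0.0, 0.0567, 0.0], [0.0, 0.0567, 0.0], [0.0, 0.0567, 0.0]], "dr": [[-0.0, -0.9, 0.1], [-0.0, -0.9, 0.1], [0.0, 0.0, 0.0], [0.0, 0.0, 0.0], [0.0, -0.0, 0.0]]}
```

View pics/c10.png

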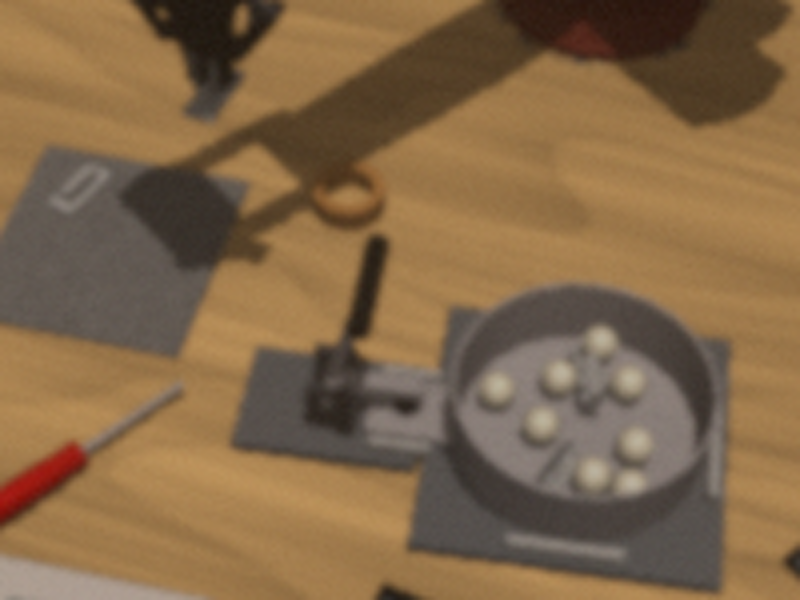

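Call:
servo_tool --delta_pos '[[0.007, -0.004, 0.055], [0.007, -0.004, 0.055], [0.008, -0.004, 0.055], [0.008, -0.003, 0.055], [0.009, -0.003, 0.054]]' --dr '[[0, -0.9, 0], [0, -0.9, 0], [0, -0.9, 0], [0, -0.9, 0], [0, -0.9, 0]]' --grip '[0, 0, 0, 0, 0]'

```text
t: 21.48
tool_pos: [0.5185, 0.0582, 0.2423]
tool_rot: [-1.572, -0.004, -0.003]
contact_force: [0.2, -0.1, -0.4]
opening: 0.0084
```

Call:
servo_tool --delta_pos '[[0.01, 0, 0.053], [0.01, 0.01, 0.04], [0.005, 0.03, 0.01]]' --dr '[[0, -0.9, 0], [0, -0.9, 0], [0, 0, 0]]' --grip '[0, 0, 0]'

```text
t: 21.85
tool_pos: [0.5442, 0.1664, 0.2023]
tool_rot: [-1.572, -0.036, 0.022]
contact_force: [0.0, -0.1, -0.8]
opening: 0.0081
```

```bash
python3 - <<'E'
from plan import *
for b in __import__('br').brackets(): print(np.round(b,3))
rows([(fx(0,.045,.075),None)],.05)
E
```

```text
[ 0.435 -0.381 -0.242 58.47  24.633]
at [0.5413 0.1661 0.1959] yaw 1.608 t 21.9 F [-1.8  0.5 -4. ] open 0.0081
{"delta_pos": [[0.0026, 0.0403, -0.0002], [0.0026, 0.0403, -0.0002], [0.0026, 0.0403, -0.0002]], "dr": [[0.0, -0.0, -0.0], [0.0, -0.0, -0.0], [0.0, -0.0, -0.0]]}
```

Call:
servo_tool --delta_pos '[[0.002, 0.04, 0], [0.002, 0.04, 0], [0.002, 0.025, 0], [0, 0.01, 0], [0, 0, 0]]' --dr '[[0, 0, 0], [0, 0, 0], [0, 0, 0], [0, 0, 0], [0, 0, 0]]' --grip '[0, 0, 0, 0, 0.35]'

```text
t: 22.52
tool_pos: [0.5455, 0.1622, 0.075]
tool_rot: [-1.576, -0.022, 0.034]
contact_force: [-0.2, -0.3, -0.5]
opening: 0.0254
```

Call:
servo_tool --delta_pos '[[0, 0, 0], [0, -0.02, 0], [0, -0.05, 0], [0, -0.055, 0], [0, -0.05, -0.03]]' --dr '[[0, 0, 0], [0, 0, 0], [0, 0, 0], [0, 0, 0], [0, 0, 0]]' --grip '[0.4, 0.5, 0.5, 0.5, 0.5]'

```text
t: 23.15
tool_pos: [0.5475, 0.1336, 0.2608]
tool_rot: [-1.576, -0.027, 0.034]
contact_force: [0.3, 0.2, -0.5]
opening: 0.0423
```

```bash
python3 - <<'E'
from plan import *
for b in __import__('br').brackets(): print(np.round(b,3))
b=[.435,-.381];rows([([*b,.20],-.23+np.pi/2),([*b,.08],None)],.058)
crop("scene",(220,150,350,260),5.5,"c11.png")
E
```

```text
[ 0.435 -0.381 -0.242 58.956 24.633]
at [0.5512 0.1304 0.2702] yaw 1.606 t 23.2 F [ 3.3 -1.5  6.2] open 0.0425
{"delta_pos": [[-0.0135, 0.0073, -0.0507], [-0.0121, 0.0072, -0.051], [-0.0108, 0.0072, -0.0513], [-0.0094, 0.0072, -0.0516], [-0.008, 0.0072, -0.0518]], "dr": [[0.0, 1.5, 0.1], [0.0, 1.5, 0.1], [0.0, 1.5, 0.1], [0.0, 1.5, 0.1], [0.0, 1.5, 0.1]]}
{"delta_pos": [[-0.0066, 0.0072, -0.052], [-0.0052, 0.0071, -0.0522], [-0.0038, 0.0071, -0.0523], [-0.0024, 0.0071, -0.0524], [-0.0011, 0.0071, -0.0524]], "dr": [[0.0, 1.5, 0.1], [0.0, 1.5, 0.1], [0.0, 1.5, 0.1], [0.0, 1.5, 0.1], [0.0, 1.5, 0.1]]}
{"delta_pos": [[0.0, 0.04, -0.0], [0.0, 0.04, -0.0], [0.0, 0.04, -0.0]], "dr": [[0.0, 0.0, 0.0], [-0.0, 0.0, 0.0], [-0.0, 0.0, -0.0]]}
```

View pics/c11.png

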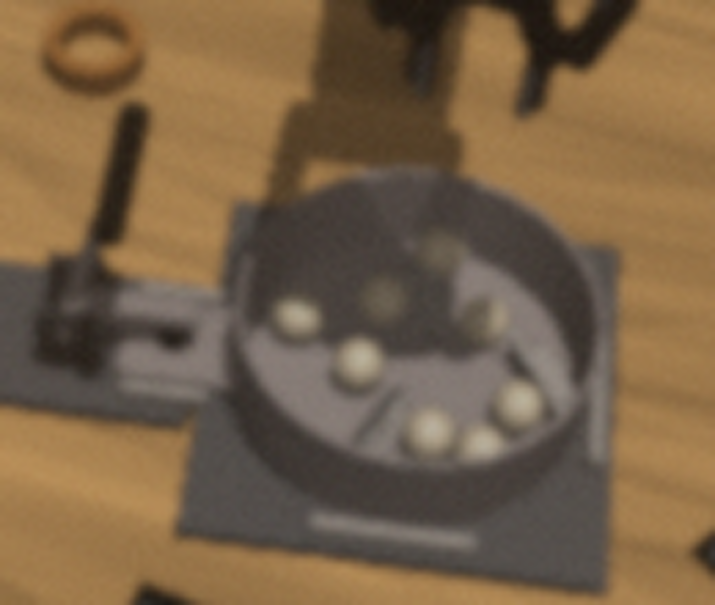

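Third bracket lies at about (540,375). Fourth.

Call:
servo_tool --delta_pos '[[-0.013, 0.005, -0.053], [-0.012, 0.005, -0.054], [-0.011, 0.006, -0.054], [-0.009, 0.006, -0.055], [-0.008, 0.006, -0.055]]' --dr '[[0, 1.5, 0], [0, 1.5, 0], [0, 1.5, 0], [0, 1.5, 0], [0, 1.5, 0]]' --grip '[0.5, 0.5, 0.5, 0.5, 0.5]'

```text
t: 23.88
tool_pos: [0.4955, -0.1428, 0.2532]
tool_rot: [-1.576, 0.048, -0.098]
contact_force: [-0.0, 0.2, -0.6]
opening: 0.0431
```

Call:
servo_tool --delta_pos '[[-0.006, 0.02, -0.055], [-0.005, 0.03, -0.055], [-0.003, 0.03, -0.054], [-0.002, 0.03, -0.04], [0, 0.01, -0.008]]' --dr '[[0, 1.5, 0], [0, 1.5, 0], [0, 1.5, 0], [0, 1.5, 0], [0, 0, 0]]' --grip '[0.5, 0.5, 0.5, 0.5, 0.5]'

```text
t: 24.5
tool_pos: [0.4562, -0.3627, 0.1432]
tool_rot: [-1.579, 0.123, -0.2]
contact_force: [-0.3, 0.4, 0.4]
opening: 0.0431
```

```bash
python3 - <<'E'
from plan import *
b=[.4348,-.381];rows([([*b,.08],-.233+np.pi/2),([*b,.027],None)],.05)
E
```

```text
at [ 0.4562 -0.3627  0.1432] yaw 1.365 t 24.5 F [-0.3  0.4  0.4] open 0.0431
{"delta_pos": [[-0.0102, 0.0313, -0.0108], [-0.0093, 0.0314, -0.0111], [0.0, 0.0265, -0.0], [0.0, 0.0265, -0.0]], "dr": [[0.2, 0.8, 1.4], [0.2, 0.8, 1.4], [0.0, -0.0, -0.0], [-0.0, -0.0, -0.0]]}
```

Call:
servo_tool --delta_pos '[[-0.009, 0.031, -0.011], [-0.008, 0.031, -0.011], [0, 0.018, -0.002], [0, 0.006, 0], [0, 0, 0]]' --dr '[[0.2, 0.8, 1.4], [0.2, 0.8, 1.4], [0, 0, 0], [0, 0, 0], [0, 0, 0]]' --grip '[0.5, 0.5, 0.5, 0.5, 0.5]'

```text
t: 25.12
tool_pos: [0.4414, -0.3848, 0.0622]
tool_rot: [-1.571, 0.173, -0.19]
contact_force: [-1.0, 0.2, -0.6]
opening: 0.0426
```

```bash
python3 - <<'E'
from plan import *
b=[.4348,-.381];rows([([*b,.027],-.233+np.pi/2)],.05)
crop("scene",(100,110,270,240),4.6,"c12.png")
E
```

```text
at [ 0.4414 -0.3848  0.0622] yaw 1.34 t 25.12 F [-1.   0.2 -0.6] open 0.0426
{"delta_pos": [[-0.0076, 0.0351, 0.0024]], "dr": [[0.4, 0.1, 0.6]]}
```

View pics/c12.png

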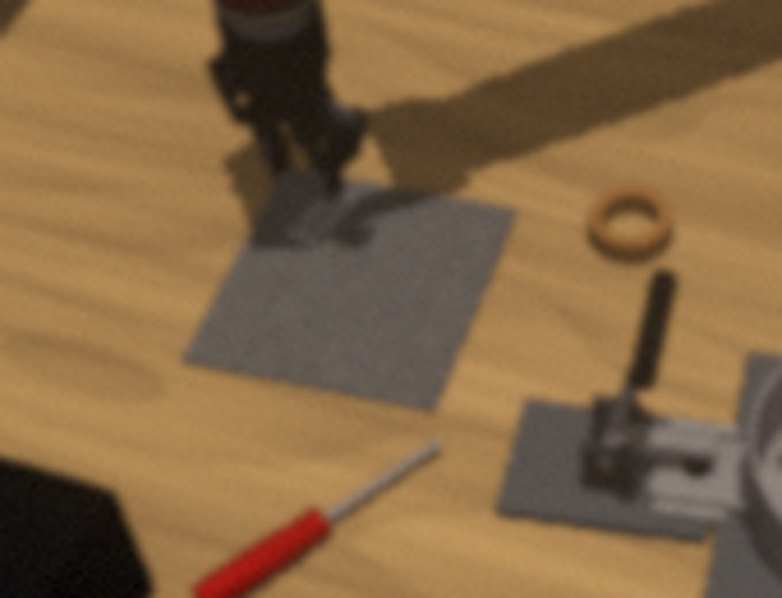

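Call:
servo_tool --delta_pos '[[-0.006, 0.017, 0.002], [-0.001, 0.013, 0], [0, 0.006, 0], [0, 0, 0]]' --dr '[[0.4, 0, 0.6], [0, 0, 0], [0, 0, 0], [0, 0, 0]]' --grip '[0.5, 0.5, 0.5, 0.5]'

```text
t: 25.68
tool_pos: [0.4358, -0.3814, 0.0256]
tool_rot: [-1.564, 0.179, -0.183]
contact_force: [-0.8, 0.6, 0.0]
opening: 0.0433
```

```bash
python3 - <<'E'
from plan import *
b=[.4348,-.381];rows([([*b,.026],-.233+np.pi/2)],.05)
E
```

```text
at [ 0.4358 -0.3814  0.0256] yaw 1.341 t 25.68 F [-0.8  0.6  0. ] open 0.0433
{"delta_pos": [[-0.0011, -0.0004, 0.0002]], "dr": [[0.0, 0.2, 0.2]]}
```

Call:
servo_tool --delta_pos '[[0, 0, 0], [0, 0, 0], [0, 0, 0], [0, 0, 0]]' --dr '[[0, 0, 0], [0, 0, 0], [0, 0, 0], [0, 0, 0]]' --grip '[0.1, 0, 0, 0]'

```text
t: 26.18
tool_pos: [0.4364, -0.3822, 0.0267]
tool_rot: [-1.565, 0.178, -0.184]
contact_force: [-0.1, -0.5, -0.9]
opening: 0.0084
```

Call:
servo_tool --delta_pos '[[0, -0.02, 0], [0, -0.05, 0], [0, -0.055, 0], [0.01, -0.05, 0.02], [0.01, -0.02, 0.05]]' --dr '[[0, 0, 0], [0, 0, 0], [0, 0, 0], [0, 0, 0], [0, 0, 0]]' --grip '[0, 0, 0, 0, 0]'

```text
t: 26.8
tool_pos: [0.4704, -0.3184, 0.2318]
tool_rot: [-1.565, 0.181, -0.189]
contact_force: [0.1, 1.6, -0.6]
opening: 0.0087
```

```bash
python3 - <<'E'
from plan import *
for b in __import__('br').brackets(): print(np.round(b,3))
rows([(fx(.0,-.06,.25),1.74),(fx(.0,-.06,.08),None)],.058)
crop("scene",(120,90,360,260),3.3,"c13.png")
E
```

```text
[ 0.401 -0.329 -1.493 82.935 40.851]
[ 4.86000e-01 -3.26000e-01  9.40000e-02  2.07479e+02  2.01550e+02]
at [ 0.4734 -0.3132  0.234 ] yaw 1.341 t 26.85 F [3.7 2.9 1.9] open 0.0083
{"delta_pos": [[0.0008, -0.0021, 0.0552], [0.0039, -0.0021, 0.0551], [0.007, -0.0022, 0.0548], [0.0101, -0.0022, 0.0543], [0.0132, -0.0022, 0.0536]], "dr": [[-0.0, -3.3, 0.1], [-0.0, -3.3, 0.1], [-0.0, -3.3, 0.1], [-0.0, -3.3, 0.1], [-0.0, -3.3, 0.1]]}
{"delta_pos": [[0.0163, -0.0022, 0.0528], [0.0192, -0.0022, 0.0518], [0.0, 0.0567, -0.0], [-0.0, 0.0567, -0.0], [-0.0, 0.0567, -0.0]], "dr": [[-0.0, -3.3, 0.1], [-0.0, -3.3, 0.1], [-0.0, 0.0, -0.0], [0.0, 0.0, 0.0], [-0.0, -0.0, -0.0]]}
```

View pics/c13.png

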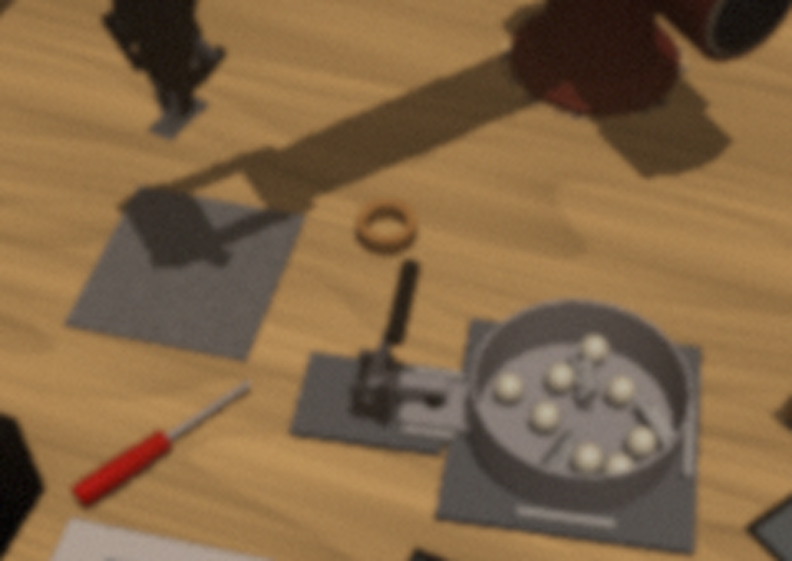

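Call:
servo_tool --delta_pos '[[0.001, -0.004, 0.056], [0.004, -0.004, 0.057], [0.007, -0.003, 0.057], [0.01, -0.003, 0.057], [0.013, -0.003, 0.056]]' --dr '[[0, -3.3, 0], [0, -3.3, 0], [0, -3.3, 0], [0, -3.3, 0], [0, -3.3, 0]]' --grip '[0, 0, 0, 0, 0]'

```text
t: 27.52
tool_pos: [0.5381, -0.034, 0.2523]
tool_rot: [-1.576, -0.056, 0.041]
contact_force: [-0.6, -0.8, -0.7]
opening: 0.0086
```

```bash
python3 - <<'E'
from plan import *
rows([(fx(.013,.003,.24),1.74),(fx(.013,.003,.078),None)],.058)
E
```

```text
at [ 0.5381 -0.034   0.2523] yaw 1.632 t 27.52 F [-0.6 -0.8 -0.7] open 0.0086
{"delta_pos": [[0.0135, 0.0039, 0.0527], [0.0154, 0.004, 0.0522], [0.0173, 0.004, 0.0516], [-0.0, 0.054, 0.0], [-0.0, 0.054, 0.0]], "dr": [[0.1, -2.1, 0.2], [0.1, -2.1, 0.2], [0.1, -2.1, 0.2], [0.0, 0.0, 0.0], [0.0, 0.0, 0.0]]}
{"delta_pos": [[-0.0, 0.054, 0.0]], "dr": [[0.0, -0.0, 0.0]]}
```

Call:
servo_tool --delta_pos '[[0.013, 0.004, 0.053], [0.015, 0.004, 0.052], [0.015, 0.004, 0.035], [0, 0.04, 0.004], [0, 0.04, 0]]' --dr '[[0, -2.1, 0], [0, -2.1, 0], [0, -2.1, 0], [0, 0, 0], [0, 0, 0]]' --grip '[0, 0, 0, 0, 0]'

```text
t: 28.15
tool_pos: [0.5713, 0.1201, 0.165]
tool_rot: [-1.574, -0.16, 0.126]
contact_force: [-0.2, 0.1, -1.4]
opening: 0.0086
```

```bash
python3 - <<'E'
from plan import *
rows([(fx(.013,.003,.075),None)],.058)
E
```

```text
at [0.5713 0.1201 0.165 ] yaw 1.752 t 28.15 F [-0.2  0.1 -1.4] open 0.0086
{"delta_pos": [[-0.0015, 0.045, 0.0038], [-0.001, 0.045, 0.0035]], "dr": [[0.3, 0.0, 0.6], [0.3, 0.0, 0.6]]}
```

Call:
servo_tool --delta_pos '[[0, 0.04, 0.004], [0, 0.03, 0.003], [0, 0.008, 0], [0, 0, 0], [0, 0, 0]]' --dr '[[0.3, 0, 0.6], [0.3, 0, 0.6], [0, 0, 0], [0, 0, 0], [0, 0, 0]]' --grip '[0, 0, 0, 0, 0.35]'

```text
t: 28.78
tool_pos: [0.57, 0.1247, 0.0845]
tool_rot: [-1.567, -0.14, 0.146]
contact_force: [-0.1, 0.0, -0.1]
opening: 0.0254
```

Call:
servo_tool --delta_pos '[[0, 0, 0], [0, -0.02, 0], [0, -0.05, 0], [0, -0.055, 0], [0, -0.05, 0.03]]' --dr '[[0, 0, 0], [0, 0, 0], [0, 0, 0], [0, 0, 0], [0, 0, 0]]' --grip '[0.4, 0.5, 0.5, 0.5, 0.5]'

```text
t: 29.4
tool_pos: [0.5648, 0.1534, 0.2686]
tool_rot: [-1.568, -0.138, 0.142]
contact_force: [1.4, 0.6, 0.0]
opening: 0.0428
```

```bash
python3 - <<'E'
from plan import *
p,_=tool()
S=np.array([.463,.3555,0]);rows([(S+[0,0,.26],-.428)],.058)
crop("scene",(180,110,420,260),3.3,"c14.png")
crop("scene",(230,160,350,250),6.6,"c15.png")
E
```

```text
at [0.5648 0.1534 0.2686] yaw 1.75 t 29.4 F [1.4 0.6 0. ] open 0.0428
{"delta_pos": [[-0.0107, 0.0014, 0.0362], [-0.0048, 0.0014, 0.0374], [0.0013, 0.0014, 0.0377], [0.0073, 0.0014, 0.037], [0.0131, 0.0014, 0.0354]], "dr": [[-0.0, -9.2, -0.0], [-0.0, -9.2, -0.0], [-0.0, -9.2, -0.0], [-0.0, -9.2, -0.0], [-0.0, -9.2, -0.0]]}
{"delta_pos": [[0.0186, 0.0014, 0.0328]], "dr": [[-0.0, -9.2, -0.0]]}
```

View pics/c15.png

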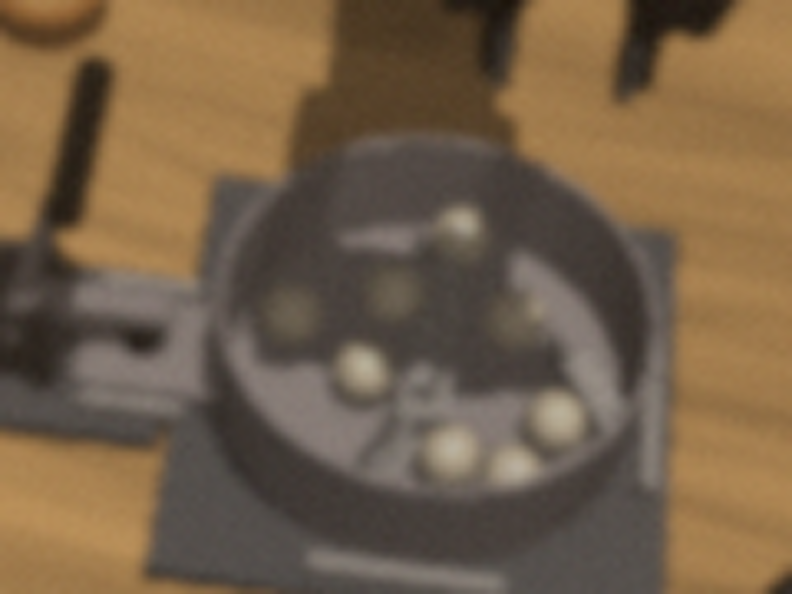

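All four brackets and eight beads are in the bowl. Now the stick.

```bash
python3 - <<'E'
from plan import *
S=np.array([.463,.3555,0]);rows([(S+[0,0,.26],1.143)],.058)
E
```

```text
at [0.5675 0.1566 0.2757] yaw 1.754 t 29.5 F [ 0.8  0.2 -0.2] open 0.0432
{"delta_pos": [[-0.0166, 0.0037, 0.0537], [-0.0246, 0.0037, 0.0505], [-0.032, 0.0038, 0.0462], [-0.0387, 0.0038, 0.0408]], "dr": [[-0.0, 8.8, 0.2], [-0.0, 8.8, 0.2], [-0.0, 8.8, 0.2], [-0.0, 8.8, 0.2]]}
```

Call:
servo_tool --delta_pos '[[-0.0165, 0.003, 0.054], [-0.0245, 0.003, 0.0505], [-0.032, 0.003, 0.046], [-0.028, 0.003, 0.029], [0, 0, 0]]' --dr '[[0, 8.8, 0], [0, 8.8, 0], [0, 8.8, 0], [0, 7, 0], [0, 0, 0]]' --grip '[0.6, 0.6, 0.6, 0.6, 0.6]'

```text
t: 30.12
tool_pos: [0.4708, 0.3473, 0.2726]
tool_rot: [-1.534, 0.31, -0.347]
contact_force: [0.6, -0.2, 0.3]
opening: 0.0515
```

```bash
python3 - <<'E'
from plan import *
S=np.array([.463,.3555,0]);rows([(S+[0,0,.2],1.143)],.058)
crop("scene",(330,120,430,240),5,"d1.png")
E
```

```text
at [0.4708 0.3473 0.2726] yaw 1.152 t 30.12 F [ 0.6 -0.2  0.3] open 0.0515
{"delta_pos": [[-0.006, 0.0362, 0.0016], [-0.0056, 0.0363, 0.0018]], "dr": [[-0.5, 0.2, 0.6], [-0.5, 0.2, 0.6]]}
```

View pics/d1.png

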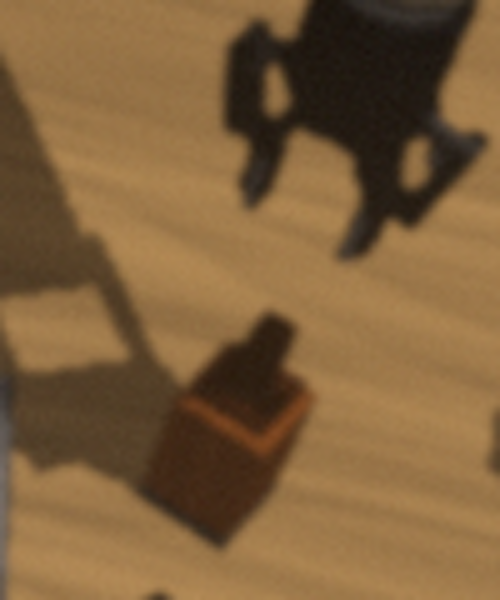

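Call:
servo_tool --delta_pos '[[-0.006, 0.03, 0.002], [-0.005, 0.025, 0.001], [0, 0.004, 0], [0, 0, 0]]' --dr '[[-0.5, 0.2, 0.6], [-0.5, 0.2, 0.6], [0, 0, 0], [0, 0, 0]]' --grip '[0.6, 0.6, 0.6, 0.6]'

```text
t: 30.68
tool_pos: [0.4646, 0.351, 0.2092]
tool_rot: [-1.549, 0.34, -0.335]
contact_force: [-0.1, -0.0, 0.9]
opening: 0.0511
```

```bash
python3 - <<'E'
from plan import *
S=np.array([.463,.3555,0]);rows([(S+[0,0,.138],1.143)],.058)
crop("scene",(330,120,430,240),5,"d2.png")
E
```

```text
at [0.4646 0.351  0.2092] yaw 1.141 t 30.68 F [-0.1 -0.   0.9] open 0.0511
{"delta_pos": [[-0.0016, 0.0356, 0.0019], [-0.0016, 0.0356, 0.0018]], "dr": [[0.1, -0.1, -0.1], [0.1, -0.1, -0.1]]}
```

View pics/d2.png

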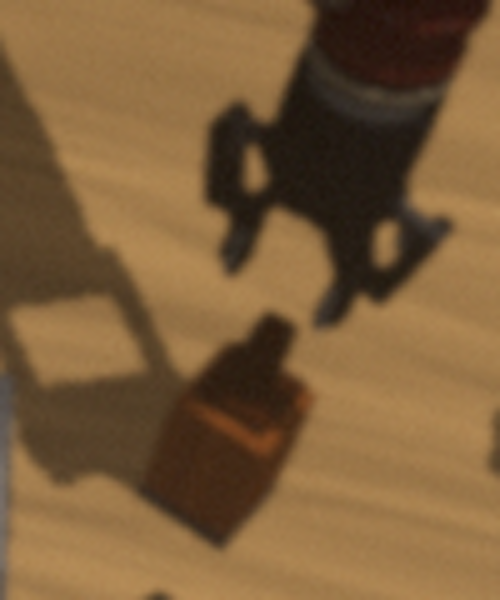

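Call:
servo_tool --delta_pos '[[-0.0015, 0.028, 0.002], [-0.001, 0.028, 0.002], [0, 0.008, 0], [0, 0, 0]]' --dr '[[0, 0, 0], [0, 0, 0], [0, 0, 0], [0, 0, 0]]' --grip '[0.6, 0.6, 0.6, 0.6]'

```text
t: 31.22
tool_pos: [0.4671, 0.3562, 0.1487]
tool_rot: [-1.543, 0.335, -0.341]
contact_force: [-0.8, 0.4, -0.4]
opening: 0.0512
```

```bash
python3 - <<'E'
from plan import *
S=np.array([.463,.3555,0]);rows([(S+[0,0,.136],1.143)],.058)
crop("scene",(330,120,430,240),5,"d3.png")
E
```

```text
at [0.4671 0.3562 0.1487] yaw 1.139 t 31.23 F [-0.8  0.4 -0.4] open 0.0512
{"delta_pos": [[-0.0035, 0.0126, -0.0023]], "dr": [[-0.1, -0.2, 0.2]]}
```

View pics/d3.png

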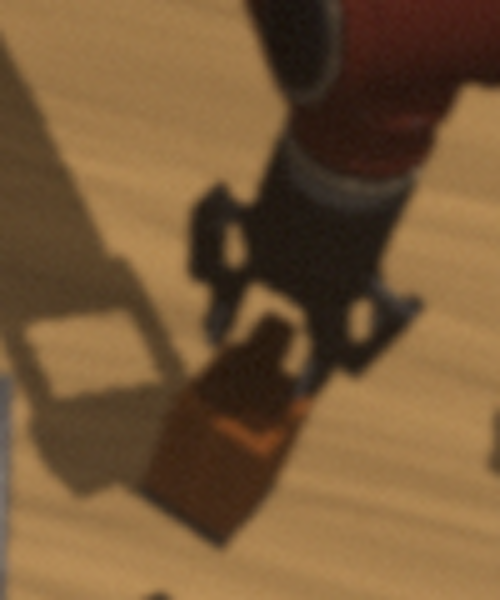

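Call:
servo_tool --delta_pos '[[-0.0035, 0.008, -0.002], [0, 0.004, 0], [0, 0, 0], [0, 0, 0], [0, 0, 0]]' --dr '[[0, -0.2, 0], [0, 0, 0], [0, 0, 0], [0, 0, 0], [0, 0, 0]]' --grip '[0.6, 0.6, 0.3, 0.2, 0]' --grip_force 80

```text
t: 31.9
tool_pos: [0.4647, 0.3569, 0.14]
tool_rot: [-1.539, 0.328, -0.342]
contact_force: [0.3, -0.2, -1.3]
opening: 0.0214
```

Call:
servo_tool --delta_pos '[[0, 0, 0], [0, 0, 0], [0, 0, 0]]' --dr '[[0, 0, 0], [0, 0, 0], [0, 0, 0]]' --grip '[0, 0, 0]'

```text
t: 32.28
tool_pos: [0.4646, 0.3568, 0.1397]
tool_rot: [-1.54, 0.329, -0.342]
contact_force: [-0.5, -0.5, 0.1]
opening: 0.0214
```

```bash
python3 - <<'E'
from plan import *
p,Ro=tool();print(p,np.round(Ro.as_matrix(),3).tolist())
rows([(p+[0,0,.15],1.143)],.055)
crop("scene",(330,120,430,240),5,"d4.png")
E
```

```text
[0.46457123 0.35675572 0.1397208 ] [[0.91, 0.009, 0.415], [-0.415, 0.003, 0.91], [0.007, -1.0, 0.007]]
at [0.4646 0.3568 0.1397] yaw 1.143 t 32.27 F [-0.5 -0.5  0.1] open 0.0214
{"delta_pos": [[0.0003, -0.05, 0.0003], [0.0002, -0.05, 0.0002], [0.0001, -0.05, 0.0001]], "dr": [[-0.1, 0.0, 0.1], [-0.1, 0.0, 0.1], [-0.1, 0.0, 0.1]]}
```

View pics/d4.png

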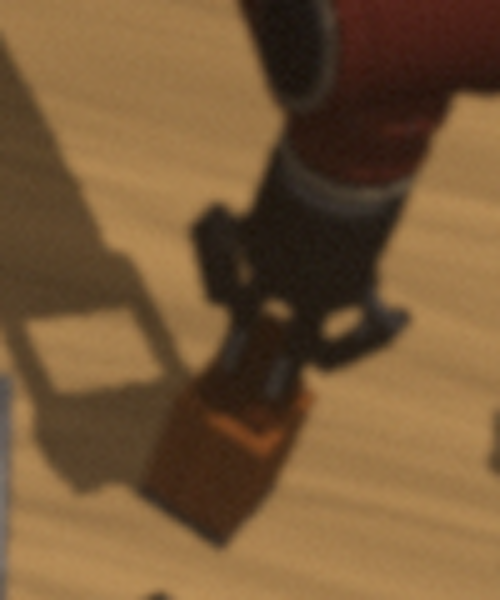

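Call:
servo_tool --delta_pos '[[0, -0.03, 0], [0, -0.045, 0], [0, -0.045, 0], [0, -0.01, 0], [0, 0, 0]]' --dr '[[0, 0, 0], [0, 0, 0], [0, 0, 0], [0, 0, 0], [0, 0, 0]]' --grip '[0, 0, 0, 0, 0]'

```text
t: 32.95
tool_pos: [0.4621, 0.3556, 0.2697]
tool_rot: [-1.544, 0.333, -0.338]
contact_force: [0.2, -0.4, -1.6]
opening: 0.0209
```

```bash
python3 - <<'E'
from plan import *
rows([(fx(0,0,.26),1.143)],.055)
p,_=tool();print(proj("scene",[p-[0,0,.1247],p]))
crop("scene",(210,100,410,250),4,"d5.png")
im=ctrl.get_image("top");crop("top",(130,130,280,240),5.3,"d6.png")
E
```

```text
at [0.4621 0.3556 0.2697] yaw 1.143 t 32.95 F [ 0.2 -0.4 -1.6] open 0.0209
{"delta_pos": [[0.0366, 0.002, -0.0348], [0.0366, 0.002, -0.0348], [0.0366, 0.002, -0.0348], [0.0366, 0.002, -0.0348], [0.0366, 0.002, -0.0348]], "dr": [[-0.0, 0.0, 0.0], [-0.0, 0.0, 0.0], [-0.0, 0.0, 0.0], [-0.0, 0.0, 0.0], [-0.0, 0.0, 0.0]]}
[[381.15376201 189.84525725]
 [393.18965523 161.45101723]]
```

View pics/d5.png

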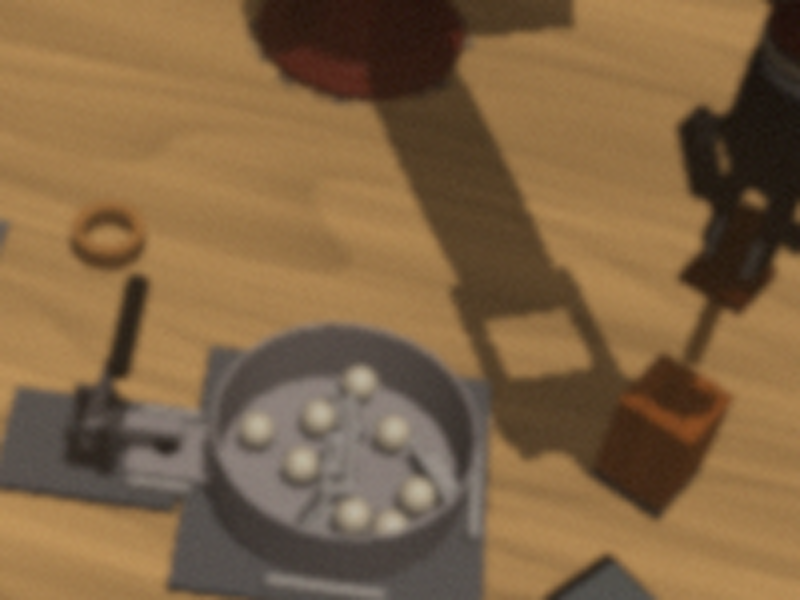

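View pics/d6.png

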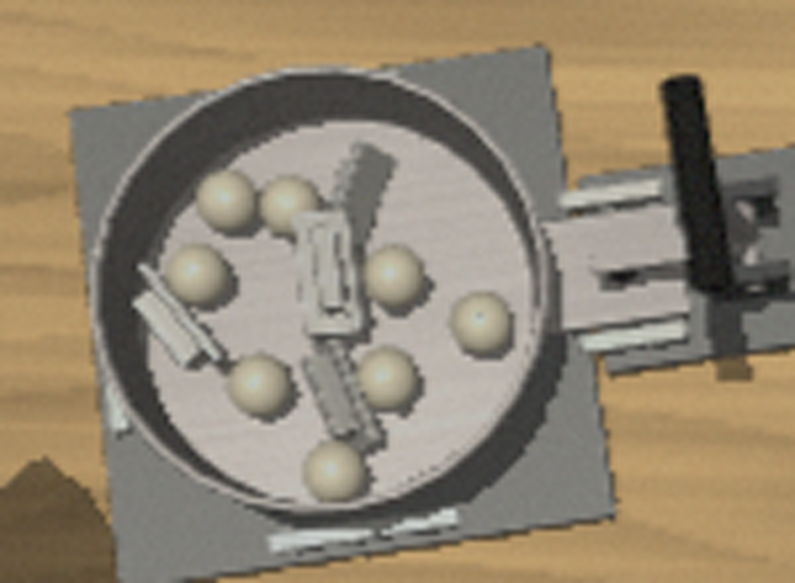

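Excellent view: brackets at (330,270), (365,190), (345,395), (180,330) and eight beads; a free patch lies near (445,205). The stick hangs straight in the jaws. I go in at the free patch.

```bash
python3 - <<'E'
from plan import *
w=back("top",[[130+445/5.3,130+205/5.3]],.02)[0];d=w[:2]-FX;c,s=np.cos(FA),np.sin(FA)
f=np.array([c*d[0]+s*d[1],-s*d[0]+c*d[1]]);print('fix',f,np.hypot(*f),np.degrees(np.arctan2(f[1],f[0])))
# bowl centre from rim circle clicks
u=np.array([(95,300),(325,68),(548,290),(325,510)])/5.3+130
print(back("top",u,.082)[:,:2],(back("top",u[[0,2]],.082).mean(0)),(back("top",u[[1,3]],.082).mean(0)))
a=np.radians(-45);rows([(fx(.048*np.cos(a),.048*np.sin(a),.262),1.143)],.055)
E
```

```text
fix [ 0.0418052  -0.05928623] 0.07254330707949769 -54.810732895437326
[[0.54522857 0.22060666]
 [0.6567628  0.12236755]
 [0.55466828 0.01649603]
 [0.45279435 0.11282299]] [0.54994842 0.11855134 0.082     ] [0.55477858 0.11759527 0.082     ]
at [0.4615 0.3552 0.2678] yaw 1.143 t 33.1 F [ 0.  -0.2 -1.6] open 0.021
{"delta_pos": [[0.0385, 0.001, -0.0304], [0.0385, 0.001, -0.0304], [0.0385, 0.001, -0.0304], [0.0385, 0.001, -0.0304], [0.0385, 0.001, -0.0304]], "dr": [[0.0, 0.0, 0.0], [0.0, 0.0, 0.0], [0.0, 0.0, 0.0], [0.0, 0.0, 0.0], [0.0, 0.0, 0.0]]}
{"delta_pos": [[0.0385, 0.001, -0.0304]], "dr": [[0.0, 0.0, 0.0]]}
```

Call:
servo_tool --delta_pos '[[0.036, 0, -0.029], [0.0395, 0, -0.031], [0.0395, 0, -0.031], [0.0395, 0, -0.031], [0.0395, 0, -0.031]]' --dr '[[0, 0, 0], [0, 0, 0], [0, 0, 0], [0, 0, 0], [0, 0, 0]]' --grip '[0, 0, 0, 0, 0]'

```text
t: 33.72
tool_pos: [0.5727, 0.1316, 0.2562]
tool_rot: [-1.554, 0.341, -0.319]
contact_force: [0.5, 0.0, -0.9]
opening: 0.0211
```

```bash
cat > stir.py <<'E'
from plan import *
import sys
C=np.array([.555,.1185])
def where():
    p,Ro=tool();tip=p+Ro.as_matrix()[:,1]*.1247;d=tip[:2]-C
    print('tip',np.round(tip,4),'r',round(np.hypot(*d),4),'ang',round(np.degrees(np.arctan2(d[1],d[0])),1));return np.arctan2(d[1],d[0])
def circ(n,step,r=.048,z=.151):
    a=where();rows([([C[0]+r*np.cos(a+step*k),C[1]+r*np.sin(a+step*k),z],1.143) for k in range(1,n+1)],.06)
if __name__=="__main__": circ(5,np.radians(float(sys.argv[1])))
E
python3 - <<'E'
from stir import *
where();a=FA+np.radians(-52)
X=[C[0]+.058*np.cos(a),C[1]+.058*np.sin(a)]
rows([([*X,.262],1.143),([*X,.151],None)],.05)
E
```

```text
tip [0.5708 0.131  0.1315] r 0.0202 ang 38.2
at [0.5727 0.1316 0.2562] yaw 1.151 t 33.73 F [ 0.5  0.  -0.9] open 0.0211
{"delta_pos": [[0.0221, -0.003, -0.0187], [0.0222, -0.0029, -0.0186], [-0.0, 0.037, 0.0], [-0.0, 0.037, 0.0], [-0.0, 0.037, 0.0]], "dr": [[0.3, 0.2, -0.3], [0.3, 0.2, -0.3], [0.0, 0.0, 0.0], [0.0, 0.0, 0.0], [-0.0, 0.0, 0.0]]}
```

Call:
servo_tool --delta_pos '[[0.02, 0, -0.017], [0.016, 0, -0.013], [0, 0, 0]]' --dr '[[0.3, 0, -0.3], [0.3, 0, -0.3], [0, 0, 0]]' --grip '[0, 0, 0]'

```text
t: 34.1
tool_pos: [0.5929, 0.0848, 0.2498]
tool_rot: [-1.547, 0.342, -0.326]
contact_force: [1.2, 0.2, -0.7]
opening: 0.0211
```

```bash
python3 - <<'E'
from stir import *
where();a=FA+np.radians(-52)
X=[C[0]+.058*np.cos(a),C[1]+.058*np.sin(a)]
rows([([*X,.151],1.143)],.05)
crop("scene",(210,100,380,250),4,"e1.png")
E
```

```text
tip [0.5916 0.0848 0.1251] r 0.0498 ang -42.6
at [0.5929 0.0848 0.2498] yaw 1.146 t 34.1 F [ 1.2  0.2 -0.7] open 0.0211
{"delta_pos": [[0.0038, 0.0493, -0.0012], [0.0036, 0.0494, -0.0013]], "dr": [[0.1, 0.1, -0.3], [0.1, 0.1, -0.3]]}
```

View pics/e1.png

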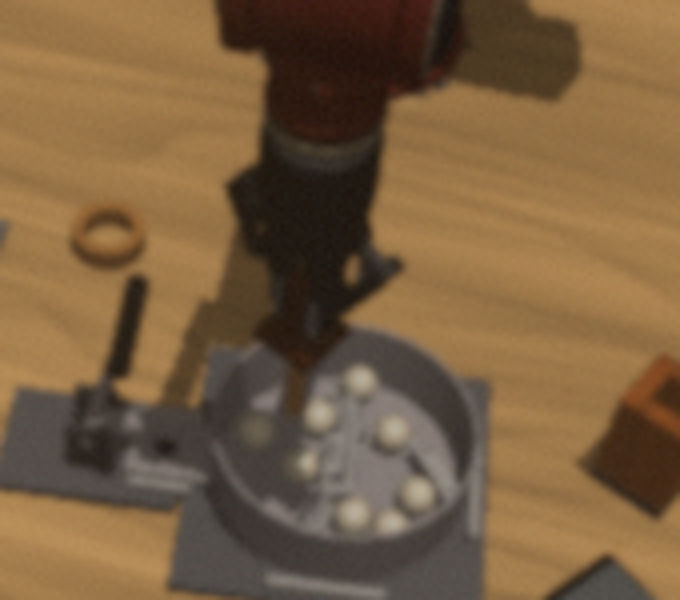

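Call:
servo_tool --delta_pos '[[0.004, 0.035, -0.001], [0.003, 0.035, -0.001], [0, 0.012, 0], [0, 0.004, 0]]' --dr '[[0, 0, -0.3], [0, 0, -0.3], [0, 0, 0], [0, 0, 0]]' --grip '[0, 0, 0, 0]'

```text
t: 34.65
tool_pos: [0.5972, 0.0849, 0.1628]
tool_rot: [-1.548, 0.328, -0.33]
contact_force: [0.6, 0.3, 0.1]
opening: 0.0212
```

```bash
python3 stir.py 28
```

```text
tip [0.5974 0.0846 0.0381] r 0.0542 ang -38.7
at [0.5972 0.0849 0.1628] yaw 1.152 t 34.65 F [0.6 0.3 0.1] open 0.0212
{"delta_pos": [[-0.0056, 0.0117, 0.0246], [-0.0109, 0.0, 0.0205], [-0.0192, 0.0, 0.013], [-0.0231, -0.0, 0.0025], [-0.0216, -0.0, -0.0086]], "dr": [[0.1, 0.5, 0.1], [0.0, -0.0, -0.0], [0.0, 0.0, 0.0], [0.0, 0.0, 0.0], [0.0, 0.0, 0.0]]}
```

Call:
servo_tool --delta_pos '[[0, 0.008, 0], [0, 0.006, 0], [0, 0, 0]]' --dr '[[0, 0.5, 0], [0, 0, 0], [0, 0, 0]]' --grip '[0, 0, 0]'

```text
t: 35.02
tool_pos: [0.5985, 0.0857, 0.1507]
tool_rot: [-1.546, 0.331, -0.339]
contact_force: [-0.3, -0.5, -0.3]
opening: 0.0208
```

```bash
python3 stir.py 26
```

```text
tip [0.5991 0.0855 0.026 ] r 0.0551 ang -36.8
at [0.5985 0.0857 0.1507] yaw 1.143 t 35.02 F [-0.3 -0.5 -0.3] open 0.0208
{"delta_pos": [[-0.0065, -0.0004, 0.0231], [-0.0097, -0.0, 0.0193], [-0.0172, -0.0, 0.0131], [-0.0212, 0.0, 0.0042], [-0.0209, 0.0, -0.0055]], "dr": [[-0.0, 0.0, 0.3], [-0.0, -0.0, 0.0], [0.0, 0.0, 0.0], [0.0, 0.0, 0.0], [0.0, 0.0, 0.0]]}
```

Tip at 26 mm (8 mm over the bowl floor). Stir.

Call:
servo_tool --delta_pos '[[-0.0065, 0, 0.023], [-0.01, 0, 0.0195], [-0.017, 0, 0.013], [-0.021, 0, 0.004], [-0.021, 0, -0.0055]]' --dr '[[0, 0, 0], [0, 0, 0], [0, 0, 0], [0, 0, 0], [0, 0, 0]]' --grip '[0, 0, 0, 0, 0]'

```text
t: 35.65
tool_pos: [0.5553, 0.1641, 0.1546]
tool_rot: [-1.556, 0.32, -0.352]
contact_force: [5.2, -6.2, 0.6]
opening: 0.0215
```

```bash
python3 stir.py 28
```

```text
tip [0.5575 0.1622 0.0299] r 0.0438 ang 86.7
at [0.5553 0.1641 0.1546] yaw 1.143 t 35.65 F [ 5.2 -6.2  0.6] open 0.0215
{"delta_pos": [[-0.0178, 0.0032, -0.0103], [-0.0105, 0.0, -0.0207], [0.0005, 0.0, -0.0232], [0.0113, 0.0, -0.0203], [0.0195, 0.0, -0.0126]], "dr": [[0.4, 0.0, 1.3], [0.0, 0.0, 0.0], [0.0, 0.0, 0.0], [0.0, 0.0, 0.0], [0.0, 0.0, 0.0]]}
```

Call:
servo_tool --delta_pos '[[-0.018, 0.004, -0.01], [-0.0105, 0.001, -0.021], [0.0005, 0, -0.0235], [0.0115, 0, -0.0205], [0.0195, 0, -0.0125]]' --dr '[[0.4, 0, 1.3], [0, 0, 0], [0, 0, 0], [0, 0, 0], [0, 0, 0]]' --grip '[0, 0, 0, 0, 0]'

```text
t: 36.28
tool_pos: [0.5153, 0.0861, 0.1491]
tool_rot: [-1.541, 0.33, -0.332]
contact_force: [-1.8, 10.6, 0.2]
opening: 0.0209
```

```bash
python3 stir.py 28; python3 - <<'E'
from h import *
crop("scene",(210,100,380,250),4,"e2.png")
E
```

```text
tip [0.5155 0.0866 0.0244] r 0.0507 ang -141.1
at [0.5153 0.0861 0.1491] yaw 1.149 t 36.27 F [-1.8 10.6  0.2] open 0.0209
{"delta_pos": [[0.0238, -0.0019, -0.0022], [0.0224, 0.0, 0.0062], [0.0169, 0.0, 0.016], [0.0074, 0.0, 0.022], [-0.0038, 0.0, 0.0229]], "dr": [[-0.3, 0.3, -0.0], [0.0, 0.0, 0.0], [0.0, 0.0, 0.0], [0.0, 0.0, 0.0], [0.0, 0.0, 0.0]]}
```

View pics/e2.png

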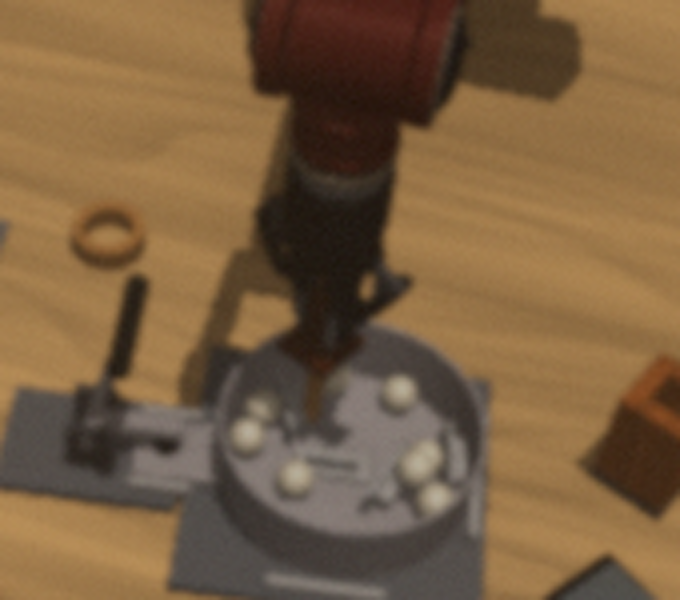

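Beads and brackets are all in the bowl and being moved. Continue; I count the angle (so far 256°).

Call:
servo_tool --delta_pos '[[0.024, -0.001, -0.002], [0.0225, 0, 0.006], [0.017, 0, 0.016], [0.0075, 0, 0.022], [-0.004, 0, 0.023]]' --dr '[[-0.3, 0.3, 0], [0, 0, 0], [0, 0, 0], [0, 0, 0], [0, 0, 0]]' --grip '[0, 0, 0, 0, 0]'

```text
t: 36.95
tool_pos: [0.6016, 0.1267, 0.1495]
tool_rot: [-1.526, 0.345, -0.331]
contact_force: [-0.1, -0.2, -0.7]
opening: 0.0211
```

```bash
python3 stir.py 30
```

```text
tip [0.6011 0.1291 0.0248] r 0.0473 ang 13.0
at [0.6016 0.1267 0.1495] yaw 1.139 t 36.95 F [-0.1 -0.2 -0.7] open 0.0211
{"delta_pos": [[-0.0207, -0.001, 0.0175], [-0.0246, 0.0, 0.0033], [-0.023, -0.0, -0.0095], [-0.0151, -0.0, -0.0197], [-0.0033, -0.0, -0.0246]], "dr": [[-0.9, -0.2, -0.7], [0.0, 0.0, -0.0], [0.0, -0.0, -0.0], [0.0, 0.0, 0.0], [0.0, 0.0, 0.0]]}
```

Call:
servo_tool --delta_pos '[[-0.0205, 0, 0.0175], [-0.0245, 0, 0.0035], [-0.023, 0, -0.0095], [-0.015, 0, -0.0195], [-0.0035, 0, -0.0245]]' --dr '[[-0.9, 0, -0.7], [0, 0, 0], [0, 0, 0], [0, 0, 0], [0, 0, 0]]' --grip '[0, 0, 0, 0, 0]'

```text
t: 37.58
tool_pos: [0.5115, 0.144, 0.1532]
tool_rot: [-1.528, 0.317, -0.351]
contact_force: [13.9, 17.9, 2.2]
opening: 0.021
```

```bash
python3 stir.py 30
```

```text
tip [0.5146 0.1454 0.0286] r 0.0486 ang 146.3
at [0.5115 0.144  0.1532] yaw 1.144 t 37.58 F [13.9 17.9  2.2] open 0.021
{"delta_pos": [[0.0053, 0.0019, -0.0223], [0.0146, -0.0, -0.0201], [0.0227, 0.0, -0.0102], [0.0247, 0.0, 0.0025], [0.0201, 0.0, 0.0146]], "dr": [[-1.2, 0.1, 1.0], [0.0, -0.0, -0.0], [0.0, 0.0, 0.0], [0.0, 0.0, 0.0], [0.0, 0.0, 0.0]]}
```

Call:
servo_tool --delta_pos '[[0.005, 0.002, -0.0225], [0.0145, 0, -0.02], [0.0225, 0, -0.01], [0.0245, 0, 0.0025], [0.02, 0, 0.0145]]' --dr '[[-1.2, 0, 1], [0, 0, 0], [0, 0, 0], [0, 0, 0], [0, 0, 0]]' --grip '[0, 0, 0, 0, 0]'

```text
t: 38.2
tool_pos: [0.5914, 0.0907, 0.1703]
tool_rot: [-1.496, 0.289, -0.372]
contact_force: [-0.1, 0.4, -1.6]
opening: 0.0215
```

```bash
python3 stir.py 30; python3 - <<'E'
from h import *
crop("scene",(210,100,380,250),4,"e3.png")
E
```

```text
tip [0.5992 0.0952 0.0459] r 0.0499 ang -27.8
at [0.5914 0.0907 0.1703] yaw 1.148 t 38.2 F [-0.1  0.4 -1.6] open 0.0215
{"delta_pos": [[-0.0025, 0.021, 0.0306], [-0.0165, -0.0, 0.0185], [-0.0236, -0.0, 0.0078], [-0.0243, 0.0, -0.0051], [-0.0185, 0.0, -0.0165]], "dr": [[-3.3, 0.2, 2.4], [-0.0, -0.0, 0.0], [0.0, 0.0, 0.0], [0.0, 0.0, 0.0], [0.0, 0.0, 0.0]]}
```

View pics/e3.png

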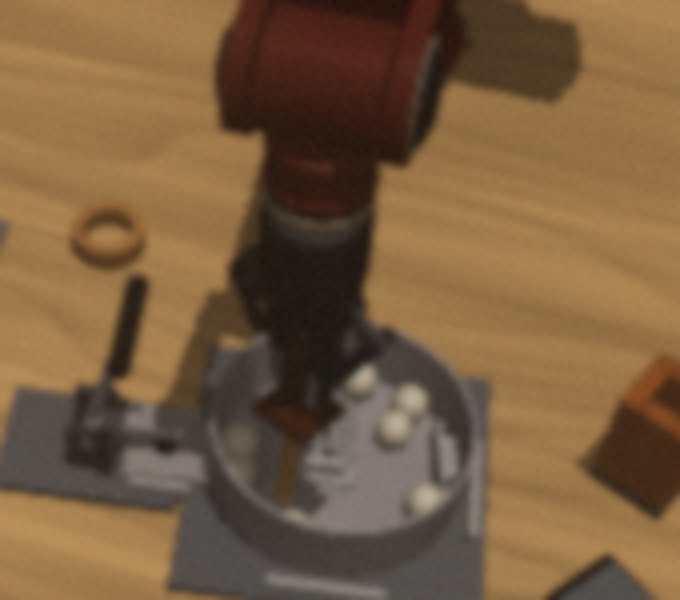

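The tool had risen (tip at 46 mm) and tilted 4°; I right it before going on, and will add rounds.

Call:
servo_tool --delta_pos '[[-0.002, 0.01, 0.006], [0, 0.008, 0.002], [0, 0.002, 0]]' --dr '[[-2, 0, 1.5], [-1.3, 0, 0.9], [0, 0, 0]]' --grip '[0, 0, 0]' --grip_force 110

```text
t: 38.62
tool_pos: [0.5966, 0.0992, 0.1638]
tool_rot: [-1.554, 0.326, -0.337]
contact_force: [-0.8, -1.9, 2.8]
opening: 0.0205
```

```bash
python3 stir.py 26
```

```text
tip [0.5972 0.098  0.0391] r 0.0469 ang -25.9
at [0.5966 0.0992 0.1638] yaw 1.148 t 38.62 F [-0.8 -1.9  2.8] open 0.0205
{"delta_pos": [[-0.0023, 0.0126, 0.0204], [-0.0132, -0.0, 0.0171], [-0.0194, -0.0, 0.0096], [-0.0216, 0.0, 0.0001], [-0.0195, 0.0, -0.0093]], "dr": [[0.4, 0.3, 0.5], [0.0, -0.0, -0.0], [-0.0, 0.0, 0.0], [0.0, 0.0, 0.0], [0.0, 0.0, 0.0]]}
```

Call:
servo_tool --delta_pos '[[-0.003, 0.005, 0.02], [-0.013, 0.005, 0.017], [-0.0195, 0.004, 0.0095], [-0.0215, 0.002, 0], [-0.0195, 0, -0.0095]]' --dr '[[0.4, 0.3, 0.5], [0, 0, 0], [0, 0, 0], [0, 0, 0], [0, 0, 0]]' --grip '[0, 0, 0, 0, 0]'

```text
t: 39.25
tool_pos: [0.536, 0.1678, 0.1518]
tool_rot: [-1.551, 0.336, -0.333]
contact_force: [-0.1, -0.5, -0.1]
opening: 0.0211
```

```bash
python3 stir.py 26
```

```text
tip [0.5356 0.167  0.0271] r 0.0522 ang 111.8
at [0.536  0.1678 0.1518] yaw 1.145 t 39.25 F [-0.1 -0.5 -0.1] open 0.0211
{"delta_pos": [[-0.008, 0.0009, -0.0223], [-0.0018, 0.0, -0.0215], [0.0078, 0.0, -0.0201], [0.0159, 0.0, -0.0146], [0.0207, 0.0, -0.0062]], "dr": [[0.4, 0.1, -0.0], [-0.0, 0.0, 0.0], [0.0, 0.0, 0.0], [0.0, 0.0, 0.0], [0.0, 0.0, 0.0]]}
```

Call:
servo_tool --delta_pos '[[-0.008, 0.001, -0.022], [-0.002, 0, -0.0215], [0.008, 0, -0.02], [0.016, 0, -0.0145], [0.0205, 0, -0.006]]' --dr '[[0.4, 0, 0], [0, 0, 0], [0, 0, 0], [0, 0, 0], [0, 0, 0]]' --grip '[0, 0, 0, 0, 0]'

```text
t: 39.88
tool_pos: [0.5197, 0.0819, 0.1428]
tool_rot: [-1.544, 0.34, -0.315]
contact_force: [-3.4, 2.5, -2.1]
opening: 0.0206
```

```bash
python3 stir.py 26
```

```text
tip [0.5178 0.0825 0.0181] r 0.0517 ang -135.9
at [0.5197 0.0819 0.1428] yaw 1.153 t 39.88 F [-3.4  2.5 -2.1] open 0.0206
{"delta_pos": [[0.0206, -0.0086, -0.0002], [0.0206, -0.0, 0.0065], [0.0156, -0.0, 0.0149], [0.0075, -0.0, 0.0202], [-0.0021, -0.0, 0.0215]], "dr": [[0.1, 0.6, -0.9], [0.0, -0.0, -0.0], [-0.0, 0.0, 0.0], [0.0, 0.0, 0.0], [0.0, 0.0, 0.0]]}
```

Call:
servo_tool --delta_pos '[[0.0205, -0.006, 0], [0.0205, -0.001, 0.0065], [0.0155, 0, 0.015], [0.0075, 0, 0.02], [-0.002, 0, 0.0215]]' --dr '[[0, 0.6, -0.9], [0, 0, 0], [0, 0, 0], [0, 0, 0], [0, 0, 0]]' --grip '[0, 0, 0, 0, 0]'

```text
t: 40.5
tool_pos: [0.5929, 0.1136, 0.1415]
tool_rot: [-1.56, 0.372, -0.304]
contact_force: [-1.6, -4.9, 5.3]
opening: 0.0211
```

```bash
python3 stir.py 26
```

```text
tip [0.5873 0.1128 0.017 ] r 0.0328 ang -9.9
at [0.5929 0.1136 0.1415] yaw 1.141 t 40.5 F [-1.6 -4.9  5.3] open 0.0211
{"delta_pos": [[-0.0005, -0.0099, 0.0197], [-0.0174, 0.0, 0.0128], [-0.0212, 0.0, 0.0039], [-0.0208, 0.0, -0.0058], [-0.0162, 0.0, -0.0143]], "dr": [[1.4, -0.1, -2.2], [0.0, 0.0, 0.0], [0.0, 0.0, 0.0], [0.0, 0.0, 0.0], [0.0, 0.0, 0.0]]}
```

Call:
servo_tool --delta_pos '[[0.004, -0.009, 0.012], [-0.004, -0.002, 0.014], [-0.0175, 0, 0.013], [-0.021, 0, 0.004], [-0.021, 0, -0.006]]' --dr '[[1.4, 0, -2.2], [0.4, 0, -0.5], [0, 0, 0], [0, 0, 0], [0, 0, 0]]' --grip '[0, 0, 0, 0, 0]'

```text
t: 41.12
tool_pos: [0.5584, 0.1717, 0.1534]
tool_rot: [-1.549, 0.313, -0.359]
contact_force: [4.9, -7.6, -0.1]
opening: 0.0207
```

```bash
sed -i 's/r=.048/r=.05/' stir.py; python3 stir.py 26; python3 - <<'E'
from h import *
crop("scene",(210,100,380,250),4,"e4.png")
E
```

```text
tip [0.5619 0.1704 0.0288] r 0.0523 ang 82.5
at [0.5584 0.1717 0.1534] yaw 1.143 t 41.12 F [ 4.9 -7.6 -0.1] open 0.0207
{"delta_pos": [[-0.0152, 0.0019, -0.0133], [-0.0126, -0.0, -0.0186], [-0.0031, -0.0, -0.0223], [0.0069, -0.0, -0.0214], [0.0156, -0.0, -0.0162]], "dr": [[-0.1, 0.0, 1.7], [0.0, 0.0, -0.0], [0.0, -0.0, -0.0], [0.0, 0.0, 0.0], [0.0, 0.0, 0.0]]}
```

View pics/e4.png

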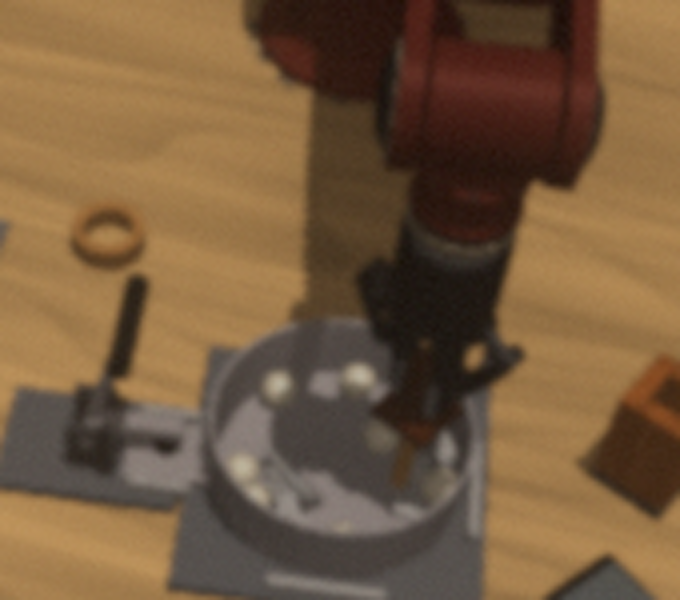

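Call:
servo_tool --delta_pos '[[-0.015, 0.001, -0.0135], [-0.0125, 0, -0.0185], [-0.003, -0.001, -0.0225], [0.007, -0.001, -0.0215], [0.0155, -0.001, -0.016]]' --dr '[[0, 0, 1.7], [0, 0, 0], [0, 0, 0], [0, 0, 0], [0, 0, 0]]' --grip '[0, 0, 0, 0, 0]'

```text
t: 41.8
tool_pos: [0.5037, 0.0948, 0.1539]
tool_rot: [-1.542, 0.332, -0.329]
contact_force: [-0.1, -0.4, -1.2]
opening: 0.0209
```

```bash
python3 stir.py 28
```

```text
tip [0.5035 0.0953 0.0292] r 0.0565 ang -155.7
at [0.5037 0.0948 0.1539] yaw 1.149 t 41.8 F [-0.1 -0.4 -1.2] open 0.0209
{"delta_pos": [[0.0254, 0.0029, -0.006], [0.0242, -0.0, 0.0003], [0.0212, 0.0, 0.0117], [0.0132, 0.0, 0.0202], [0.0022, 0.0, 0.0241]], "dr": [[-0.2, 0.4, -0.2], [0.0, 0.0, -0.0], [0.0, -0.0, -0.0], [0.0, 0.0, 0.0], [0.0, 0.0, 0.0]]}
```

Call:
servo_tool --delta_pos '[[0.0255, 0.003, -0.006], [0.024, 0, 0], [0.021, 0, 0.0115], [0.013, 0, 0.02], [0.002, 0, 0.024]]' --dr '[[0, 0.4, 0], [0, 0, 0], [0, 0, 0], [0, 0, 0], [0, 0, 0]]' --grip '[0, 0, 0, 0, 0]'

```text
t: 42.42
tool_pos: [0.5947, 0.1047, 0.1491]
tool_rot: [-1.549, 0.351, -0.323]
contact_force: [-2.7, -1.1, 0.8]
opening: 0.021
```

```bash
python3 stir.py 28
```

```text
tip [0.5924 0.1046 0.0244] r 0.04 ang -20.4
at [0.5947 0.1047 0.1491] yaw 1.141 t 42.42 F [-2.7 -1.1  0.8] open 0.021
{"delta_pos": [[0.0004, -0.0021, 0.0227], [-0.0174, 0.0, 0.0168], [-0.0233, 0.0, 0.0066], [-0.0237, 0.0, -0.0051], [-0.0185, 0.0, -0.0156]], "dr": [[0.5, -0.1, -0.9], [0.0, 0.0, 0.0], [0.0, 0.0, 0.0], [0.0, 0.0, 0.0], [0.0, 0.0, 0.0]]}
```

Call:
servo_tool --delta_pos '[[0.0005, -0.002, 0.0225], [-0.0175, 0, 0.017], [-0.0235, 0, 0.0065], [-0.0235, 0, -0.005], [-0.0185, 0, -0.0155]]' --dr '[[0.5, 0, -0.9], [0, 0, 0], [0, 0, 0], [0, 0, 0], [0, 0, 0]]' --grip '[0, 0, 0, 0, 0]'

```text
t: 43.05
tool_pos: [0.5322, 0.1674, 0.1537]
tool_rot: [-1.543, 0.316, -0.351]
contact_force: [5.7, -1.4, 1.1]
opening: 0.0204
```

```bash
python3 stir.py 28
```

```text
tip [0.5349 0.1669 0.029 ] r 0.0524 ang 112.5
at [0.5322 0.1674 0.1537] yaw 1.145 t 43.05 F [ 5.7 -1.4  1.1] open 0.0204
{"delta_pos": [[-0.0074, 0.0024, -0.0221], [-0.0004, 0.0, -0.0242], [0.011, 0.0, -0.0216], [0.0198, 0.0, -0.0139], [0.024, 0.0, -0.0029]], "dr": [[-0.3, 0.1, 1.2], [0.0, 0.0, 0.0], [0.0, 0.0, 0.0], [0.0, 0.0, 0.0], [0.0, 0.0, 0.0]]}
```

Two clean rounds in the new count (721°).

Call:
servo_tool --delta_pos '[[-0.0075, 0.001, -0.022], [-0.0005, 0, -0.024], [0.011, 0, -0.0215], [0.02, 0, -0.014], [0.024, 0, -0.003]]' --dr '[[-0.3, 0, 1.2], [0, 0, 0], [0, 0, 0], [0, 0, 0], [0, 0, 0]]' --grip '[0, 0, 0, 0, 0]'

```text
t: 43.68
tool_pos: [0.5371, 0.0716, 0.1562]
tool_rot: [-1.543, 0.316, -0.343]
contact_force: [0.6, 0.1, -1.1]
opening: 0.0211
```

```bash
python3 stir.py 28
```

```text
tip [0.5393 0.0714 0.0315] r 0.0496 ang -108.5
at [0.5371 0.0716 0.1562] yaw 1.151 t 43.67 F [ 0.6  0.1 -1.1] open 0.0211
{"delta_pos": [[0.0248, 0.0057, 0.0084], [0.0162, 0.0, 0.018], [0.0058, 0.0, 0.0235], [-0.0059, 0.0, 0.0235], [-0.0162, 0.0, 0.018]], "dr": [[-0.3, 0.4, 0.9], [0.0, -0.0, -0.0], [0.0, 0.0, 0.0], [0.0, 0.0, 0.0], [0.0, 0.0, 0.0]]}
```

Call:
servo_tool --delta_pos '[[0.025, 0.005, 0.0085], [0.016, 0.001, 0.018], [0.006, 0, 0.0235], [-0.006, 0, 0.0235], [-0.016, 0, 0.018]]' --dr '[[-0.3, 0.4, 0.9], [0, 0, 0], [0, 0, 0], [0, 0, 0], [0, 0, 0]]' --grip '[0, 0, 0, 0, 0]'

```text
t: 44.3
tool_pos: [0.5856, 0.1376, 0.1477]
tool_rot: [-1.577, 0.359, -0.319]
contact_force: [0.5, -0.6, -0.3]
opening: 0.0208
```

```bash
python3 stir.py 28
```

```text
tip [0.5817 0.1343 0.0231] r 0.031 ang 30.6
at [0.5856 0.1376 0.1477] yaw 1.141 t 44.3 F [ 0.5 -0.6 -0.3] open 0.0208
{"delta_pos": [[-0.014, -0.0038, 0.0194], [-0.024, -0.0, -0.003], [-0.0198, -0.0, -0.0139], [-0.0109, -0.0, -0.0216], [0.0005, -0.0, -0.0242]], "dr": [[2.1, -0.1, -1.0], [0.0, -0.0, -0.0], [0.0, 0.0, 0.0], [0.0, 0.0, 0.0], [0.0, 0.0, 0.0]]}
```

Call:
servo_tool --delta_pos '[[-0.01, -0.003, 0.02], [-0.023, 0, 0], [-0.02, 0, -0.014], [-0.011, 0, -0.0215], [0, 0, -0.024]]' --dr '[[2.1, 0, -1], [0, 0, 0], [0, 0, 0], [0, 0, 0], [0, 0, 0]]' --grip '[0, 0, 0, 0, 0]'

```text
t: 44.92
tool_pos: [0.5058, 0.1241, 0.151]
tool_rot: [-1.564, 0.323, -0.342]
contact_force: [0.4, -0.9, -0.5]
opening: 0.0204
```

```bash
python3 stir.py 28; python3 - <<'E'
from h import *
crop("scene",(210,100,380,250),4,"e5.png")
E
```

```text
tip [0.5067 0.1215 0.0264] r 0.0484 ang 176.5
at [0.5058 0.1241 0.151 ] yaw 1.148 t 44.92 F [ 0.4 -0.9 -0.5] open 0.0204
{"delta_pos": [[0.0142, 0.0006, -0.0225], [0.0216, 0.0, -0.011], [0.0242, -0.0, 0.0004], [0.0212, 0.0, 0.0117], [0.0132, 0.0, 0.0203]], "dr": [[0.9, 0.3, 0.9], [-0.0, -0.0, 0.0], [0.0, 0.0, -0.0], [0.0, 0.0, 0.0], [0.0, 0.0, 0.0]]}
```

View pics/e5.png

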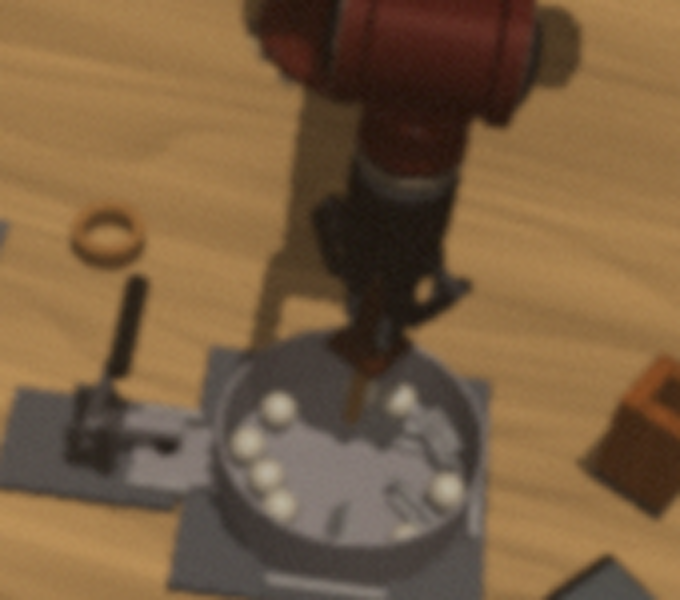

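Everything stays in the bowl. Count is 1145°; a few more calls.

Call:
servo_tool --delta_pos '[[0.014, 0, -0.0225], [0.0215, 0, -0.011], [0.024, 0, 0], [0.0215, 0, 0.0115], [0.014, 0, 0.02]]' --dr '[[0.9, 0.3, 0.9], [0, 0, 0], [0, 0, 0], [0, 0, 0], [0, 0, 0]]' --grip '[0, 0, 0, 0, 0]'

```text
t: 45.6
tool_pos: [0.591, 0.0851, 0.1538]
tool_rot: [-1.533, 0.33, -0.344]
contact_force: [0.4, -0.3, -0.2]
opening: 0.0207
```

```bash
python3 stir.py 28
```

```text
tip [0.5923 0.0862 0.0291] r 0.0494 ang -40.9
at [0.591  0.0851 0.1538] yaw 1.14 t 45.6 F [ 0.4 -0.3 -0.2] open 0.0207
{"delta_pos": [[0.0023, 0.0032, 0.0255], [-0.0105, -0.0, 0.0218], [-0.0195, 0.0, 0.0143], [-0.0239, -0.0, 0.0035], [-0.0228, -0.0, -0.0081]], "dr": [[-0.7, -0.1, 0.4], [0.0, 0.0, -0.0], [0.0, 0.0, 0.0], [0.0, 0.0, 0.0], [0.0, 0.0, 0.0]]}
```

Call:
servo_tool --delta_pos '[[0.003, 0.003, 0.0255], [-0.009, 0, 0.0225], [-0.0185, 0, 0.0145], [-0.024, 0, 0.0035], [-0.023, 0, -0.008]]' --dr '[[-0.7, 0, 0.4], [0, 0, 0], [0, 0, 0], [0, 0, 0], [0, 0, 0]]' --grip '[0, 0, 0, 0, 0]'

```text
t: 46.22
tool_pos: [0.552, 0.1754, 0.1531]
tool_rot: [-1.535, 0.328, -0.346]
contact_force: [1.8, -4.0, 2.2]
opening: 0.0208
```

```bash
python3 stir.py 28
```

```text
tip [0.5536 0.1762 0.0284] r 0.0577 ang 91.4
at [0.552  0.1754 0.1531] yaw 1.141 t 46.23 F [ 1.8 -4.   2.2] open 0.0208
{"delta_pos": [[-0.014, 0.0018, -0.0211], [-0.0091, 0.0, -0.0224], [0.0025, 0.0, -0.0241], [0.0135, 0.0, -0.0201], [0.0213, 0.0, -0.0114]], "dr": [[-0.6, -0.1, 0.5], [-0.0, -0.0, 0.0], [0.0, 0.0, 0.0], [0.0, 0.0, 0.0], [0.0, 0.0, 0.0]]}
```

Call:
servo_tool --delta_pos '[[-0.014, 0.001, -0.021], [-0.009, 0, -0.0225], [0.0025, 0, -0.024], [0.0135, 0, -0.02], [0.0215, 0, -0.0115]]' --dr '[[-0.6, 0, 0.5], [0, 0, 0], [0, 0, 0], [0, 0, 0], [0, 0, 0]]' --grip '[0, 0, 0, 0, 0]'

```text
t: 46.85
tool_pos: [0.5221, 0.0851, 0.1545]
tool_rot: [-1.531, 0.32, -0.344]
contact_force: [0.9, -0.4, -1.5]
opening: 0.0203
```

```bash
python3 stir.py 28
```

```text
tip [0.5243 0.0864 0.0298] r 0.0444 ang -133.7
at [0.5221 0.0851 0.1545] yaw 1.147 t 46.85 F [ 0.9 -0.4 -1.5] open 0.0203
{"delta_pos": [[0.0237, 0.0036, -0.0055], [0.0223, 0.0, 0.0094], [0.0153, 0.0, 0.0188], [0.0047, 0.0, 0.0237], [-0.007, 0.0, 0.0232]], "dr": [[-1.0, 0.2, 0.7], [0.0, 0.0, -0.0], [0.0, 0.0, 0.0], [0.0, 0.0, 0.0], [0.0, 0.0, 0.0]]}
```

Call:
servo_tool --delta_pos '[[0.0235, 0.0035, -0.0055], [0.0225, 0, 0.0095], [0.0155, 0, 0.019], [0.007, 0, 0.0235], [-0.005, 0, 0.023]]' --dr '[[-1, 0.2, 0.7], [0, 0, 0], [0, 0, 0], [0, 0, 0], [0, 0, 0]]' --grip '[0, 0, 0, 0, 0]'

```text
t: 47.48
tool_pos: [0.6116, 0.1262, 0.1535]
tool_rot: [-1.534, 0.331, -0.346]
contact_force: [-0.6, -0.1, -0.9]
opening: 0.021
```

```bash
python3 stir.py 28
```

```text
tip [0.613  0.1271 0.0288] r 0.0586 ang 8.5
at [0.6116 0.1262 0.1535] yaw 1.139 t 47.48 F [-0.6 -0.1 -0.9] open 0.021
{"delta_pos": [[-0.0241, 0.0025, 0.0131], [-0.0234, -0.0, 0.0063], [-0.0236, 0.0, -0.0054], [-0.0183, 0.0, -0.0159], [-0.0087, 0.0, -0.0226]], "dr": [[-0.7, -0.2, 0.4], [0.0, -0.0, -0.0], [-0.0, 0.0, 0.0], [0.0, 0.0, 0.0], [0.0, 0.0, 0.0]]}
```

Call:
servo_tool --delta_pos '[[-0.024, 0.002, 0.013], [-0.0235, 0, 0.0065], [-0.0235, 0, -0.0055], [-0.0185, 0, -0.016], [-0.0085, 0, -0.0225]]' --dr '[[-0.7, 0, 0.4], [0, 0, 0], [0, 0, 0], [0, 0, 0], [0, 0, 0]]' --grip '[0, 0, 0, 0, 0]'

```text
t: 48.1
tool_pos: [0.5088, 0.1526, 0.1525]
tool_rot: [-1.536, 0.328, -0.342]
contact_force: [6.1, 2.6, 2.4]
opening: 0.0209
```

```bash
python3 stir.py 28
```

```text
tip [0.5101 0.1534 0.0278] r 0.0568 ang 142.1
at [0.5088 0.1526 0.1525] yaw 1.143 t 48.1 F [6.1 2.6 2.4] open 0.0209
{"delta_pos": [[0.0078, 0.0013, -0.0245], [0.0116, 0.0, -0.0212], [0.0202, 0.0, -0.0133], [0.0241, 0.0, -0.0023], [0.0223, 0.0, 0.0093]], "dr": [[-0.6, 0.0, 0.4], [0.0, 0.0, 0.0], [0.0, 0.0, 0.0], [0.0, 0.0, 0.0], [0.0, 0.0, 0.0]]}
```

More than five rounds in this count. A short spot at r = 31 mm bothers me, so I add a few more clean ones.

Call:
servo_tool --delta_pos '[[0.008, 0.001, -0.0245], [0.0115, 0, -0.021], [0.02, 0, -0.0135], [0.024, 0, -0.0025], [0.0225, 0, 0.0095]]' --dr '[[-0.6, 0, 0.4], [0, 0, 0], [0, 0, 0], [0, 0, 0], [0, 0, 0]]' --grip '[0, 0, 0, 0, 0]'

```text
t: 48.72
tool_pos: [0.5629, 0.0716, 0.1545]
tool_rot: [-1.536, 0.324, -0.344]
contact_force: [-0.3, 0.7, -0.7]
opening: 0.0206
```

```bash
python3 stir.py 28
```

```text
tip [0.5648 0.0723 0.0298] r 0.0472 ang -78.1
at [0.5629 0.0716 0.1545] yaw 1.145 t 48.73 F [-0.3  0.7 -0.7] open 0.0206
{"delta_pos": [[0.0184, 0.0039, 0.0178], [0.0048, -0.0, 0.0237], [-0.0068, -0.0, 0.0232], [-0.0169, -0.0, 0.0173], [-0.0231, -0.0, 0.0073]], "dr": [[-0.7, 0.1, 0.6], [-0.0, 0.0, 0.0], [0.0, 0.0, 0.0], [0.0, 0.0, 0.0], [0.0, 0.0, 0.0]]}
```

Call:
servo_tool --delta_pos '[[0.0185, 0.004, 0.018], [0.006, 0, 0.0235], [-0.005, 0, 0.023], [-0.0165, 0, 0.0175], [-0.023, 0, 0.0075]]' --dr '[[-0.7, 0, 0.6], [0, 0, 0], [0, 0, 0], [0, 0, 0], [0, 0, 0]]' --grip '[0, 0, 0, 0, 0]'

```text
t: 49.35
tool_pos: [0.5814, 0.1657, 0.1524]
tool_rot: [-1.54, 0.332, -0.342]
contact_force: [-0.5, 0.1, -0.8]
opening: 0.0207
```

```bash
python3 stir.py 28
```

```text
tip [0.5823 0.166  0.0277] r 0.0548 ang 60.1
at [0.5814 0.1657 0.1524] yaw 1.141 t 49.35 F [-0.5  0.1 -0.8] open 0.0207
{"delta_pos": [[-0.0237, 0.0012, -0.0078], [-0.0194, 0.0, -0.0144], [-0.0104, 0.0, -0.0219], [0.0011, 0.0, -0.0242], [0.0123, 0.0, -0.0208]], "dr": [[-0.3, -0.1, 0.3], [0.0, 0.0, -0.0], [0.0, 0.0, 0.0], [0.0, 0.0, 0.0], [0.0, 0.0, 0.0]]}
```

Call:
servo_tool --delta_pos '[[-0.0235, 0.001, -0.008], [-0.0195, 0, -0.0145], [-0.0105, 0, -0.022], [0.001, 0, -0.024], [0.0125, 0, -0.021]]' --dr '[[0, 0, 0.3], [0, 0, 0], [0, 0, 0], [0, 0, 0], [0, 0, 0]]' --grip '[0, 0, 0, 0, 0]'

```text
t: 49.98
tool_pos: [0.5017, 0.1064, 0.1528]
tool_rot: [-1.529, 0.32, -0.343]
contact_force: [-0.3, -0.2, -1.6]
opening: 0.0208
```

```bash
python3 stir.py 28
```

```text
tip [0.5039 0.108  0.0281] r 0.0522 ang -168.4
at [0.5017 0.1064 0.1528] yaw 1.147 t 49.98 F [-0.3 -0.2 -1.6] open 0.0208
{"delta_pos": [[0.0216, 0.0018, -0.012], [0.0237, -0.0, -0.005], [0.0232, -0.0, 0.0067], [0.0174, 0.0, 0.0168], [0.0074, 0.0, 0.023]], "dr": [[-1.1, 0.2, 0.6], [-0.0, 0.0, 0.0], [0.0, 0.0, -0.0], [0.0, 0.0, 0.0], [0.0, 0.0, 0.0]]}
```

Call:
servo_tool --delta_pos '[[0.0215, 0.002, -0.012], [0.0235, 0, -0.005], [0.023, 0, 0.0065], [0.0175, 0, 0.017], [0.0075, 0, 0.023]]' --dr '[[-1.1, 0, 0.6], [0, 0, 0], [0, 0, 0], [0, 0, 0], [0, 0, 0]]' --grip '[0, 0, 0, 0, 0]'

```text
t: 50.6
tool_pos: [0.5997, 0.0923, 0.1494]
tool_rot: [-1.546, 0.338, -0.334]
contact_force: [0.5, 0.3, 0.1]
opening: 0.0205
```

```bash
python3 stir.py 28
```

```text
tip [0.5994 0.0922 0.0247] r 0.0516 ang -30.7
at [0.5997 0.0923 0.1494] yaw 1.143 t 50.6 F [0.5 0.3 0.1] open 0.0205
{"delta_pos": [[-0.0051, -0.0016, 0.0239], [-0.0142, 0.0, 0.0196], [-0.0217, 0.0, 0.0107], [-0.0242, 0.0, -0.0008], [-0.021, 0.0, -0.012]], "dr": [[0.1, -0.0, -0.1], [0.0, 0.0, 0.0], [0.0, 0.0, 0.0], [0.0, 0.0, 0.0], [0.0, 0.0, 0.0]]}
```

Call:
servo_tool --delta_pos '[[-0.005, -0.001, 0.024], [-0.0135, 0, 0.0195], [-0.021, 0, 0.011], [-0.024, 0, -0.001], [-0.021, 0, -0.012]]' --dr '[[0, 0, 0], [0, 0, 0], [0, 0, 0], [0, 0, 0], [0, 0, 0]]' --grip '[0, 0, 0, 0, 0]'

```text
t: 51.22
tool_pos: [0.5402, 0.1679, 0.1481]
tool_rot: [-1.55, 0.339, -0.334]
contact_force: [1.8, -1.5, 0.3]
opening: 0.0207
```

```bash
python3 - <<'E'
from stir import *
where();p,_=tool()
rows([(p+[0,0,.05],1.143),(p+[0,0,.115],1.143)],.05)
crop("scene",(210,100,380,250),4,"e6.png")
E
```

```text
tip [0.5397 0.1674 0.0234] r 0.0513 ang 107.4
at [0.5402 0.1679 0.1481] yaw 1.142 t 51.23 F [ 1.8 -1.5  0.3] open 0.0207
{"delta_pos": [[-0.0001, -0.05, -0.0003], [0.0, -0.0325, -0.0], [0.0, -0.0325, -0.0]], "dr": [[0.3, -0.1, -0.1], [0.0, 0.0, 0.0], [0.0, 0.0, 0.0]]}
```

View pics/e6.png

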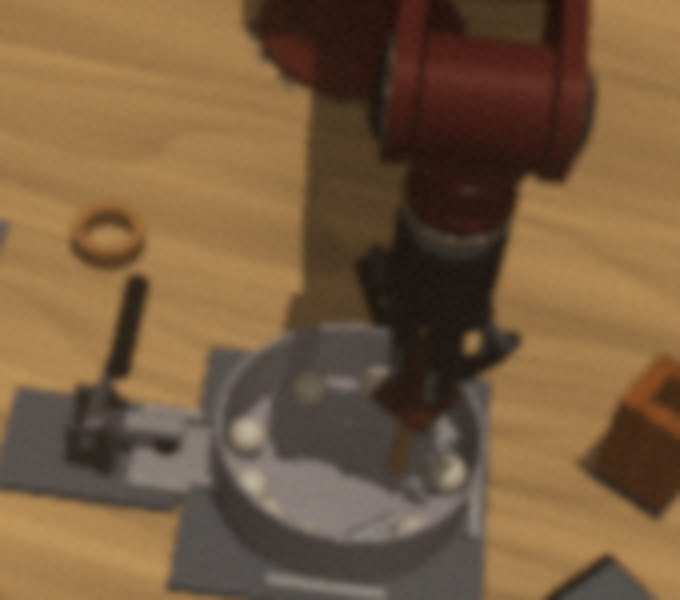

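Four more clean rounds done. Lift the stick straight out.

Call:
servo_tool --delta_pos '[[0, -0.025, 0], [0, -0.045, 0], [0, -0.045, 0], [0, -0.01, 0], [0, 0, 0]]' --dr '[[0.3, 0, 0], [0, 0, 0], [0, 0, 0], [0, 0, 0], [0, 0, 0]]' --grip '[0, 0, 0, 0, 0]'

```text
t: 51.9
tool_pos: [0.5343, 0.1682, 0.2718]
tool_rot: [-1.548, 0.346, -0.326]
contact_force: [-0.3, 0.1, -1.1]
opening: 0.021
```

```bash
python3 - <<'E'
from stir import *
where()
G=np.array([.4646,.3568,.1397])
rows([(G+[0,0,.135],1.143)],.05)
crop("top",(40,110,300,260),3,"e8.png")
crop("scene",(210,100,410,250),4,"e7.png")
E
```

```text
tip [0.5326 0.1681 0.1471] r 0.0544 ang 114.3
at [0.5343 0.1682 0.2718] yaw 1.142 t 51.9 F [-0.3  0.1 -1.1] open 0.021
{"delta_pos": [[-0.0284, -0.0004, 0.0285], [-0.0284, -0.0005, 0.0285], [-0.0284, -0.0005, 0.0285], [-0.0283, -0.0005, 0.0285], [-0.0283, -0.0006, 0.0285]], "dr": [[0.1, -0.0, -0.1], [0.1, -0.0, -0.1], [0.1, -0.0, -0.1], [0.1, -0.0, -0.1], [0.1, -0.0, -0.1]]}
```

View pics/e7.png

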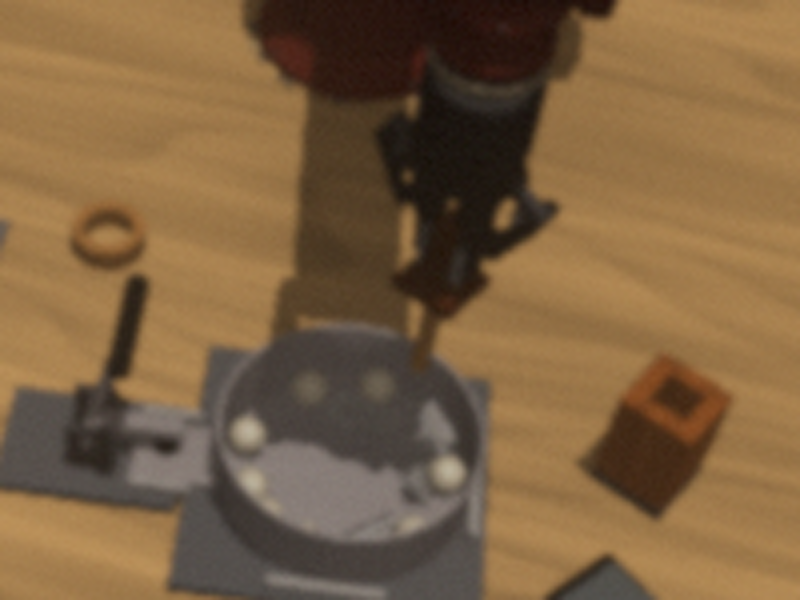

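Call:
servo_tool --delta_pos '[[-0.029, -0.001, 0.029], [-0.03, -0.001, 0.03], [-0.03, -0.001, 0.03], [-0.03, 0, 0.03], [-0.016, 0, 0.017]]' --dr '[[0.1, 0, 0], [0, 0, 0], [0, 0, 0], [0, 0, 0], [0, 0, 0]]' --grip '[0, 0, 0, 0, 0]'

```text
t: 52.62
tool_pos: [0.4626, 0.3496, 0.2611]
tool_rot: [-1.558, 0.365, -0.317]
contact_force: [0.2, 0.2, -1.1]
opening: 0.0208
```

```bash
python3 - <<'E'
from stir import *
G=np.array([.4646,.3568,.1397])
rows([(G+[0,0,.13],1.143)],.05)
E
```

```text
at [0.4626 0.3496 0.2611] yaw 1.137 t 52.62 F [ 0.2  0.2 -1.1] open 0.0208
{"delta_pos": [[-0.0014, -0.0087, 0.0072]], "dr": [[1.2, -0.3, -1.5]]}
```

Call:
servo_tool --delta_pos '[[-0.001, -0.006, 0.006], [0, 0, 0], [0, 0, 0]]' --dr '[[1.2, -0.3, -1.5], [0, 0, 0], [0, 0, 0]]' --grip '[0, 0, 0]'

```text
t: 53.0
tool_pos: [0.4631, 0.3549, 0.2627]
tool_rot: [-1.549, 0.338, -0.332]
contact_force: [0.6, -0.1, 0.2]
opening: 0.021
```

```bash
python3 - <<'E'
from stir import *
G=np.array([.4646,.3568,.1397])
rows([(G+[0,0,.11],1.143)],.05)
p,Ro=tool();M=Ro.as_matrix();dn=M[:,1];tip=p+dn*.1247;print(np.round(tip,4))
W=[tip,G*[1,1,0]+[0,0,.105]]
c,n=np.cos(-.428),np.sin(-.428)
for u in(1,-1):
  for v in(1,-1):
    W.append((.4662+.016*(c*u-n*v),.3565+.016*(n*u+c*v),.105))
    W.append(tip-dn*.09+.025*(M[:,0]*u+M[:,2]*v))
crop("scene",(340,130,420,240),6,"g1.png",proj("scene",W))
crop("scene",(340,130,420,240),6,"g1b.png")
crop("top",(50,180,150,250),7.5,"g2.png",proj("top",W))
E
```

```text
at [0.4631 0.3549 0.2627] yaw 1.144 t 53.0 F [ 0.6 -0.1  0.2] open 0.021
{"delta_pos": [[0.0006, 0.013, 0.0025]], "dr": [[0.3, 0.1, -0.1]]}
[0.4626 0.3545 0.138 ]
```

View pics/g1.png

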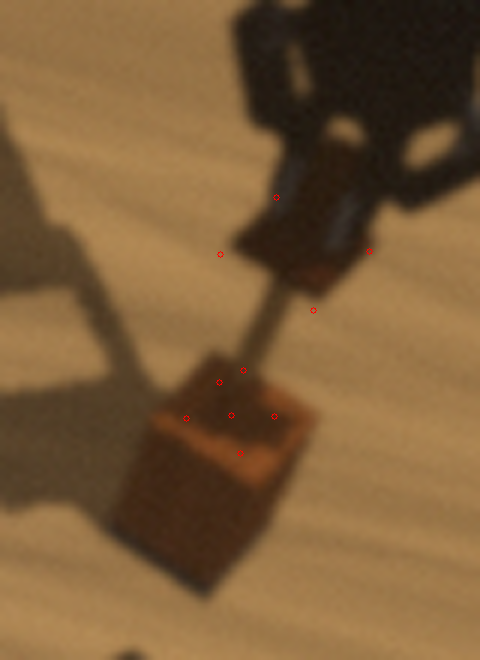

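View pics/g2.png

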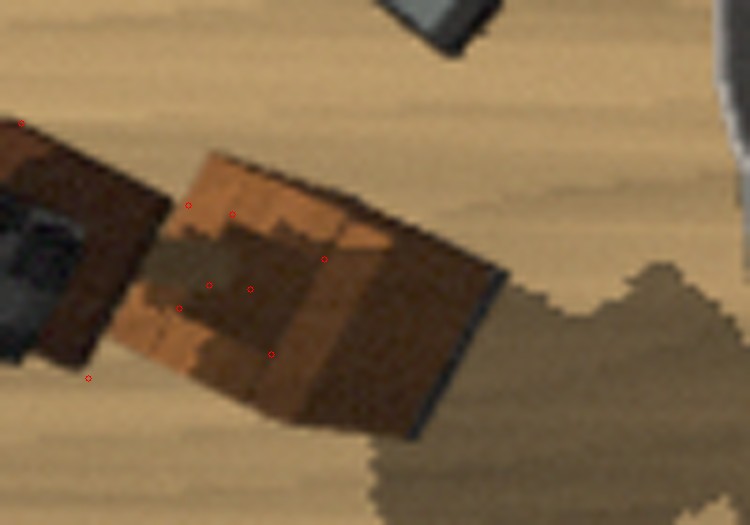

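```bash
python3 - <<'E'
from stir import *
crop("top",(55,195,105,240),15,"g3.png")
E
```

```text
(no output)
```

View pics/g3.png

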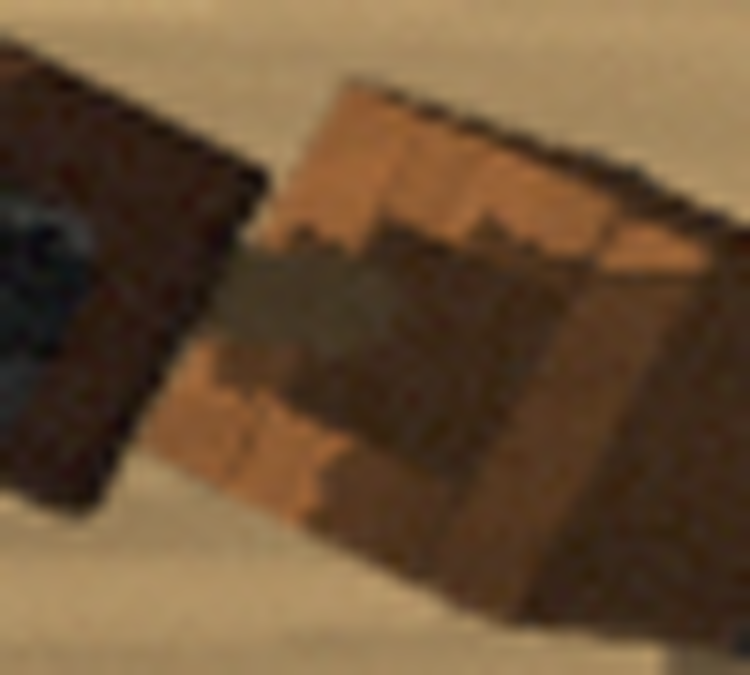

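View pics/g1b.png

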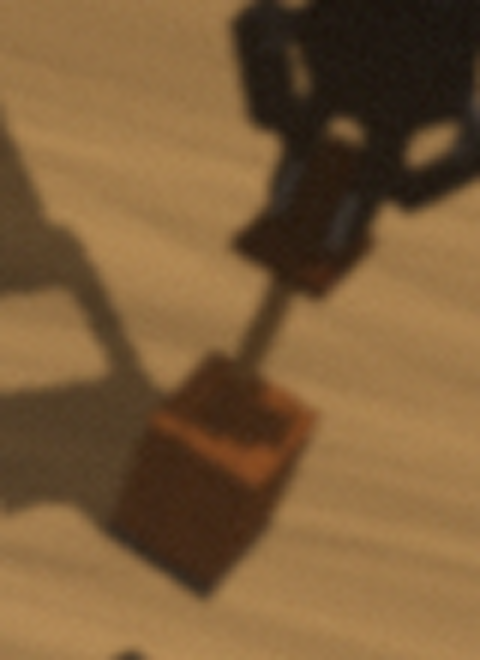

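The stick has turned about 3° in the jaws (tip in the top zoom at ~(350,298), i.e. about 6–7 mm toward +x of where it should be). I tilt the tool by 3° to right it and look again.

Call:
servo_tool --delta_pos '[[0.001, 0, 0.002], [0, 0, 0], [0, 0, 0]]' --dr '[[0, 0, 3.2], [0, 0, 0], [0, 0, 0]]' --grip '[0, 0, 0]'

```text
t: 53.58
tool_pos: [0.4657, 0.3557, 0.2639]
tool_rot: [-1.535, 0.38, -0.291]
contact_force: [0.4, 1.1, -0.8]
opening: 0.0211
```

```bash
python3 - <<'E'
from stir import *
rows([(np.array([.4655,.3565,.25]),1.143)],.05)
p,Ro=tool();print(np.round(Ro.as_matrix(),3).tolist())
# expected for a vertical stick below p
W=[p-[0,0,.1247],p-[0,0,.1247-.09]]
print(proj("top",W),proj("scene",W))
crop("top",(55,195,105,240),15,"g4.png",proj("top",W))
crop("scene",(340,130,420,240),6,"g5.png",proj("scene",W))
E
```

```text
at [0.4657 0.3557 0.2639] yaw 1.142 t 53.58 F [ 0.4  1.1 -0.8] open 0.0211
{"delta_pos": [[0.0003, 0.0139, 0.0006]], "dr": [[0.2, -0.0, -3.3]]}
[[0.908, -0.054, 0.416], [-0.415, 0.021, 0.91], [-0.058, -0.998, -0.003]]
[[ 76.75728834 216.08405867]
 [ 56.12751974 211.34214627]] [[380.55047743 191.96221777]
 [388.97003605 172.14312558]]
```

View pics/g4.png

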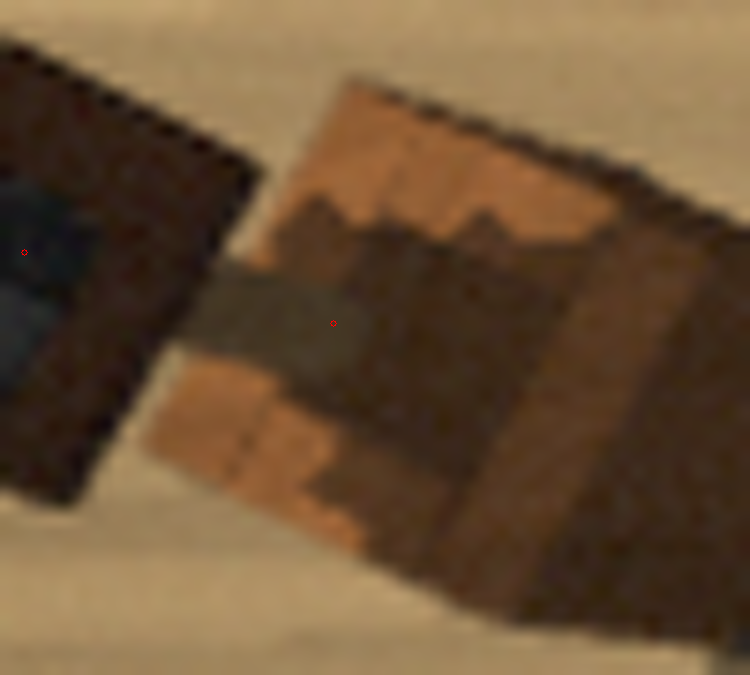

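View pics/g5.png

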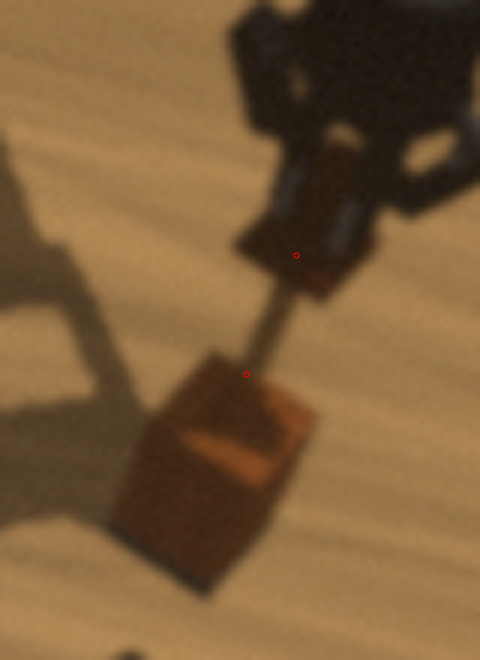

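The shaft now projects exactly along the vertical (dots at tip and shoulder line up). Lower it along world vertical.

Call:
servo_tool --delta_pos '[[0.002, 0.025, 0.001], [0.002, 0.025, 0], [0.001, 0.01, 0], [0, 0, 0]]' --dr '[[0, 0, 0], [0, 0, 0], [0, 0, 0], [0, 0, 0]]' --grip '[0, 0, 0, 0]'

```text
t: 54.18
tool_pos: [0.4673, 0.3568, 0.2039]
tool_rot: [-1.533, 0.377, -0.292]
contact_force: [0.1, -1.0, -1.5]
opening: 0.0209
```

```bash
cat > st.py <<'E'
from stir import *
import sys
p,Ro=tool();M=Ro.as_matrix();o=ctrl.get_obs()
print(np.round(p,4),'y',np.round(M[:,1],3),'yaw',round(np.arctan2(M[1,2],M[0,2]),3),'F',np.round(o['contact_force'],1),'T',np.round(o['wrist_torque'],2))
D=np.array([.4663,.3567,.1397])-p;print('to go (tool)',np.round(M.T@D,4),'world',np.round(D,4))
E
python3 st.py; python3 - <<'E'
from h import *
p,Ro=tool();W=[p-[0,0,.1247],p-[0,0,.1247-.09]]
crop("top",(55,195,105,240),15,"g6.png",proj("top",W))
crop("scene",(340,130,420,240),6,"g7.png",proj("scene",W))
E
```

```text
[0.4673 0.3568 0.2039] y [-0.05   0.022 -0.998] yaw 1.144 F [ 0.1 -1.  -1.5] T [-0.   -0.01  0.01]
to go (tool) [ 0.0026  0.0641 -0.0005] world [-0.001  -0.0001 -0.0642]
```

View pics/g6.png

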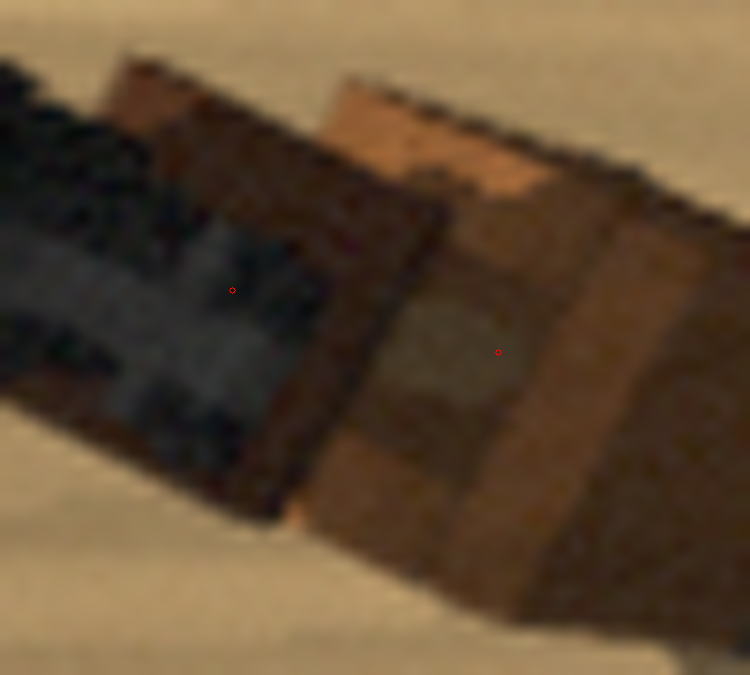

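View pics/g7.png

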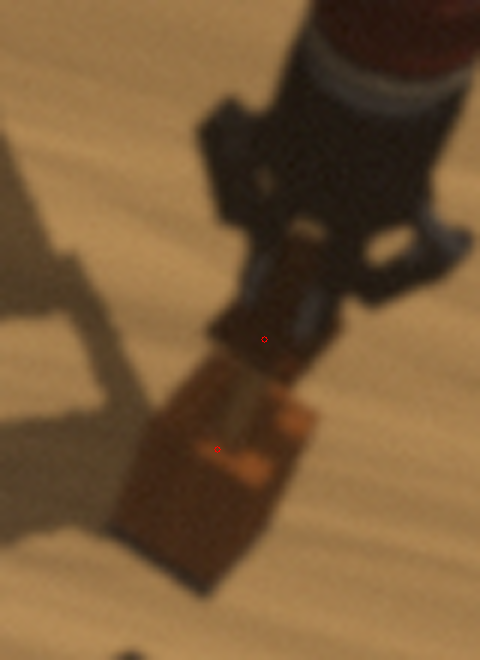

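Tip is inside the well. Lower further.

Call:
servo_tool --delta_pos '[[0.001, 0.022, 0], [0.001, 0.02, 0], [0, 0.006, 0], [0, 0, 0]]' --dr '[[0, 0, 0], [0, 0, 0], [0, 0, 0], [0, 0, 0]]' --grip '[0, 0, 0, 0]'

```text
t: 54.78
tool_pos: [0.4677, 0.3576, 0.1547]
tool_rot: [-1.531, 0.375, -0.294]
contact_force: [0.2, -0.2, -1.2]
opening: 0.0209
```

```bash
python3 st.py
```

```text
[0.4677 0.3576 0.1547] y [-0.047  0.024 -0.999] yaw 1.144 F [ 0.2 -0.2 -1.2] T [-0.01  0.02  0.02]
to go (tool) [-0.0001  0.015  -0.0015] world [-0.0014 -0.0009 -0.015 ]
```

Call:
servo_tool --delta_pos '[[-0.0005, 0.006, -0.001], [0, 0.004, 0], [0, 0.002, 0], [0, 0, 0]]' --dr '[[0, 0, 0], [0, 0, 0], [0, 0, 0], [0, 0, 0]]' --grip '[0, 0, 0, 0]'

```text
t: 55.28
tool_pos: [0.4669, 0.3576, 0.1431]
tool_rot: [-1.529, 0.373, -0.295]
contact_force: [0.2, -0.3, 0.1]
opening: 0.0208
```

```bash
python3 st.py;  python3 - <<'E'
from h import *
crop("top",(55,195,105,240),15,"g8.png")
crop("scene",(340,130,420,240),6,"g9.png")
E
```

```text
[0.4669 0.3576 0.1431] y [-0.045  0.025 -0.999] yaw 1.144 F [ 0.2 -0.3  0.1] T [ 0.02 -0.02  0.01]
to go (tool) [ 0.      0.0034 -0.001 ] world [-0.0006 -0.0009 -0.0034]
```

View pics/g9.png

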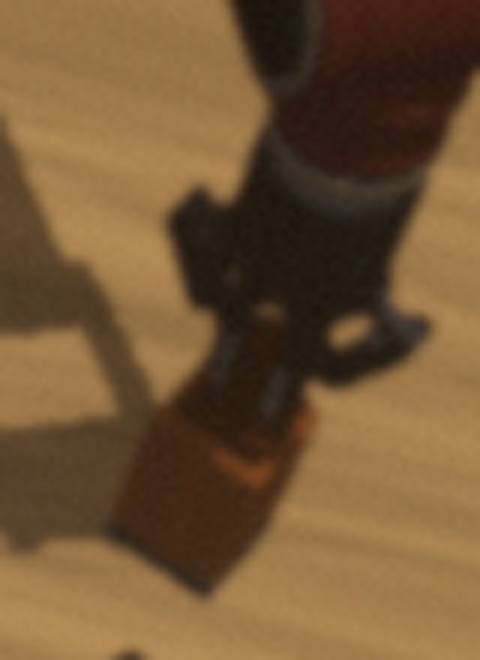

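View pics/g8.png

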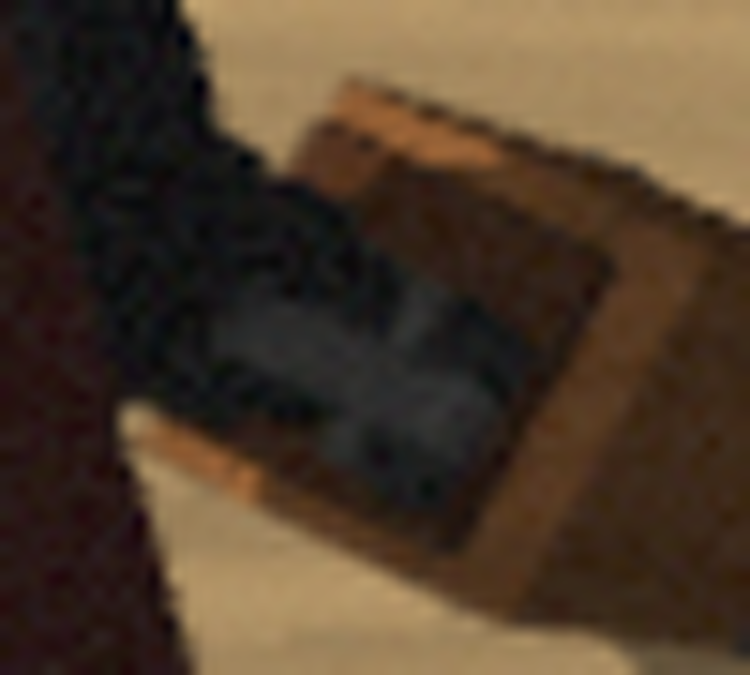

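Call:
servo_tool --delta_pos '[[0, 0.003, 0], [0, 0.002, 0], [0, 0, 0]]' --dr '[[0, 0, 0], [0, 0, 0], [0, 0, 0]]' --grip '[0, 0, 0]'

```text
t: 55.75
tool_pos: [0.4671, 0.3579, 0.1385]
tool_rot: [-1.529, 0.372, -0.296]
contact_force: [0.0, 0.3, -1.0]
opening: 0.0209
```

```bash
python3 st.py
```

```text
[0.4671 0.3579 0.1385] y [-0.044  0.026 -0.999] yaw 1.144 F [ 0.   0.3 -1. ] T [-0.05 -0.01  0.01]
to go (tool) [-0.0003 -0.0012 -0.0014] world [-0.0008 -0.0012  0.0012]
```

Call:
servo_tool --delta_pos '[[0, 0.002, 0], [0, 0.002, 0], [0, 0, 0]]' --dr '[[0, 0, 0], [0, 0, 0], [0, 0, 0]]' --grip '[0, 0, 0]'

```text
t: 56.12
tool_pos: [0.4674, 0.3581, 0.1389]
tool_rot: [-1.529, 0.372, -0.296]
contact_force: [-0.1, -0.4, -1.0]
opening: 0.0207
```

Call:
servo_tool --delta_pos '[[0, 0.004, 0], [0, 0.001, 0], [0, 0, 0]]' --dr '[[0, 0, 0], [0, 0, 0], [0, 0, 0]]' --grip '[0, 0, 0]'

```text
t: 56.5
tool_pos: [0.4683, 0.3587, 0.1386]
tool_rot: [-1.528, 0.37, -0.297]
contact_force: [-0.6, -0.7, -0.1]
opening: 0.0209
```

```bash
python3 st.py;  python3 - <<'E'
from h import *
crop("scene",(340,130,420,240),6,"g10.png")
E
```

```text
[0.4683 0.3587 0.1386] y [-0.042  0.026 -0.999] yaw 1.144 F [-0.6 -0.7 -0.1] T [-0.06 -0.03 -0.02]
to go (tool) [-0.0011 -0.0011 -0.0026] world [-0.002  -0.002   0.0011]
```

View pics/g10.png

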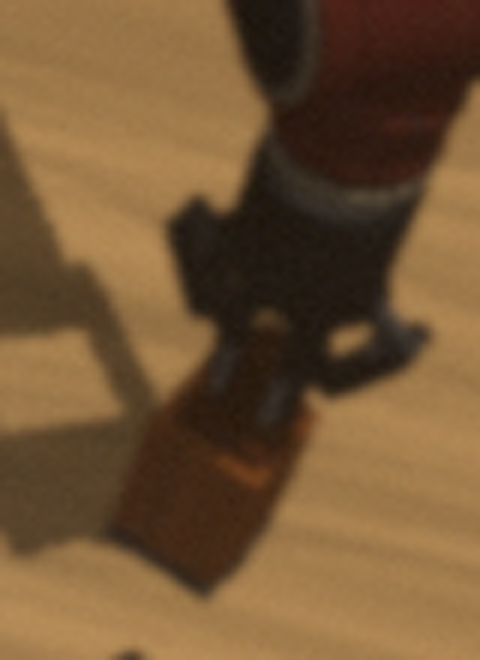

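It no longer goes down (seated at the same height as before). Release.

Call:
servo_tool --delta_pos '[[-0.001, 0, -0.002], [0, 0, 0], [0, 0, 0], [0, 0, 0]]' --dr '[[0, 0, 0], [0, 0, 0], [0, 0, 0], [0, 0, 0]]' --grip '[0, 0.3, 0.45, 0.6]' --grip_force 20

```text
t: 57.05
tool_pos: [0.4661, 0.357, 0.1372]
tool_rot: [-1.528, 0.371, -0.296]
contact_force: [-0.2, 0.3, 0.6]
opening: 0.0515
```

Call:
servo_tool --delta_pos '[[0, 0, 0], [-0.001, -0.02, 0], [-0.002, -0.045, 0], [-0.002, -0.05, 0], [0, -0.02, 0]]' --dr '[[0, 0, 0], [0, 0, 0], [0, 0, 0], [0, 0, 0], [0, 0, 0]]' --grip '[0.6, 0.6, 0.6, 0.6, 0.6]'

```text
t: 57.68
tool_pos: [0.4667, 0.3552, 0.2775]
tool_rot: [-1.53, 0.372, -0.295]
contact_force: [0.2, -0.8, 0.5]
opening: 0.0512
```

```bash
python3 st.py;  python3 - <<'E'
from h import *
crop("scene",(220,130,420,260),4,"g11.png")
crop("top",(55,195,105,240),12,"g12.png")
E
```

```text
[0.4667 0.3552 0.2775] y [-0.045  0.025 -0.999] yaw 1.144 F [ 0.2 -0.8  0.5] T [-0.07  0.    0.01]
to go (tool) [0.0061 0.1377 0.0007] world [-0.0004  0.0015 -0.1378]
```

View pics/g11.png

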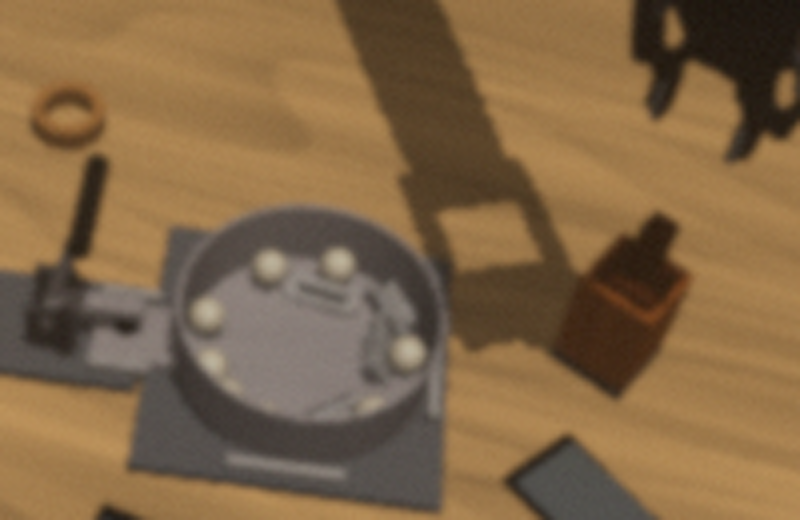

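View pics/g12.png

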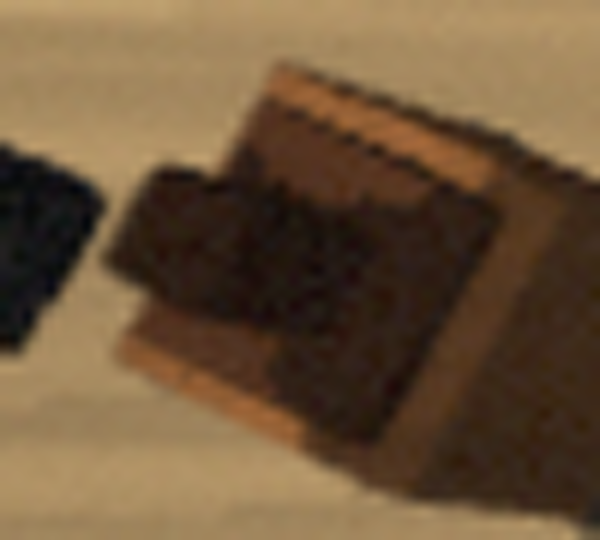

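Stick hangs upright in the stand, shoulder flat on its top. Now the clamp.

```bash
python3 - <<'E'
from plan import *
X=np.array([.5588,-.0475,.168]);rows([(X+[0,0,.11],FA+np.pi/2)],.058)
E
```

```text
at [0.4667 0.3552 0.2763] yaw 1.144 t 57.77 F [-0.7  0.7  0.4] open 0.0514
{"delta_pos": [[0.0312, -0.002, -0.0411], [0.0281, -0.0017, -0.0433], [0.0248, -0.0014, -0.0452], [0.0214, -0.0012, -0.047], [0.0179, -0.0009, -0.0484]], "dr": [[-0.1, -4.3, -0.3], [-0.1, -4.3, -0.3], [-0.1, -4.3, -0.3], [-0.1, -4.3, -0.3], [-0.1, -4.3, -0.3]]}
{"delta_pos": [[0.0142, -0.0007, -0.0496], [0.0105, -0.0005, -0.0506], [0.0067, -0.0004, -0.0512]], "dr": [[-0.1, -4.3, -0.3], [-0.1, -4.3, -0.3], [-0.1, -4.3, -0.3]]}
```

Call:
servo_tool --delta_pos '[[0.031, -0.001, -0.041], [0.029, -0.001, -0.044], [0.026, -0.001, -0.047], [0.022, -0.001, -0.049], [0.018, -0.001, -0.05]]' --dr '[[0, -4.3, -0.4], [0, -4.3, -0.4], [0, -4.3, -0.4], [0, -4.3, -0.4], [0, -4.3, -0.4]]' --grip '[0.6, 0.6, 0.6, 0.6, 0.6]'

```text
t: 58.4
tool_pos: [0.5238, 0.0926, 0.2618]
tool_rot: [-1.558, 0.046, -0.003]
contact_force: [0.9, -1.0, 0.4]
opening: 0.0513
```

Call:
servo_tool --delta_pos '[[0.015, 0, -0.05], [0.01, 0, -0.045], [0.003, 0, -0.02], [0, 0, 0]]' --dr '[[0, -4.3, -0.4], [0, -4.3, -0.4], [0, -3, 0], [0, 0, 0]]' --grip '[0.6, 0.6, 0.6, 0.6]'

```text
t: 58.9
tool_pos: [0.5509, -0.0285, 0.2479]
tool_rot: [-1.548, -0.112, 0.156]
contact_force: [1.0, 0.2, 0.6]
opening: 0.0511
```

```bash
python3 - <<'E'
from plan import *
X=np.array([.5588,-.0475,.165]);rows([(X+[0,0,.06],FA+np.pi/2),(X,None)],.04)
crop("scene",(170,130,330,250),4.8,"k1.png")
E
```

```text
at [ 0.5509 -0.0285  0.2479] yaw 1.742 t 58.9 F [1.  0.2 0.6] open 0.0511
{"delta_pos": [[0.0051, 0.0224, -0.0205], [-0.0, 0.03, 0.0], [-0.0, 0.03, 0.0]], "dr": [[-1.2, 0.2, -1.5], [0.0, 0.0, 0.0], [0.0, -0.0, 0.0]]}
```

View pics/k1.png

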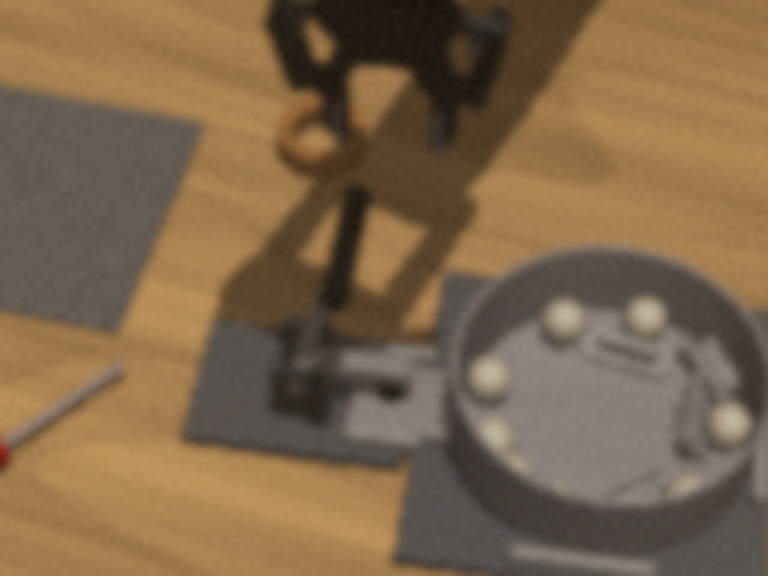

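Call:
servo_tool --delta_pos '[[0.005, 0.005, -0.019], [0, 0, 0], [0, 0, 0]]' --dr '[[-1.2, 0, -1.5], [0, 0, 0], [0, 0, 0]]' --grip '[0.6, 0.6, 0.6]'

```text
t: 59.32
tool_pos: [0.5573, -0.042, 0.2397]
tool_rot: [-1.564, -0.133, 0.14]
contact_force: [0.6, -0.0, -0.1]
opening: 0.0511
```

```bash
python3 - <<'E'
from plan import *
X=np.array([.5588,-.0475,.165]);rows([(X,FA+np.pi/2)],.04)
crop("scene",(170,130,330,250),4.8,"k2.png")
E
```

```text
at [ 0.5573 -0.042   0.2397] yaw 1.745 t 59.33 F [ 0.6 -0.  -0.1] open 0.0511
{"delta_pos": [[0.0004, 0.0373, -0.003], [0.0003, 0.0373, -0.0029]], "dr": [[-0.1, 0.2, -0.1], [-0.1, 0.2, -0.1]]}
```

View pics/k2.png

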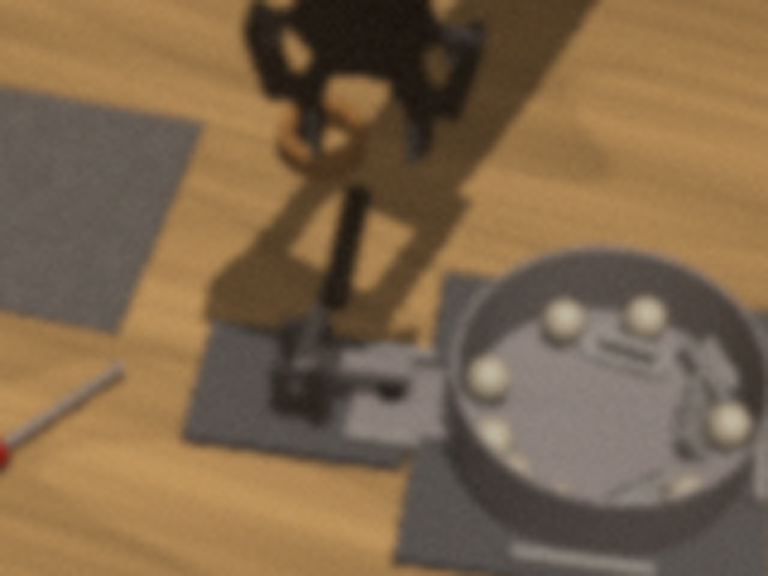

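Call:
servo_tool --delta_pos '[[0, 0.034, -0.003], [0, 0.03, -0.003], [0, 0.005, 0], [0, 0, 0]]' --dr '[[0, 0, 0], [0, 0, 0], [0, 0, 0], [0, 0, 0]]' --grip '[0.6, 0.6, 0.6, 0.6]'

```text
t: 59.88
tool_pos: [0.5592, -0.045, 0.172]
tool_rot: [-1.564, -0.139, 0.139]
contact_force: [-0.2, -0.4, 0.7]
opening: 0.0512
```

```bash
python3 - <<'E'
from plan import *
X=np.array([.5588,-.0475,.165]);rows([(X,FA+np.pi/2)],.04)
crop("scene",(170,130,330,250),4.8,"k3.png")
E
```

```text
at [ 0.5592 -0.045   0.172 ] yaw 1.748 t 59.88 F [-0.2 -0.4  0.7] open 0.0512
{"delta_pos": [[-0.0009, 0.007, -0.0024]], "dr": [[-0.1, 0.5, 0.0]]}
```

View pics/k3.png

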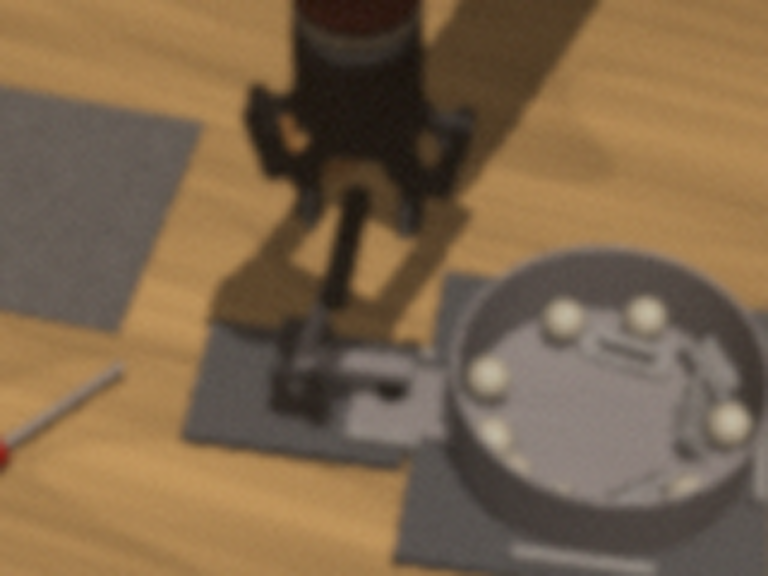

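The open fingers straddle the bar's end at (355,205). Close.

Call:
servo_tool --delta_pos '[[0, 0.006, -0.002], [0, 0, 0], [0, 0, 0], [0, 0, 0], [0, 0, 0]]' --dr '[[0, 0, 0], [0, 0, 0], [0, 0, 0], [0, 0, 0], [0, 0, 0]]' --grip '[0.6, 0.2, 0, 0, 0]' --grip_force 20

```text
t: 60.55
tool_pos: [0.5617, -0.0493, 0.1694]
tool_rot: [-1.57, -0.143, 0.134]
contact_force: [0.4, 0.5, -1.3]
opening: 0.0169
```

```bash
cat > arc2.py <<'E'
from plan import *
import sys
# closed reference: TCP P0 measured when gripping at theta 1.30
import os
p,_=tool()
if not os.path.exists('p0.npy'): np.save('p0.npy',p)
P0=np.load('p0.npy');off=P0-fx(-.028,-.2+.125*np.sin(.25),.047+.125*np.cos(.25));print('off',np.round(off,4))
c,s=np.cos(FA),np.sin(FA);q=p-off;d=q[:2]-FX;yf=-s*d[0]+c*d[1]
th=np.arctan2(yf+.2,q[2]-.047)+np.pi/3;print('theta',th)
tgt=float(sys.argv[1]);n=int(np.ceil(abs(tgt-th)/.165))
rows([(fx(-.028,-.2+.125*np.sin(t-np.pi/3),.047+.125*np.cos(t-np.pi/3))+off,FA+np.pi/2) for t in np.linspace(th,tgt,n+1)[1:]])
E
python3 arc2.py 0.03
```

```text
off [0.0044 0.0009 0.0013]
theta 1.2971975511965976
at [ 0.5617 -0.0493  0.1694] yaw 1.747 t 60.55 F [ 0.4  0.5 -1.3] open 0.0169
{"delta_pos": [[-0.0001, -0.0033, -0.0195], [-0.0, -0.0002, -0.0198], [0.0, 0.0029, -0.0196], [0.0, 0.0059, -0.0189], [-0.0, 0.0088, -0.0177]], "dr": [[0.2, 0.5, 0.3], [-0.0, -0.0, -0.0], [0.0, 0.0, 0.0], [-0.0, -0.0, -0.0], [0.0, 0.0, 0.0]]}
{"delta_pos": [[0.0, 0.0115, -0.0161], [-0.0, 0.0139, -0.0141], [0.0, 0.0159, -0.0117]], "dr": [[-0.0, -0.0, -0.0], [0.0, 0.0, 0.0], [-0.0, -0.0, -0.0]]}
```

Call:
servo_tool --delta_pos '[[0, -0.0035, -0.0195], [0, 0, -0.02], [0, 0.003, -0.0195], [0, 0.006, -0.019]]' --dr '[[0, 0.5, 0], [0, 0, 0], [0, 0, 0], [0, 0, 0]]' --grip '[0, 0, 0, 0]'

```text
t: 61.05
tool_pos: [0.5754, -0.126, 0.1656]
tool_rot: [-1.564, -0.139, 0.129]
contact_force: [0.6, 3.1, 0.4]
opening: 0.0171
```

```bash
python3 arc2.py 0.03
```

```text
off [0.0044 0.0009 0.0013]
theta 0.666622157780428
at [ 0.5754 -0.126   0.1656] yaw 1.742 t 61.05 F [0.6 3.1 0.4] open 0.0171
{"delta_pos": [[-0.0008, 0.0101, -0.0173], [-0.0, 0.0115, -0.0162], [-0.0, 0.014, -0.0141], [0.0, 0.016, -0.0118]], "dr": [[-0.1, 0.2, 0.4], [0.0, 0.0, 0.0], [-0.0, -0.0, -0.0], [0.0, 0.0, 0.0]]}
```

Call:
servo_tool --delta_pos '[[-0.001, 0.01, -0.017], [0, 0.0115, -0.016], [0, 0.011, -0.011], [0, 0.005, -0.004], [0, 0, 0]]' --dr '[[0, 0, 0], [0, 0, 0], [0, 0, 0], [0, 0, 0], [0, 0, 0]]' --grip '[0, 0, 0, 0, 0]'

```text
t: 61.68
tool_pos: [0.5843, -0.1791, 0.1233]
tool_rot: [-1.565, -0.139, 0.126]
contact_force: [1.1, -1.1, -0.4]
opening: 0.0168
```

```bash
python3 arc2.py 0.02
```

```text
off [0.0044 0.0009 0.0013]
theta 0.11647259206964633
at [ 0.5843 -0.1791  0.1233] yaw 1.739 t 61.67 F [ 1.1 -1.1 -0.4] open 0.0168
{"delta_pos": [[-0.0006, 0.0104, -0.0061]], "dr": [[-0.0, 0.0, 0.5]]}
```

Call:
servo_tool --delta_pos '[[0, 0.007, -0.005], [0, 0.004, -0.002], [0, 0, 0]]' --dr '[[0, 0, 0], [0, 0, 0], [0, 0, 0]]' --grip '[0, 0, 0]'

```text
t: 62.05
tool_pos: [0.5855, -0.1862, 0.1121]
tool_rot: [-1.567, -0.139, 0.127]
contact_force: [1.4, -0.1, -0.8]
opening: 0.0169
```

```bash
python3 arc2.py 0.0
```

```text
off [0.0044 0.0009 0.0013]
theta 0.010380805281988925
at [ 0.5855 -0.1862  0.1121] yaw 1.74 t 62.05 F [ 1.4 -0.1 -0.8] open 0.0169
{"delta_pos": [[-0.0006, 0.0014, -0.0002]], "dr": [[0.0, 0.1, 0.5]]}
```

Call:
servo_tool --delta_pos '[[0, 0.001, 0], [0, 0, 0], [0, 0, 0], [0, 0, 0]]' --dr '[[0, 0, 0], [0, 0, 0], [0, 0, 0], [0, 0, 0]]' --grip '[0, 0.3, 0.6, 0.6]'

```text
t: 62.55
tool_pos: [0.5848, -0.1856, 0.111]
tool_rot: [-1.566, -0.138, 0.129]
contact_force: [0.2, 0.3, -0.1]
opening: 0.051
```

Call:
servo_tool --delta_pos '[[0, -0.03, 0], [0, -0.05, 0], [-0.02, -0.05, 0], [-0.04, -0.04, 0], [-0.05, 0, 0]]' --dr '[[0, 0, 0], [0, 0, 0], [0, 0, 0], [0, 0, 0], [0, 0, 0]]' --grip '[0.6, 0.6, 0.6, 0.6, 0.6]'

```text
t: 63.18
tool_pos: [0.4737, -0.2037, 0.2848]
tool_rot: [-1.565, -0.138, 0.135]
contact_force: [-0.2, -0.6, 0.1]
opening: 0.0513
```

Call:
servo_tool --delta_pos '[[-0.05, 0, 0], [-0.05, 0, 0], [-0.03, 0, 0], [0, 0, 0]]' --dr '[[0, 0, 0], [0, 0, 0], [0, 0, 0], [0, 0, 0]]' --grip '[0.6, 0.6, 0.6, 0.6]'

```text
t: 63.68
tool_pos: [0.3403, -0.2264, 0.2861]
tool_rot: [-1.568, -0.139, 0.132]
contact_force: [0.6, -0.9, -0.8]
opening: 0.0514
```

```bash
python3 - <<'E'
from plan import *
print(tool()[0])
for n in("scene","top"):
    im=ctrl.get_image(n);cv2.imwrite(f"pics/{n}9.png",cv2.resize(im[:,:,::-1],(800,600),interpolation=cv2.INTER_CUBIC))
E
```

```text
[ 0.3402827  -0.22642848  0.28611945]
```

View pics/scene9.png

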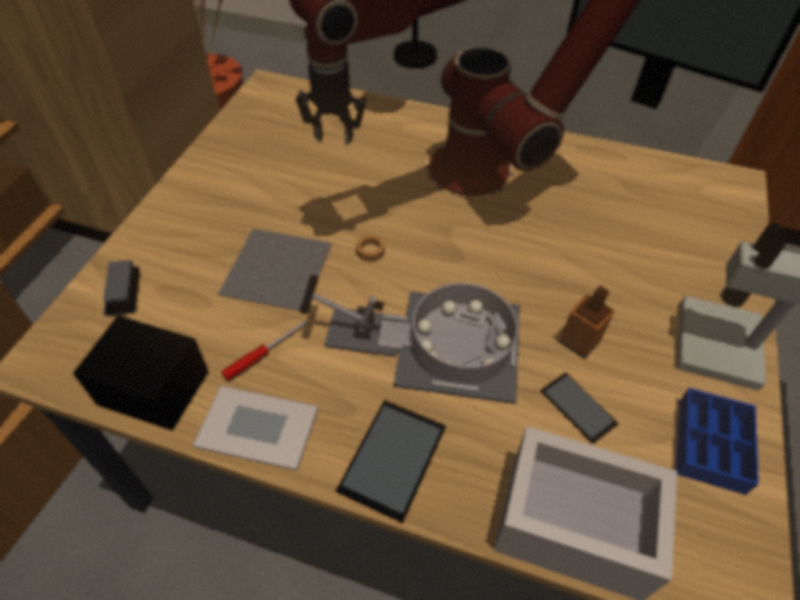

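View pics/top9.png

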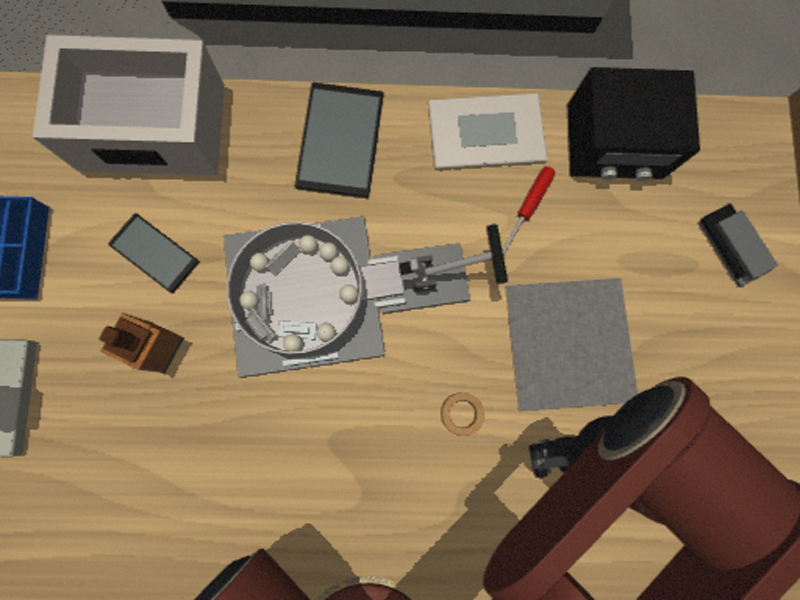

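```bash
python3 - <<'E'
from h import *
crop("top",(140,130,340,250),4,"z1.png")
a=cv2.imread('pics/top0.png').astype(int);b=cv2.imread('pics/top9.png').astype(int)
for k,(x0,y0,x1,y1) in dict(phone=(100,205,205,295),tape=(435,385,490,440),driver=(500,160,560,260),bar=(480,215,512,290),stand=(95,305,190,380)).items():
    print(k,np.abs(a-b)[y0:y1,x0:x1].mean().round(2))
E
```

```text
phone 8.73
tape 9.24
driver 9.21
bar 7.54
stand 9.42
```

View pics/z1.png

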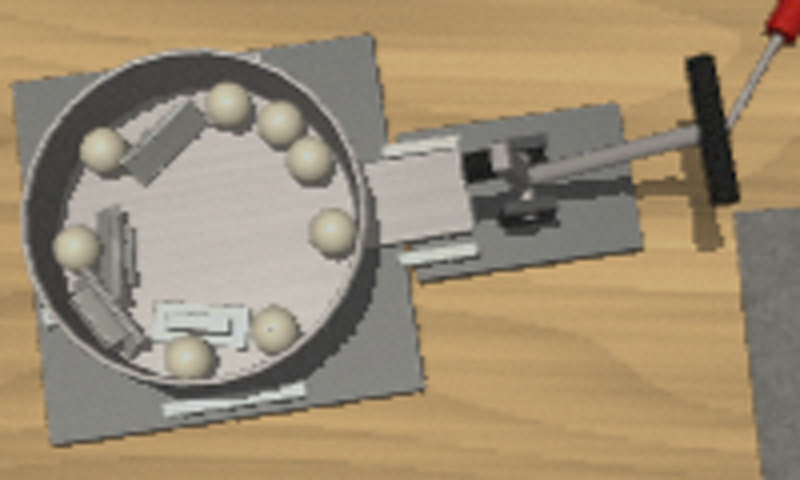

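```bash
python3 -c "
from station import ctrl
print(ctrl.finish_job())"
```

```text
the job is handed in; nothing more can be done
None
```

I did the whole job in the order asked and handed it in at about 64 s of the 210 s allowed; no verdict is reported.

- **Clamp closed:** the handle was swung over centre and the foot lay on the tongue. As it met its stop, the wrist force was 48 N at the end of that move, under the 120 N limit.
- **Brackets:** there were four on the mat, and all four went into the bowl.
- **Stirring:** more than seven rounds in total, with the tip mostly 5 to 13 mm above the bowl floor and 45 to 58 mm from the centre. The last 4.2 rounds were all like that at the points where I checked. Earlier rounds had short lapses: once the tip rose to about 28 mm above the floor, twice it touched the floor, and twice the radius fell to about 31–33 mm.
- **Stick:** it had turned about 3° in the jaws. I tilted the tool to correct that before lowering it, and the picture afterwards shows it hanging upright with its shoulder on the stand.
- **Clamp opened:** the bar is back at its starting position in the picture.

**Last pictures:** eight beads and four brackets are in the bowl, and the mat is empty. The phone, tape and screwdriver look unmoved. My pixel comparison could not confirm that, because the change in brightness masked any difference.

The bowl moved about 3 mm towards +y during the job. It appears to be still between its lips and nearer the fixture's centre than at the start. That is an estimate from the rim in the picture.

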